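Free the stuck stoppers and load the sampler's sloped infeed lane

ROBOT

A 6-joint arm with a two-finger parallel gripper is mounted at the origin on the work surface. World frame = base frame: x ahead of the robot, y to its left, z up, the work surface at z = 0. Lengths are in m, angles in rad, forces in N, time in s.
With the tool pointing down it reaches from about 0.4 to 0.825 m from the base axis. Payload 7 kg.
Tool frame: the origin (TCP) lies midway between the tips of the shut fingers; the grasp point (between the pads) lies 19 mm behind it; y points along the fingers, z is the direction in which the jaws open and shut, and the axes are right-handed (so a half turn about y gives the same grasp; the last joint's range is limited). The gripper opens to 88 mm and grips with 3 to 60 N. Pads are 19 mm wide; open, the fingers measure 130 mm over their backs; the gripper's body (78 mm by 193 mm) begins 47 mm behind the grasp point.
Start: joints at [1.451, 0.359, 0.012, 0, -1.224, -0.288], TCP at [0.268, 0.62, 0.227] pointing down, gripper open.
Joint ranges: [-3.07, 3.07], [-1.43, 2.12], [-1.02, 1.25], [-3.03, 1.67], [-3.05, -0], [-3.03, 3.03]. Speed limits (rad/s): [2.39, 2.39, 3.01, 3.14, 3.14, 3.14].

INTERFACE

Orientations are given as [roll, pitch, yaw] about the fixed x, y, z axes, in that order (R = Rz(yaw) Ry(pitch) Rx(roll)).
In Python, from station import arm gives the robot as it stands.
- The arm moves only by the tool move_arm, never from a script. Its argument "deltas" is a list of rows, each an object with "dp": the shift along the tool's x, y, z in mm, a list of three; "rotation": the turn, a rotation vector about the tool's x, y, z in degrees, a list of three. A call has 1 to 5 rows; each row shifts and turns the pose as measured when the row begins, along the tool's axes as they then stand; what a row does not reach is not made up. A row lasts 1/12 s, in which the tool goes at most 41.7 mm and 7.16 degrees, less where a joint would pass 70% of its speed; a pose out of reach is approached as far as the arm can. A call is refused whole if a number of a shift passes 41.7 or a number of a turn 7.16, either way. A call with a gripper value outside its range is refused whole. "jaw" is the closure in counts, from 0 (fully open) to 255 (shut), set as the call begins (left out, the last holds). The fingers move at their own pace and stop on an object; "squeeze" is the grip in N (left out, the last holds). Time passes only in rows, so rows that do not move let the fingers close. It gives the time, the measured TCP pose, the force and the opening at its end, in the units of the state.
- arm.get_state(): the state, without advancing time (a new reading comes with each control period).
- arm.grab_frame(name): name is "scene" or "top" or "wrist"; returns a dict with "pixels" (420x560x3 uint8, red, green, blue), "z_map" (420x560 float32, m along the optical axis (not along the pixel's ray), 0 where there is no reading), "fx", "fy", "cx", "cy" (pixels), "cam_to_world" (4x4, takes a point from camera to world coordinates); the wrist camera has in their place "mount" (4x4, takes a point from camera to tool coordinates, whose origin is the TCP and whose axes are the tool frame's). Camera axes: x right, y down, z forward; pixel columns grow to the right and rows downward; lengths in m; the calibration is good to about 2 mm. A picture is of the moment at which its call begins: read the wrist's pose just before it.
- arm.job_done(): hands the job in, once; it reports no verdict.
The state is a dict: "t": time; "q": joint angles; "qd": joint speeds; "joint_efforts": joint torques, N m; "eef_pos": TCP position; "ee_rot": TCP orientation; "force": force on the tool from outside, world axes, zero at the start; "moment": the same for the moment, N m; "width": finger opening in m.
Only numpy, scipy, OpenCV 4.12 (cv2) and the standard library are available. Lean on these libraries where they do the work, as an engineer would, in place of code of your own. Each camera call takes 0.05 s, during which the arm holds its last target.

TASK

Open the sample bottles standing in the foam block and load all four into the sampler. The stoppers are stuck, so twist each to and fro while easing it up (never lift a bottle by its stopper) and stand every stopper upright in a hole of the rack; some bottles may already be open. Set each open bottle on the sampler's sloped lane, square to it, and let it slide down, so that the four end up in one closed-up row against the side fence and the end stop; tip no bottle over and leave the other things on the bench alone.

Things in the scene. Friction and masses are not known exactly. Their poses are not given: they have to be found in the camera images.
- crate: White foam block 215 x 215 x 42 mm, fixed, with four square pockets 66 mm wide and 34 mm deep at 98 mm pitch (x, y = +-49 mm) in which the bottles stand, kept from turning but free to be lifted. Origin: centre of its underside; pocket floor at 8 mm.
- bottle1: Bottle: amber glass, square body 62 x 62 mm and 66 mm high, sloping shoulder up to 83 mm, round neck 35 mm across (lip 38 mm) up to the rim 120 mm above the base; bore 28 mm; 0.6 kg. Origin: centre of the base; z up the bottle, x and y across its flat sides (all four alike). Starts in a pocket of the foam block; may or may not have its stopper in.
- bottle2: Bottle like bottle1, same size and axes. Origin: centre of the base; starts in a pocket of the foam block, with or without its stopper.
- bottle3: Bottle like bottle1, same size and axes. Origin: centre of the base; starts in a pocket of the foam block, with or without its stopper.
- bottle4: Bottle like bottle1, same size and axes. Origin: centre of the base; starts in a pocket of the foam block, with or without its stopper.
- stopper1: Stopper of bottle1, white plastic, 72 mm long, 50 g; absent if that bottle is open. Origin: centre of the plug's lower end; z up. Plug 30 mm long, 26 to 22 mm across, its upper part jammed in the neck; collar 33 mm across, 6 mm thick; upright flat disc head 38 mm across, 12 mm thick along x, disc centre at z = 53 mm, top 72 mm. In the neck its origin is 90 mm above the bottle's.
- stopper2: The stopper of bottle2, like stopper1 in size, origin and axes; absent if bottle2 is already open. A stuck stopper drags its bottle up if pulled straight; twisted to and fro (about half a radian each way, rising 2 mm a turn) it comes, and is loose after 10 mm.
- stopper3: The stopper of bottle3, like stopper1 in size and axes (origin: centre of the plug's lower end, disc head centre at z = 53 mm, disc thickness 12 mm along x); absent if bottle3 is already open.
- stopper4: The stopper of bottle4, like stopper1 in size and axes (origin: centre of the plug's lower end, disc head centre at z = 53 mm, disc thickness 12 mm along x); absent if bottle4 is already open.
- rack: Stopper rack: loose grey plastic block 275 (x) x 72 (y) x 42 mm high, 0.9 kg, with four bores 29 mm across and 36 mm deep in a row along x at -99, -33, 33 and 99 mm. Origin: centre of its underside, z up. A stopper stands in a bore with its collar on the block's top, so its origin is then 12 mm above the rack's.
- rack_hole0 (a point): Centre of the mouth of the rack's bore 0 (x = -99 mm), on the block's top, 42 mm above the table.
- rack_hole1 (a point): Centre of the mouth of the rack's bore 1 (x = -33 mm), on the block's top, 42 mm above the table.
- rack_hole2 (a point): Centre of the mouth of the rack's bore 2 (x = 33 mm), on the block's top, 42 mm above the table.
- rack_hole3 (a point): Centre of the mouth of the rack's bore 3 (x = 99 mm), on the block's top, 42 mm above the table.
- lane: Sloped infeed lane of the sampler: slick sheet 300 mm long, 86 mm wide. Origin: its low locating corner, on the sheet, 40 mm above the table. x: downhill (13 degrees); y: across, away from the fence, which is the lower side (7 degrees); z: square to the sheet. Bottles stand at negative x, positive y. End stop at x = 0 and fence at y = 0 are 42 mm high; lip 9 mm high at y = 86 mm.
- sampler: The sampler, fixed: white cabinet 240 x 320 x 300 mm whose front is 165 mm past the lane's end stop, with a low station deck between (18 mm high). Origin: on the table under the lane's locating corner; x level, pointing downhill along the lane to the cabinet; z up. A bottle let go on the lane slides down by itself, quickly, to the stop or the bottle before it.

How it is judged:
By the outcome, as a careful person would: the job done as asked, in the order asked, and still so for the second after the job is handed in, with the robot touching nothing.
Of stopper1, stopper2, stopper3, stopper4 only 2 to 4 are there at a start; the rules pass over those that are not, and their reading is None.
At some moment in a run one of rack may be knocked a few centimetres aside while the robot is not near it.
It also fails if it takes over 210 s, if anything falls off the work surface, if the arm or the gripper's body presses on something with over 40 N, if the wrist force passes 120 N, or if a joint passes its speed limit or range.

## Working session

There is one attempt and no reset: what is moved stays moved. The work goes in short steps, Python scripts to look and compute and a tool call to move; the robot and the scene stay as the last step left them, time stands still between calls to the robot, and variables do not carry over. Pictures are saved under pics/ and viewed, and the job is handed in when it is done.

Besides the shell and the picture viewer there is one more tool, called after "Request:" as a command line: name --argument value ..., lists and objects as JSON in quotes. move_arm: Moves the arm, as the interface text tells. Its arguments: {"type":"object","properties":{"deltas":{"type":"array","items":{"type":"object","properties":{"dp":{"type":"array","items":{"type":"number"}},"rotation":{"type":"array","items":{"type":"number"}}}}},"jaw":{"type":"number"},"squeeze":{"type":"number"}},"required":["deltas"]}

I'll start by looking at the scene.

```bash
ls; mkdir -p pics; python3 - <<'E'
from station import arm
import cv2, numpy as np
s=arm.get_state()
print({k:np.round(v,3).tolist() if not isinstance(v,(int,float)) else v for k,v in s.items()})
for n in ["scene","top"]:
    f=arm.grab_frame(n)
    cv2.imwrite(f"pics/{n}0.png",f["pixels"][:,:,::-1])
    np.savez(f"{n}0.npz",**f)
    print(n,f["fx"],f["fy"],f["cx"],f["cy"]);print(np.round(f["cam_to_world"],3))
E
```

```text
pics
{'t': 0.0, 'q': [1.451, 0.359, 0.011, -0.0, -1.224, -0.288], 'qd': [0.001, 0.001, 0.002, 0.001, 0.0, -0.002], 'joint_efforts': [-0.001, -58.272, 29.307, 6.997, 0.007, -0.0], 'eef_pos': [0.268, 0.619, 0.226], 'ee_rot': [-1.569, 0.0, 2.734], 'force': [0.328, 0.163, -0.21], 'moment': [0.054, -0.034, -0.001], 'width': 0.08788926780363011}
scene 462.8138166481584 462.8138166481584 281.707412673024 214.06009995511045
[[-0.46   0.621 -0.634  1.137]
 [ 0.888  0.326 -0.326  0.291]
 [ 0.004 -0.713 -0.701  0.768]
 [ 0.     0.     0.     1.   ]]
top 543.6082009779602 543.6082009779602 276.86215662167797 209.2908964806839
[[ 0.098 -0.971  0.217  0.277]
 [-0.995 -0.095  0.022 -0.052]
 [-0.    -0.218 -0.976  1.292]
 [ 0.     0.     0.     1.   ]]
```

View pics/scene0.png

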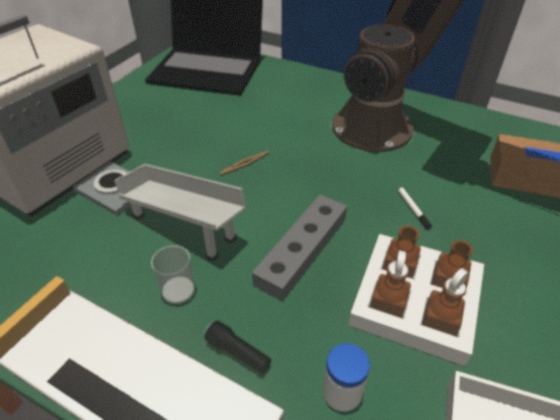

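View pics/top0.png

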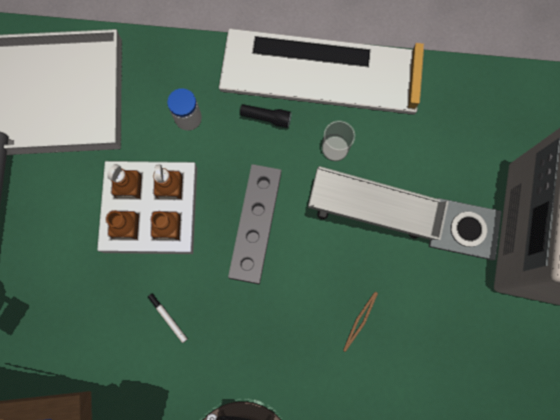

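Two bottles are stoppered (the pair farther from the robot) and two are open. In the top view the crate is around (148,207), the rack around (255,223), and the lane runs from (315,190) down to (440,225). I'll enlarge crops next.

```bash
cat > h.py <<'E'
import numpy as np, cv2
from scipy.spatial.transform import Rotation as R
def pts(f):
    """world xyz map"""
    z=f["z_map"]; v,u=np.mgrid[0:z.shape[0],0:z.shape[1]]
    P=np.stack([(u-f["cx"])/f["fx"]*z,(v-f["cy"])/f["fy"]*z,z,np.ones_like(z)],-1)
    return (P@np.array(f["cam_to_world"]).T)[...,:3]
def ray(f,u,v,h,T=None):
    T=np.array(f["cam_to_world"]) if T is None else T
    d=T[:3,:3]@np.array([(u-f["cx"])/f["fx"],(v-f["cy"])/f["fy"],1]); o=T[:3,3]
    return o+d*(h-o[2])/d[2]
E
python3 - <<'E'
import numpy as np,cv2
from h import *
f=dict(np.load("top0.npz")); im=f["pixels"][:,:,::-1]
def crop(x0,y0,x1,y1,s,n):
    cv2.imwrite(n,cv2.resize(im[y0:y1,x0:x1],None,fx=s,fy=s,interpolation=cv2.INTER_CUBIC))
crop(90,155,210,260,5.5,"pics/c_crate.png"); crop(220,155,300,290,4.4,"pics/c_rack.png"); crop(300,155,500,265,4,"pics/c_lane.png")
W=pts(f)
for nm,(u,v) in dict(crate=(145,205),crate2=(104,246),rack=(255,223),lane=(375,205),table=(300,350),station=(450,215)).items(): print(nm,np.round(W[v,u],4))
E
```

```text
crate [0.5349 0.2863 0.0428]
crate2 [0.4288 0.3658 0.0443]
rack [0.5181 0.0238 0.0381]
lane [ 0.5781 -0.2473  0.0817]
table [ 0.2392 -0.1088 -0.003 ]
station [ 0.2773 -0.0519  1.2918]
```

View pics/c_crate.png

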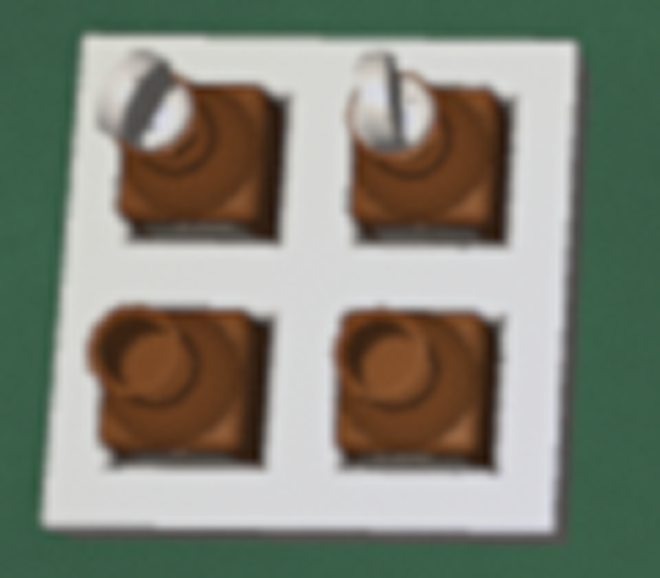

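View pics/c_rack.png

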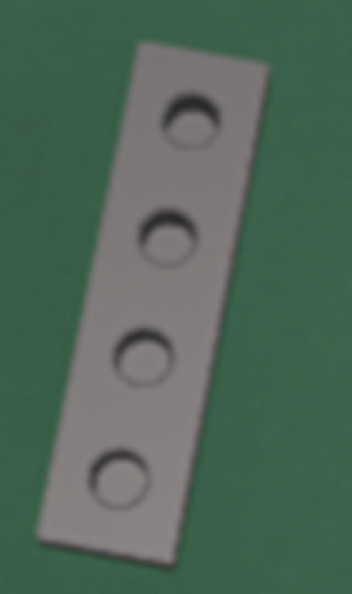

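View pics/c_lane.png

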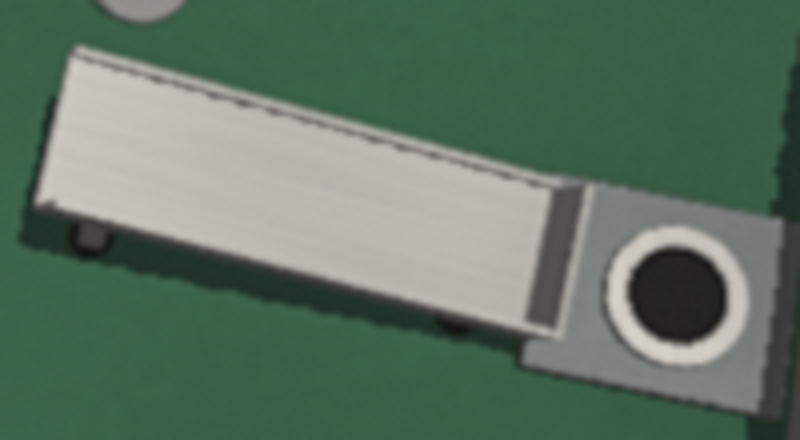

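```bash
python3 - <<'E'
import numpy as np,cv2
from h import *
f=dict(np.load("top0.npz")); W=pts(f)
def px(x,y,s,x0,y0): return (x+.5)/s-.5+x0,(y+.5)/s-.5+y0
c=[ray(f,*px(x,y,5.5,90,155),0.042)[:2] for x,y in [(82,35),(580,42),(557,530),(42,526)]]
print("crate",np.round(c,4).tolist(),np.round(np.mean(c,0),4))
c=np.array(c);print([round(float(np.linalg.norm(c[i]-c[i-1])),4) for i in range(4)]); d=c[0]-c[3]+c[1]-c[2]; print("yaw of far dir",np.degrees(np.arctan2(d[1],d[0])))
hs=[ray(f,*px(x,y,4.4,220,155),0.042)[:2] for x,y in [(191,121),(167,238),(144,357),(119,479)]]
print("holes",np.round(hs,4).tolist(),[round(float(np.linalg.norm(hs[i]-hs[i+1])),4) for i in range(3)])
# rims
for x,y in [(143,356),(386,357)]: print("rim",np.round(ray(f,*px(x,y,5.5,90,155),0.128),4))
# lane depth plane
m=np.zeros(W.shape[:2],np.uint8); cv2.fillPoly(m,[np.array([[322,178],[434,208],[428,229],[315,200]])],1)
P=W[(m>0)&(f["z_map"]>0)]; 
cen=np.median(P,0); 
for _ in range(3):
    cen=P.mean(0);n=np.linalg.svd(P-cen,full_matrices=False)[2][2]; r=(P-cen)@n; P=P[abs(r)<0.004]
n*=np.sign(n[2]);print("lane plane",len(P),cen,n,"tilt",np.degrees(np.arccos(n[2])),"downhill az",np.degrees(np.arctan2(n[1],n[0])))
E
```

```text
crate [[0.6332, 0.3998], [0.6512, 0.1827], [0.4373, 0.1644], [0.4178, 0.3806]] [0.5349 0.2819]
[0.2163, 0.2178, 0.2147, 0.217]
yaw of far dir 4.993627257986234
holes [[0.6179, 0.0151], [0.5521, 0.0212], [0.4866, 0.0265], [0.421, 0.0326]] [0.0661, 0.0656, 0.066]
rim [0.4793 0.3224 0.128 ]
rim [0.4883 0.2263 0.128 ]
lane plane 2506 [ 0.58180105 -0.24752968  0.07827771] [-0.14789069 -0.20817893  0.96684532] tilt 14.795079433904268 downhill az -125.39005569069056
```

```bash
cat >> h.py <<'E'
def lane_R(psi): return R.from_euler('ZYX',[psi,13,7],degrees=True).as_matrix()
def proj(f,P,T=None):
    T=np.array(f["cam_to_world"]) if T is None else T
    p=(np.atleast_2d(P)-T[:3,3])@T[:3,:3]
    return np.stack([p[:,0]/p[:,2]*f["fx"]+f["cx"],p[:,1]/p[:,2]*f["fy"]+f["cy"]],-1)
E
python3 - <<'E'
import numpy as np,cv2
from h import *
from scipy.optimize import least_squares
f=dict(np.load("top0.npz"))
def px(x,y,s=4,x0=300,y0=155): return np.array([(x+.5)/s-.5+x0,(y+.5)/s-.5+y0])
# line obs: two image pts lying on model line (a,b)
L=[([-.3,.086,0],[0,.086,0],[(75,56),(545,187)]),([0,0,0],[0,.086,0],[(551,189),(527,325)])]
def res(p):
    Rm=lane_R(p[0]);o=np.array([p[1],p[2],.04]);r=[]
    for a,b,ob in L:
        A=proj(f,o+Rm@np.array(a))[0];B=proj(f,o+Rm@np.array(b))[0];n=np.array([-(B-A)[1],(B-A)[0]])/np.linalg.norm(B-A)
        r+=[(px(*q)-A)@n for q in ob]
    return r
s=least_squares(res,[-97,.53,-.38]);print(s.x,s.fun)
p=s.x;Rm=lane_R(p[0]);o=np.array([p[1],p[2],.04])
im=cv2.resize(f["pixels"][155:265,300:500,::-1],None,fx=4,fy=4,interpolation=cv2.INTER_CUBIC)
def ln(a,b,c):
    q=[(proj(f,o+Rm@np.array(x))[0]-[300,155]+.5)*4-.5 for x in(a,b)]
    cv2.line(im,*[tuple(int(round(v)) for v in w) for w in q],c,1)
ln([-.3,0,0],[0,0,0],(0,0,255));ln([-.3,.086,0],[0,.086,0],(0,0,255));ln([-.3,0,0],[-.3,.086,0],(0,0,255));ln([0,0,0],[0,.086,0],(0,0,255))
ln([-.3,0,.042],[0,0,.042],(255,0,0));ln([0,0,.042],[0,.086,.042],(255,0,0));ln([-.3,.086,.009],[0,.086,.009],(255,0,0))
cv2.imwrite("pics/lane_ov.png",im)
print("z at plane cen",)
q=Rm.T@(np.array([0.5818,-0.2475,.0783])-o);print(q)
E
```

```text
[-96.36518749   0.52353958  -0.38722516] [-0.16840579  0.17548009 -0.58558081  0.58204988]
z at plane cen
[-0.15021388  0.04265849 -0.00057521]
```

View pics/lane_ov.png

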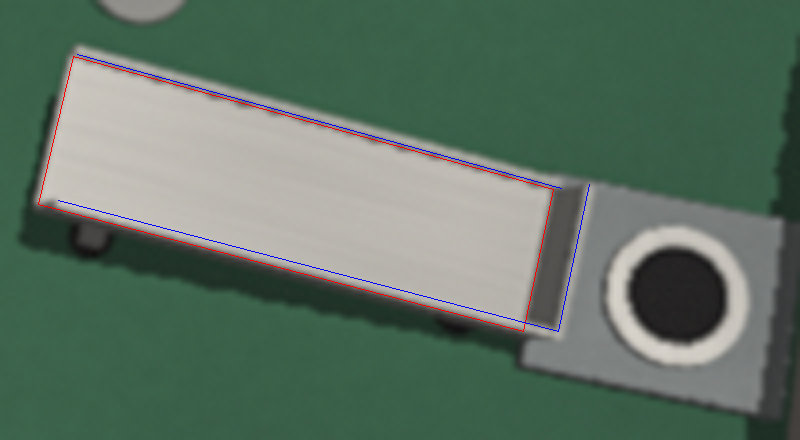

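Lane model fits well (yaw −96.4°, origin (0.5235, −0.387, 0.040)). Now the wrist view and the stoppers.

```bash
python3 - <<'E'
from station import arm
import cv2, numpy as np
from h import *
s=arm.get_state();f=arm.grab_frame("wrist");print(f["fx"],f["cx"],f["cy"]);print(np.round(f["mount"],4))
cv2.imwrite("pics/w0.png",f["pixels"][:,:,::-1])
f=dict(np.load("scene0.npz"))
cv2.imwrite("pics/s_crate.png",cv2.resize(f["pixels"][220:360,345:495,::-1],None,fx=4,fy=4,interpolation=cv2.INTER_CUBIC))
E
```

```text
329.2044607613582 278.69791948078205 207.52571722603525
[[-2.000e-04  9.540e-01  2.997e-01 -8.140e-02]
 [ 6.000e-04 -2.997e-01  9.540e-01 -1.583e-01]
 [ 1.000e+00  4.000e-04 -5.000e-04  5.000e-04]
 [ 0.000e+00  0.000e+00  0.000e+00  1.000e+00]]
```

View pics/w0.png

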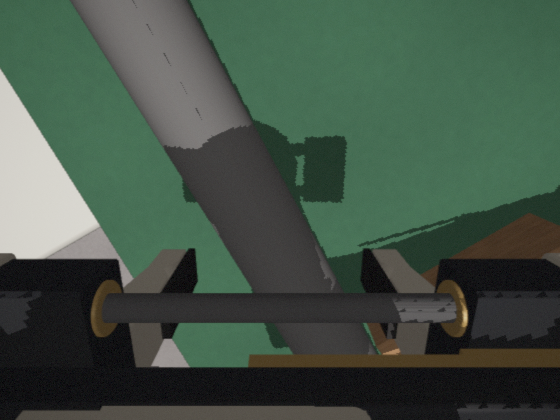

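View pics/s_crate.png

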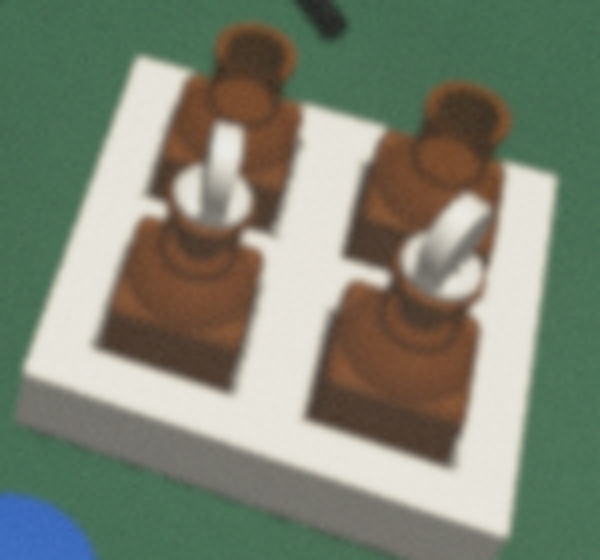

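```bash
python3 - <<'E'
from station import arm
import cv2, numpy as np
from h import *
s=arm.get_state();f=arm.grab_frame("wrist")
T=np.eye(4);T[:3,:3]=R.from_euler('xyz',s["ee_rot"]).as_matrix();T[:3,3]=s["eef_pos"]
f["cam_to_world"]=T@f["mount"];W=pts(f)
for u,v in [(150,30),(200,100),(260,200),(290,260),(330,160),(450,50),(20,180),(320,340),(500,240),(290,308)]: print(u,v,np.round(W[v,u],3))
E
```

```text
150 30 [0.436 0.659 0.087]
200 100 [0.372 0.647 0.087]
260 200 [0.27  0.637 0.085]
290 260 [0.201 0.635 0.086]
330 160 [ 0.261  0.556 -0.001]
450 50 [0.32  0.398 0.001]
20 180 [ 0.421  1.168 -0.32 ]
320 340 [0.103 0.642 0.09 ]
500 240 [0.094 0.404 0.019]
290 308 [0.293 0.605 0.308]
```

Request:
move_arm --deltas '[{"dp": [-20, -25, 5], "rotation": [0, 0, 0]}, {"dp": [-36, -12, 16], "rotation": [0, 0, 0]}, {"dp": [-36, -8, 16], "rotation": [0, 0, 0]}, {"dp": [-36, -8, 16], "rotation": [0, 0, 0]}, {"dp": [-36, -8, 16], "rotation": [0, 0, 0]}]'

```text
t: 0.62
eef_pos: [0.389, 0.4911, 0.2839]
ee_rot: [-1.561, 0.001, 2.744]
force: [0.9, 0.9, -0.1]
width: 0.0876
```

Request:
move_arm --deltas '[{"dp": [-36, -8, 16], "rotation": [0, 0, 0]}, {"dp": [-36, -8, 16], "rotation": [0, 0, 0]}, {"dp": [-36, -8, 16], "rotation": [0, 0, 0]}, {"dp": [-36, -8, 16], "rotation": [0, 0, 0]}, {"dp": [-36, -8, 16], "rotation": [0, 0, 0]}]'

```text
t: 1.03
eef_pos: [0.5275, 0.3408, 0.3267]
ee_rot: [-1.562, 0.0, 2.746]
force: [-0.1, 1.2, -0.4]
width: 0.0877
```

```bash
cat >> h.py <<'E'
def wrist(arm,save=None):
    s=arm.get_state();f=arm.grab_frame("wrist")
    T=np.eye(4);T[:3,:3]=R.from_euler('xyz',s["ee_rot"]).as_matrix();T[:3,3]=s["eef_pos"]
    f["cam_to_world"]=T@f["mount"]
    if save: cv2.imwrite(f"pics/{save}.png",f["pixels"][:,:,::-1]); np.savez(save+".npz",**f)
    return f
def go(arm,pos,Rt=None,s=None):
    """delta in tool axes (mm), rotvec deg"""
    s=s or arm.get_state();Rc=R.from_euler('xyz',s["ee_rot"]).as_matrix()
    d=Rc.T@(np.array(pos)-s["eef_pos"])*1000
    r=R.from_matrix(Rc.T@Rt).as_rotvec(degrees=True) if Rt is not None else np.zeros(3)
    print("dp",np.round(d,1),"rot",np.round(r,2),"norm",round(float(np.linalg.norm(d)),1)); return d,r
def down(az):
    """tool down, jaw axis (z) at azimuth az deg"""
    a=np.radians(az);z=np.array([np.cos(a),np.sin(a),0]);y=np.array([0,0,-1.]);return np.stack([np.cross(y,z),y,z],1)
E
python3 - <<'E'
from station import arm
from h import *
f=wrist(arm,"w1");W=pts(f)
E
```

```text
(no output)
```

View pics/w1.png

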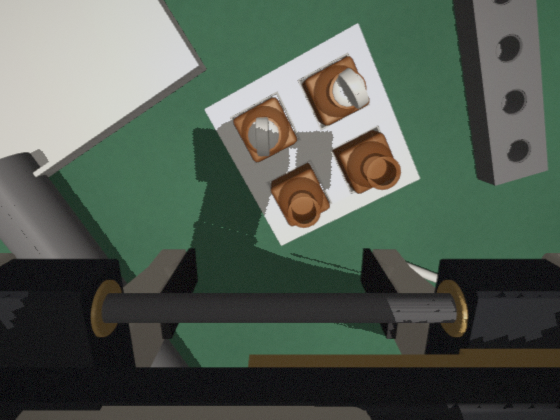

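The wrist view shows the left stopper at (265,132), the right one at (350,90), and open rims at (303,208) and (380,170).

```bash
python3 - <<'E'
from h import *
f=dict(np.load("w1.npz"));W=pts(f);im=f["pixels"][:,:,::-1]
cv2.imwrite("pics/w1c.png",cv2.resize(im[20:240,200:430],None,fx=3.2,fy=3.2,interpolation=cv2.INTER_CUBIC))
print("foam z",np.median(W[95:105,300:305,2]),W[215,285],"table",W[250,220])
hsv=cv2.cvtColor(im,cv2.COLOR_BGR2HSV)
for nm,(u0,v0,u1,v1) in dict(L=(235,100,300,165),Rr=(320,60,375,120)).items():
    sub=W[v0:v1,u0:u1];h=hsv[v0:v1,u0:u1]
    m=(h[...,1]<70)&(sub[...,2]>0.141)
    P=sub[m];print(nm,m.sum(),P[:,:2].mean(0),"zmax",np.percentile(P[:,2],98),"zmin",P[:,2].min())
    T=P[P[:,2]>0.150];c=T[:,:2].mean(0);u,s,vt=np.linalg.svd(T[:,:2]-c,full_matrices=False)
    e=(T[:,:2]-c)@vt.T
    print(" c",c,"long dir",np.degrees(np.arctan2(vt[0,1],vt[0,0])),"ext",np.ptp(e,axis=0), (e.max(0)+e.min(0))/2@vt+c)
for nm,(u0,v0,u1,v1) in dict(nearL=(275,175,330,235),nearR=(350,145,405,195)).items():
    sub=W[v0:v1,u0:u1];m=(sub[...,2]>0.118);P=sub[m];(c,rad)=cv2.minEnclosingCircle(P[:,:2].astype(np.float32));print(nm,m.sum(),c,rad,np.percentile(P[:,2],98))
E
```

```text
foam z 0.04200658737599802 [0.46931592 0.35335763 0.07239856] table [4.31588740e-01 4.79618803e-01 3.22155274e-04]
L 499 [0.58177361 0.33333344] zmax 0.17144938723741437 zmin 0.1411232212835768
 c [0.58169694 0.33343343] long dir 155.63655856241468 ext [0.04873166 0.01947697] [0.58478174 0.32931916]
Rr 725 [0.58883678 0.23945052] zmax 0.17074066765432344 zmin 0.1411319054585215
 c [0.58896275 0.2391326 ] long dir -156.658926846037 ext [0.06191105 0.07027309] [0.5884594  0.26587069]
nearL 502 (0.5332955121994019, 0.32003283500671387) 0.07042814046144485 0.13005325149391175
nearR 568 (0.5406462550163269, 0.26246970891952515) 0.07871308922767639 0.48502469126233094
```

View pics/w1c.png

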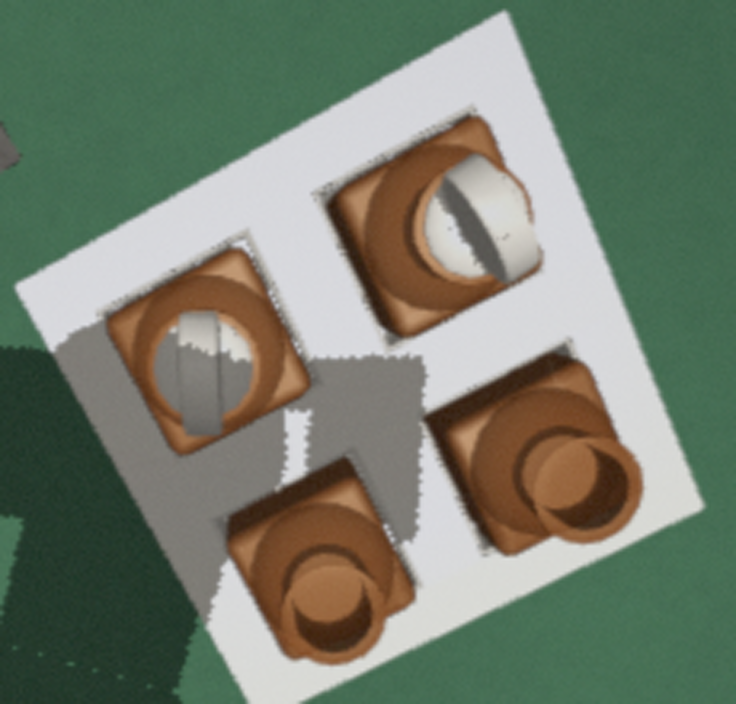

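```bash
python3 - <<'E'
from h import *
f=dict(np.load("w1.npz"));W=pts(f);im=f["pixels"][:,:,::-1]
hsv=cv2.cvtColor(im,cv2.COLOR_BGR2HSV)
for nm,(u0,v0,u1,v1) in dict(L=(235,100,300,165),Rr=(320,60,375,120)).items():
    sub=W[v0:v1,u0:u1];h=hsv[v0:v1,u0:u1]
    for lo,hi in ((.150,.175),(.160,.175),(.166,.175)):
        T=sub[(h[...,1]<70)&(sub[...,2]>lo)&(sub[...,2]<hi)]
        c=np.median(T[:,:2],0)
        T=T[np.linalg.norm(T[:,:2]-c,axis=1)<.023]
        (cx,cy),(a,b),an=cv2.minAreaRect((T[:,:2]*1000).astype(np.float32))
        c=T[:,:2].mean(0);_,_,vt=np.linalg.svd(T[:,:2]-c,full_matrices=False)
        print(nm,lo,len(T),np.round(c,4),"pca",round(np.degrees(np.arctan2(vt[0,1],vt[0,0])),1),"rect",round(cx,1),round(cy,1),round(a,1),round(b,1),round(an,1))
# rims: fit circle of z>0.122 within box
for nm,c0 in dict(nearL=(.482,.3264),nearR=(.4905,.2288),farL=(.5795,.335),farR=(.588,.2374)).items():
    m=(np.linalg.norm(W[...,:2]-c0,axis=2)<.03)&(W[...,2]>.124)&(W[...,2]<.132)&(hsv[...,1]>90)
    P=W[m][:,:2]
    A=np.c_[2*P,np.ones(len(P))];x=np.linalg.lstsq(A,(P**2).sum(1),rcond=None)[0];print(nm,len(P),x[:2],np.sqrt(x[2]+x[:2]@x[:2]),"rect",cv2.minEnclosingCircle((P*1000).astype(np.float32)))
E
```

```text
L 0.15 485 [0.5813 0.3338] pca 159.4 rect 580.2 334.5 12.1 36.8 69.4
L 0.16 436 [0.5807 0.3342] pca 160.0 rect 580.0 334.6 12.0 32.6 69.5
L 0.166 294 [0.5801 0.3344] pca 159.6 rect 580.1 334.2 11.5 23.4 66.7
Rr 0.15 661 [0.5889 0.2386] pca -169.2 rect 587.8 237.2 37.7 12.2 12.3
Rr 0.16 531 [0.5886 0.238 ] pca -168.8 rect 588.2 237.3 33.4 12.2 11.3
Rr 0.166 352 [0.5883 0.2375] pca -168.8 rect 588.8 237.4 24.5 12.2 12.7
nearL 419 [0.48307754 0.32644126] 0.016451548931788205 rect ((482.6590576171875, 326.54949951171875), 19.130538940429688)
nearR 466 [0.49123444 0.22931881] 0.016439411226760098 rect ((491.0165710449219, 229.09375), 19.14028549194336)
farL 182 [0.58004927 0.3345877 ] 0.017942715156835827 rect ((579.9684448242188, 334.616943359375), 19.088836669921875)
farR 167 [0.58822616 0.23706782] 0.017945217927059602 rect ((588.2474365234375, 237.2240447998047), 19.071813583374023)
```

```bash
python3 - <<'E'
from station import arm
from h import *
print(np.round(arm.get_state()["q"],2))
go(arm,[.5801,.3346,.139],down(-110.5))
go(arm,[.5801,.3346,.230],down(-110.5))
E
```

```text
[ 0.88  0.24  0.07  0.01 -1.41  0.29]
dp [-44.5 189.6 -18.9] rot [-0.51 -2.36 -0.17] norm 195.7
dp [-44.8  98.6 -18.1] rot [-0.51 -2.36 -0.17] norm 109.8
```

Request:
move_arm --deltas '[{"dp": [-15, 33, -6], "rotation": [-0.5, -1, 0]}, {"dp": [-15, 33, -6], "rotation": [0, -1, 0]}, {"dp": [-14, 30, -6], "rotation": [0, -0.5, 0]}, {"dp": [0, 0, 0], "rotation": [0, 0, 0]}]' --jaw 140 --squeeze 30

```text
t: 1.42
eef_pos: [0.5862, 0.3321, 0.2342]
ee_rot: [-1.58, 0.007, 2.781]
force: [-1.0, -0.1, -1.8]
width: 0.0665
```

```bash
python3 - <<'E'
from station import arm
from h import *
go(arm,[.5801,.3346,.139],down(-110.5))
E
```

```text
dp [ 7.2 95.2  0.6] rot [ 0.51 -0.18 -0.4 ] norm 95.4
```

Request:
move_arm --deltas '[{"dp": [4, 30, 0], "rotation": [0.5, 0, -0.3]}, {"dp": [2, 30, 0], "rotation": [0, 0, 0]}, {"dp": [1, 24, 0], "rotation": [0, 0, 0]}, {"dp": [0, 0, 0], "rotation": [0, 0, 0]}]'

```text
t: 1.75
eef_pos: [0.5812, 0.334, 0.1482]
ee_rot: [-1.571, 0.003, 2.778]
force: [-0.8, -1.2, -0.9]
width: 0.042
```

```bash
python3 - <<'E'
from station import arm
from h import *
go(arm,[.5801,.3346,.139],down(-110.5))
wrist(arm,"w2")
E
```

```text
dp [ 1.2  9.2 -0.1] rot [ 0.   -0.35 -0.16] norm 9.2
```

View pics/w2.png

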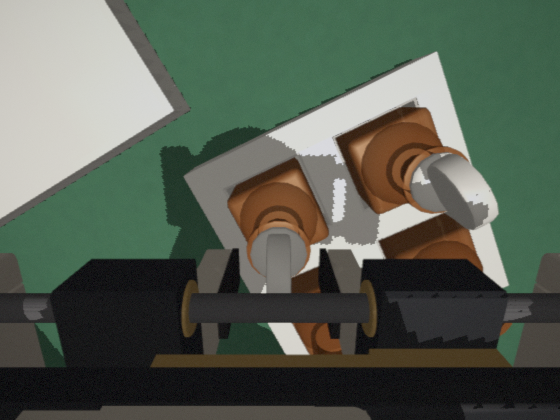

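The head at (278,262) is centred between the fingers. I'll go down the last 9 mm and close.

Request:
move_arm --deltas '[{"dp": [1, 9, 0], "rotation": [0, -0.3, 0]}, {"dp": [0, 0, 0], "rotation": [0, 0, 0]}]'

```text
t: 1.97
eef_pos: [0.5826, 0.3363, 0.1449]
ee_rot: [-1.576, 0.007, 2.785]
force: [-0.9, -0.1, -1.7]
width: 0.0395
```

Request:
move_arm --deltas '[{"dp": [0, 0, 0], "rotation": [0, 0, 0]}, {"dp": [0, 0, 0], "rotation": [0, 0, 0]}, {"dp": [0, 0, 0], "rotation": [0, 0, 0]}, {"dp": [0, 0, 0], "rotation": [0, 0, 0]}]' --jaw 255 --squeeze 40

```text
t: 2.3
eef_pos: [0.5845, 0.3382, 0.1509]
ee_rot: [-1.583, 0.012, 2.786]
force: [-0.2, -0.7, -1.4]
width: 0.0184
```

Zero rows drift upward about 1.5 mm each, so I'll compensate for that in every row. I'll reopen a little and re-seat.

Request:
move_arm --deltas '[{"dp": [0.3, 1.5, 0.6], "rotation": [0.1, 0, 0]}, {"dp": [3, 8, 4], "rotation": [0.5, -0.3, -0.3]}, {"dp": [0.3, 4, 0.6], "rotation": [0.1, 0, 0]}]' --jaw 180

```text
t: 2.55
eef_pos: [0.5801, 0.335, 0.1391]
ee_rot: [-1.573, 0.008, 2.792]
force: [-0.1, 0.8, 0.1]
width: 0.0254
```

```bash
python3 - <<'E'
from station import arm
from h import *
s=arm.get_state();print(s["t"],s["width"],s["eef_pos"],s["ee_rot"],np.round(s["qd"],3))
go(arm,[.5801,.3346,.139],down(-110.5))
E
```

```text
2.55 0.025358985125420754 [0.58008155 0.33502084 0.1390511 ] [-1.57318722  0.00783654  2.79196793] [ 0.005  0.029 -0.045  0.026  0.093 -0.021]
dp [-0.2  0.1  0.4] rot [ 0.14  0.47 -0.45] norm 0.4
```

Request:
move_arm --deltas '[{"dp": [0, 0.8, 0.5], "rotation": [0.1, 0.2, -0.2]}, {"dp": [0, 1, 0.5], "rotation": [0.1, 0.2, -0.2]}, {"dp": [0, 1, 0.5], "rotation": [0.1, 0, 0]}, {"dp": [0, 1, 0.5], "rotation": [0.1, 0, 0]}]' --jaw 255 --squeeze 40

```text
t: 2.88
eef_pos: [0.5795, 0.3335, 0.1348]
ee_rot: [-1.566, 0.001, 2.785]
force: [-5.3, 0.7, 12.6]
width: 0.0121
```

Request:
move_arm --deltas '[{"dp": [0, 0, 0], "rotation": [0, 0, 0]}, {"dp": [0, 0, 0], "rotation": [0, 0, 0]}]'

```text
t: 3.05
eef_pos: [0.5794, 0.3335, 0.1348]
ee_rot: [-1.565, 0.0, 2.785]
force: [-0.6, 0.0, 0.8]
width: 0.0118
```

```bash
python3 - <<'E'
from station import arm
from h import *
s=arm.get_state();print(s["t"],s["width"],s["eef_pos"],s["ee_rot"],np.round(s["qd"],3),s["force"],s["moment"])
go(arm,[.5801,.3346,.139],down(-110.5))
E
```

```text
3.05 0.011806112025748673 [0.57941686 0.33348164 0.13482798] [-1.56545771e+00  3.19045496e-04  2.78489110e+00] [-0.001  0.001  0.002 -0.001 -0.002 -0.001] [-0.57090281  0.01796862  0.84754124] [0.02597975 0.08736273 0.0041753 ]
dp [-0.3 -4.2 -1.3] rot [-0.31  0.06 -0.02] norm 4.4
```

Gripped, width 11.8 mm. I'll start the twist with small lifts.

Request:
move_arm --deltas '[{"dp": [0, -0.2, 0], "rotation": [0, 7, 0]}, {"dp": [0, -0.2, 0], "rotation": [0, 7, 0]}, {"dp": [0, -0.3, 0], "rotation": [0, 7, 0]}, {"dp": [0, -0.3, 0], "rotation": [0, 7, 0]}]'

```text
t: 3.38
eef_pos: [0.5797, 0.3345, 0.1349]
ee_rot: [-1.567, 0.002, 2.287]
force: [1.4, 0.8, -1.9]
width: 0.0115
```

```bash
cat >> h.py <<'E'
def st(arm):
    s=arm.get_state();print(round(s["t"],2),"w",round(s["width"],4),"p",np.round(s["eef_pos"],4),"rot",np.round(np.degrees(s["ee_rot"]),1),"F",np.round(s["force"],1),"M",np.round(s["moment"],2)); return s
E
python3 - <<'E'
from station import arm
from h import *
st(arm)
E
```

```text
3.38 w 0.0115 p [0.5797 0.3345 0.1349] rot [-8.98e+01  1.00e-01  1.31e+02] F [ 1.4  0.8 -1.9] M [ 0.34 -0.11  0.06]
```

Request:
move_arm --deltas '[{"dp": [0, -0.3, 0], "rotation": [0, -7, 0]}, {"dp": [0, -0.3, 0], "rotation": [0, -7, 0]}, {"dp": [0, -0.3, 0], "rotation": [0, -7, 0]}, {"dp": [0, -0.3, 0], "rotation": [0, -7, 0]}]'

```text
t: 3.72
eef_pos: [0.5791, 0.3344, 0.1349]
ee_rot: [-1.565, -0.001, 2.764]
force: [-0.0, 0.5, -0.4]
width: 0.0115
```

Request:
move_arm --deltas '[{"dp": [0, -0.3, 0], "rotation": [0, -7, 0]}, {"dp": [0, -0.3, 0], "rotation": [0, -7, 0]}, {"dp": [0, -0.3, 0], "rotation": [0, -7, 0]}, {"dp": [0, -0.3, 0], "rotation": [0, -7, 0]}]'

```text
t: 4.05
eef_pos: [0.579, 0.3339, 0.1349]
ee_rot: [-1.566, -0.005, -3.019]
force: [0.8, -1.0, 0.7]
width: 0.0114
```

```bash
python3 - <<'E'
from station import arm
from h import *
st(arm)
E
```

```text
4.05 w 0.0114 p [0.579  0.3339 0.1349] rot [ -89.7   -0.3 -173. ] F [ 0.8 -1.   0.7] M [-0.33  0.12 -0.15]
```

Request:
move_arm --deltas '[{"dp": [0, -1, 0], "rotation": [0, 7, 0]}, {"dp": [0, -1, 0], "rotation": [0, 7, 0]}, {"dp": [0, -1, 0], "rotation": [0, 7, 0]}, {"dp": [0, -1, 0], "rotation": [0, 7, 0]}]'

```text
t: 4.38
eef_pos: [0.5789, 0.3341, 0.1364]
ee_rot: [-1.563, -0.004, 2.786]
force: [1.3, 0.5, -2.7]
width: 0.0119
```

Request:
move_arm --deltas '[{"dp": [0, -1, 0], "rotation": [0, 7, 0]}, {"dp": [0, -1, 0], "rotation": [0, 7, 0]}, {"dp": [0, -1, 0], "rotation": [0, 7, 0]}, {"dp": [0, -1, 0], "rotation": [0, 7, 0]}]'

```text
t: 4.72
eef_pos: [0.5793, 0.3348, 0.1382]
ee_rot: [-1.562, -0.0, 2.286]
force: [1.5, 0.2, -2.0]
width: 0.0118
```

```bash
python3 - <<'E'
from station import arm
from h import *
st(arm)
E
```

```text
4.72 w 0.0118 p [0.5793 0.3348 0.1382] rot [-89.5  -0.  131. ] F [ 1.5  0.2 -2. ] M [ 0.2  -0.45  0.16]
```

```bash
cat >> h.py <<'E'
def scene(arm,box,s,name,cam="scene"):
    f=arm.grab_frame(cam);x0,y0,x1,y1=box
    cv2.imwrite(f"pics/{name}.png",cv2.resize(f["pixels"][y0:y1,x0:x1,::-1],None,fx=s,fy=s,interpolation=cv2.INTER_CUBIC));return f
E
python3 - <<'E'
from station import arm
from h import *
scene(arm,(345,180,495,360),3.3,"s1")
E
```

```text
(no output)
```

View pics/s1.png

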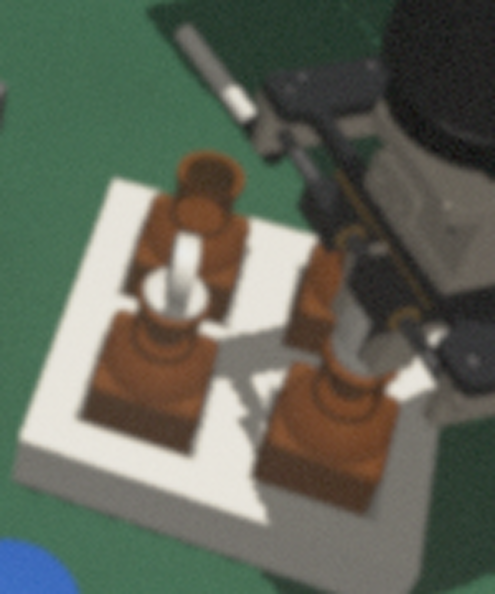

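The bottle is still seated, so I'll keep twisting.

Request:
move_arm --deltas '[{"dp": [0, -0.8, 0], "rotation": [0, -7, 0]}, {"dp": [0, -0.8, 0], "rotation": [0, -7, 0]}, {"dp": [0, -0.8, 0], "rotation": [0, -7, 0]}, {"dp": [0, -0.8, 0], "rotation": [0, -7, 0]}]'

```text
t: 5.1
eef_pos: [0.5787, 0.3348, 0.1392]
ee_rot: [-1.562, -0.006, 2.778]
force: [-0.5, 0.6, 0.6]
width: 0.0118
```

Request:
move_arm --deltas '[{"dp": [0, -0.8, 0], "rotation": [0, -7, 0]}, {"dp": [0, -0.8, 0], "rotation": [0, -7, 0]}, {"dp": [0, -0.8, 0], "rotation": [0, -7, 0]}, {"dp": [0, -0.8, 0], "rotation": [0, -7, 0]}]'

```text
t: 5.43
eef_pos: [0.5783, 0.3346, 0.1405]
ee_rot: [-1.565, -0.012, -3.005]
force: [2.0, 0.4, -1.5]
width: 0.0119
```

Request:
move_arm --deltas '[{"dp": [0, -0.8, 0], "rotation": [0, 7, 0]}, {"dp": [0, -0.8, 0], "rotation": [0, 7, 0]}, {"dp": [0, -0.8, 0], "rotation": [0, 7, 0]}, {"dp": [0, -0.8, 0], "rotation": [0, 7, 0]}]'

```text
t: 5.77
eef_pos: [0.5784, 0.3345, 0.1419]
ee_rot: [-1.56, -0.009, 2.812]
force: [2.1, 1.7, -1.2]
width: 0.0118
```

Request:
move_arm --deltas '[{"dp": [0, -0.8, 0], "rotation": [0, 7, 0]}, {"dp": [0, -0.8, 0], "rotation": [0, 7, 0]}, {"dp": [0, -0.8, 0], "rotation": [0, 7, 0]}, {"dp": [0, -0.8, 0], "rotation": [0, 7, 0]}]'

```text
t: 6.1
eef_pos: [0.5793, 0.3352, 0.1443]
ee_rot: [-1.558, -0.002, 2.312]
force: [0.3, 0.6, 0.4]
width: 0.0121
```

```bash
python3 - <<'E'
from station import arm
from h import *
st(arm)
scene(arm,(345,180,495,360),3.3,"s2")
E
```

```text
6.1 w 0.0121 p [0.5793 0.3352 0.1443] rot [-8.930e+01 -1.000e-01  1.325e+02] F [0.3 0.6 0.4] M [ 0.25 -0.01  0.01]
```

View pics/s2.png

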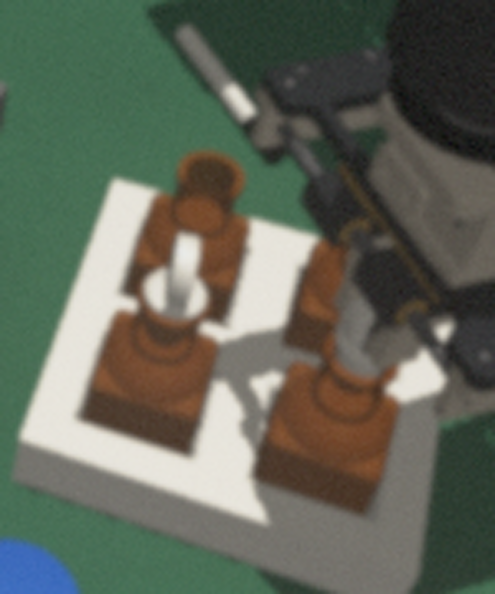

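Request:
move_arm --deltas '[{"dp": [0, -0.8, 0], "rotation": [0.1, -7, 0]}, {"dp": [0, -0.8, 0], "rotation": [0, -7, 0]}, {"dp": [0, -0.8, 0], "rotation": [0, -7, 0]}, {"dp": [0, -0.8, 0], "rotation": [0, -7, 0]}]'

```text
t: 6.48
eef_pos: [0.5788, 0.3344, 0.1467]
ee_rot: [-1.557, -0.01, 2.811]
force: [0.2, 0.6, 0.0]
width: 0.0116
```

Request:
move_arm --deltas '[{"dp": [0, -0.8, 0], "rotation": [0, -7, 0]}, {"dp": [0, -0.8, 0], "rotation": [0, -7, 0]}, {"dp": [0, -0.8, 0], "rotation": [0, -7, 0]}, {"dp": [0, -0.8, 0], "rotation": [0, -7, 0]}]'

```text
t: 6.82
eef_pos: [0.5786, 0.3341, 0.1488]
ee_rot: [-1.563, -0.017, -2.973]
force: [0.3, 0.6, 0.2]
width: 0.0116
```

Request:
move_arm --deltas '[{"dp": [0, -3, 0], "rotation": [0, 7, 0]}, {"dp": [0, -3, 0], "rotation": [0, 7, 0]}, {"dp": [0, -3, 0], "rotation": [0, 7, 0]}, {"dp": [0, -3, 0], "rotation": [0, 5, 0]}]'

```text
t: 7.15
eef_pos: [0.5791, 0.3342, 0.1594]
ee_rot: [-1.556, -0.012, 2.888]
force: [0.9, 0.3, -1.0]
width: 0.0118
```

```bash
python3 - <<'E'
from station import arm
from h import *
st(arm)
scene(arm,(345,180,495,360),3.3,"s3")
E
```

```text
7.15 w 0.0118 p [0.5791 0.3342 0.1594] rot [-89.2  -0.7 165.5] F [ 0.9  0.3 -1. ] M [ 0.3  -0.4  -0.03]
```

View pics/s3.png

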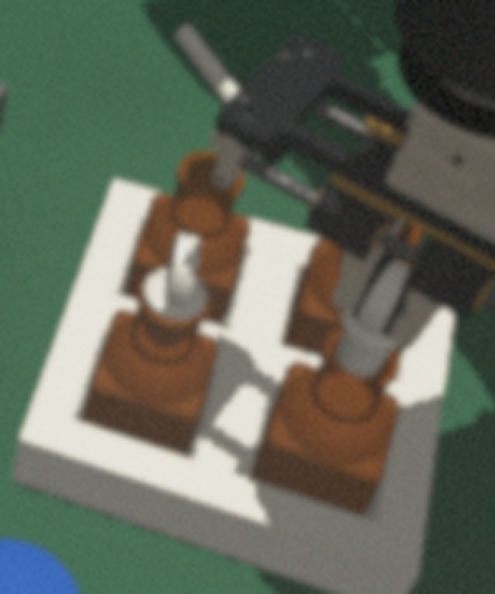

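Request:
move_arm --deltas '[{"dp": [0, -8, 0], "rotation": [-0.2, 0, 0]}, {"dp": [0, -12, 0], "rotation": [-0.2, 0, 0]}, {"dp": [0, -20, 0], "rotation": [-0.2, 0, 0]}, {"dp": [0, -30, 0], "rotation": [0, 0, 0]}, {"dp": [0, -15, 0], "rotation": [0, 0, 0]}]'

```text
t: 7.62
eef_pos: [0.5783, 0.3323, 0.2456]
ee_rot: [-1.56, -0.018, 2.91]
force: [0.4, 0.3, 0.1]
width: 0.0118
```

```bash
python3 - <<'E'
from station import arm
from h import *
st(arm)
go(arm,[.6,.10,.26],down(-100))
scene(arm,(345,140,495,360),2.6,"s4")
E
```

```text
7.62 w 0.0118 p [0.5783 0.3323 0.2456] rot [-89.4  -1.  166.7] F [0.4 0.3 0.1] M [ 0.14 -0.29  0.01]
dp [-74.2 -13.4 221.2] rot [-0.58 -3.25  1.05] norm 233.7
```

View pics/s4.png

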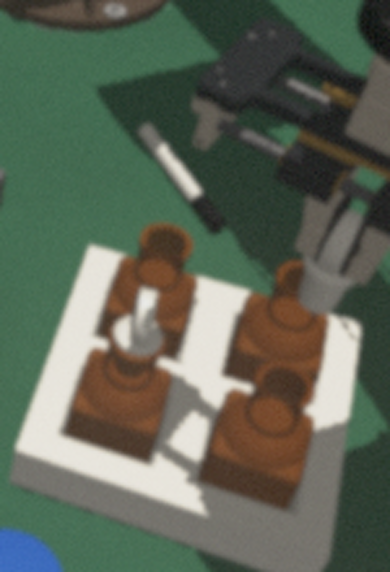

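Request:
move_arm --deltas '[{"dp": [-12, -4, 36], "rotation": [-0.2, -1, 0.3]}, {"dp": [-12, -3, 37], "rotation": [-0.2, -1, 0.3]}, {"dp": [-12, -3, 37], "rotation": [0, -1, 0.3]}, {"dp": [-12, -2, 37], "rotation": [0, 0, 0]}, {"dp": [-12, 0, 35], "rotation": [0, 0, 0]}]'

```text
t: 8.08
eef_pos: [0.6043, 0.1437, 0.2661]
ee_rot: [-1.576, 0.005, 3.0]
force: [1.0, 0.7, -1.0]
width: 0.0119
```

```bash
python3 - <<'E'
from station import arm
from h import *
st(arm)
wrist(arm,"w3")
f=arm.grab_frame("top");np.savez("top1.npz",**f);cv2.imwrite("pics/top1.png",f["pixels"][:,:,::-1])
E
```

```text
8.08 w 0.0119 p [0.6043 0.1437 0.2661] rot [-90.3   0.3 171.9] F [ 1.   0.7 -1. ] M [ 0.01 -0.11  0.01]
```

View pics/w3.png

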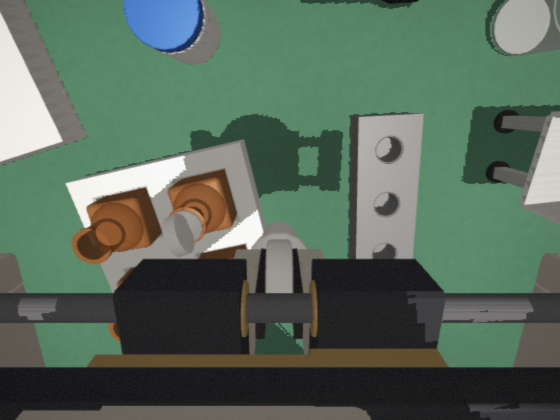

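View pics/top1.png

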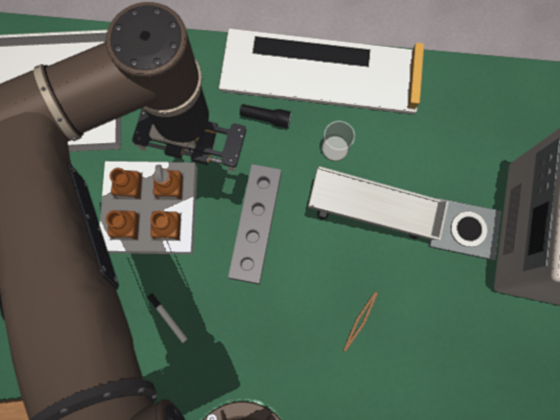

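```bash
python3 - <<'E'
from h import *
f=dict(np.load("w3.npz"));im=f["pixels"][:,:,::-1];W=pts(f)
cv2.imwrite("pics/w3c.png",cv2.resize(im[105:265,340:440],None,fx=3.7,fy=3.7,interpolation=cv2.INTER_CUBIC))
# hole auto: pixels inside rack region with depth z <0.037 within neighbourhood of expected
cs=[]
for c0 in [(.6179,.0151),(.5521,.0212),(.4866,.0265)]:
    m=(np.linalg.norm(W[...,:2]-c0,axis=2)<.022)&(abs(W[...,2]-.042)<.0025)
    print(c0,m.sum(),np.median(W[m][:,2]) if m.any() else None)
E
```

```text
(0.6179, 0.0151) 655 0.04193490993044502
(0.5521, 0.0212) 560 0.04188037616705964
(0.4866, 0.0265) 277 0.04178019168685626
```

View pics/w3c.png

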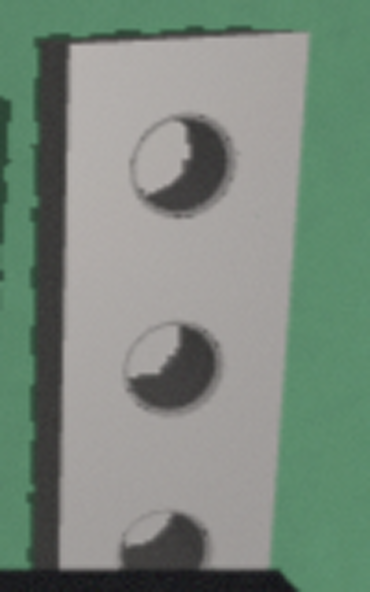

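```bash
python3 - <<'E'
from station import arm
from h import *
f=dict(np.load("w3.npz"));im=f["pixels"][:,:,::-1];W=pts(f)
for u,v in [(388.96,149.36),(386.1,204.4)]: print(ray(f,u,v,.042))
# held stopper in tool frame
P=W[235:300,250:310].reshape(-1,3);T=f["cam_to_world"]@np.linalg.inv(f["mount"]);q=(P-T[:3,3])@T[:3,:3]*1000
m=(q[:,1]<20)&(abs(q[:,2])<20)&(q[:,1]>-40)
# collar points: y tool ~ 0..8 
for lo,hi in((-36,-30),(-30,-20),(-5,3),(0,4)):
    k=m&(q[:,1]>lo)&(q[:,1]<hi)&(P[:,2]>0.2);print(lo,hi,k.sum(),np.round(q[k].min(0),1) if k.any() else"",np.round(q[k].max(0),1) if k.any() else"")
cv2.imwrite("pics/w3d.png",cv2.resize(im[215:365,220:340],None,fx=4,fy=4,interpolation=cv2.INTER_CUBIC))
E
```

```text
[0.61908095 0.01430901 0.042     ]
[0.5531775  0.02058373 0.042     ]
-36 -30 889 [-15.  -36.  -12.1] [ -3.4 -30.   13.5]
-30 -20 872 [-19.7 -30.  -13. ] [ -5.2 -20.   14.4]
-5 3 423 [-16.4  -5.  -14.3] [-8.2  2.9 15.8]
0 4 350 [-16.4   0.  -14.5] [-7.9  4.  15. ]
```

View pics/w3d.png

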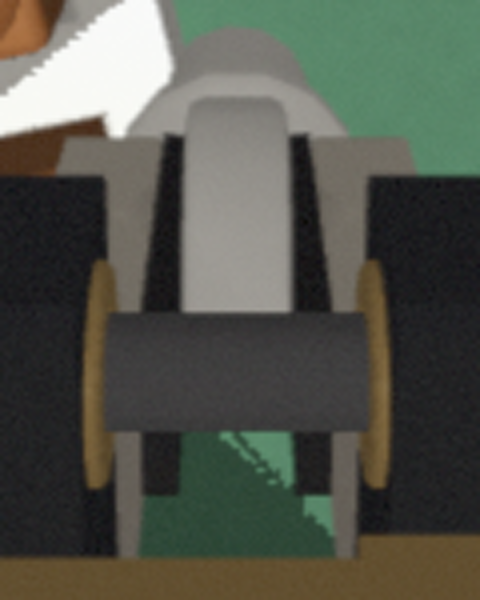

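```bash
python3 - <<'E'
from station import arm
from h import *
st(arm)
go(arm,[.619,.0145,.12],down(-97))
go(arm,[.619,.0145,.25],down(-97))
E
```

```text
8.18 w 0.0122 p [0.6048 0.1407 0.2661] rot [-90.3   0.3 171.6] F [ 1.4  1.3 -0.8] M [-0.02 -0.03 -0.02]
dp [-31.6 145.7 123.5] rot [ 0.26 -1.39 -0.31] norm 193.6
dp [-32.3  15.8 122.9] rot [ 0.26 -1.39 -0.31] norm 128.0
```

Request:
move_arm --deltas '[{"dp": [-8, 3, 31], "rotation": [0.2, -0.5, -0.2]}, {"dp": [-8, 4, 32], "rotation": [0, -0.5, 0]}, {"dp": [-8, 12, 32], "rotation": [0, -0.4, 0]}, {"dp": [-5, 25, 18], "rotation": [0, 0, 0]}]'

```text
t: 8.52
eef_pos: [0.6222, 0.0234, 0.2296]
ee_rot: [-1.577, 0.014, 3.041]
force: [0.6, 0.1, -0.7]
width: 0.012
```

```bash
python3 - <<'E'
from station import arm
from h import *
st(arm)
go(arm,[.619,.0145,.095],down(-97))
E
```

```text
8.52 w 0.012 p [0.6222 0.0234 0.2296] rot [-90.3   0.8 174.3] F [ 0.6  0.1 -0.7] M [ 0.07 -0.1  -0.  ]
dp [  4.1 134.5  10. ] rot [ 0.36  1.26 -0.78] norm 134.9
```

Request:
move_arm --deltas '[{"dp": [3, 30, 5], "rotation": [0.2, 0.6, -0.4]}, {"dp": [1, 36, 2], "rotation": [0.1, 0.3, -0.2]}, {"dp": [0, 36, 1], "rotation": [0, 0.3, -0.2]}, {"dp": [0, 20, 0], "rotation": [0, 0, 0]}, {"dp": [0, 0, 0], "rotation": [0, 0, 0]}]'

```text
t: 8.93
eef_pos: [0.6173, 0.0106, 0.1039]
ee_rot: [-1.573, 0.0, 3.034]
force: [-1.1, 0.1, -1.0]
width: 0.0115
```

```bash
python3 - <<'E'
from station import arm
from h import *
st(arm)
go(arm,[.619,.0145,.0495],down(-97))
f=wrist(arm,"w4")
E
```

```text
8.93 w 0.0115 p [0.6173 0.0106 0.1039] rot [-90.1   0.  173.8] F [-1.1  0.1 -1. ] M [-0.06  0.14 -0.01]
dp [-1.2 54.4 -4. ] rot [ 0.12  0.83 -0.02] norm 54.6
```

View pics/w4.png

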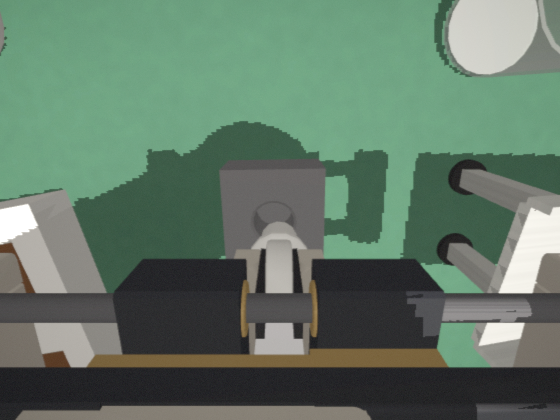

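Request:
move_arm --deltas '[{"dp": [-1, 8, -4], "rotation": [0, 0.4, 0]}, {"dp": [0, 6, 0], "rotation": [0, 0.2, 0]}, {"dp": [0, 0, 0], "rotation": [0, 0, 0]}]'

```text
t: 9.23
eef_pos: [0.6227, 0.0162, 0.0956]
ee_rot: [-1.575, 0.008, 3.028]
force: [-0.2, -0.5, -1.2]
width: 0.0115
```

```bash
python3 - <<'E'
from station import arm
from h import *
st(arm)
go(arm,[.619,.0145,.0495],down(-97))
E
```

```text
9.23 w 0.0115 p [0.6227 0.0162 0.0956] rot [-90.2   0.5 173.5] F [-0.2 -0.5 -1.2] M [-0.07  0.07  0.02]
dp [ 3.9 46.   2.3] rot [ 0.23  0.5  -0.45] norm 46.3
```

Request:
move_arm --deltas '[{"dp": [3, 8, 2], "rotation": [0.2, 0.4, -0.4]}, {"dp": [1, 8, 0.5], "rotation": [0, 0, 0]}, {"dp": [0.7, 5, 0.5], "rotation": [0, 0, 0]}]'

```text
t: 9.48
eef_pos: [0.6203, 0.0152, 0.0772]
ee_rot: [-1.574, 0.007, 3.023]
force: [0.8, -0.0, -0.3]
width: 0.0116
```

```bash
python3 - <<'E'
from station import arm
from h import *
st(arm)
go(arm,[.619,.0145,.0495],down(-97))
E
```

```text
9.48 w 0.0116 p [0.6203 0.0152 0.0772] rot [-90.2   0.4 173.2] F [ 0.8 -0.  -0.3] M [-0.05  0.05 -0.02]
dp [ 1.4 27.7  0.9] rot [ 0.16  0.21 -0.41] norm 27.7
```

Request:
move_arm --deltas '[{"dp": [1.5, 8, 1], "rotation": [0.1, 0.2, -0.3]}, {"dp": [0.8, 8, 0.5], "rotation": [0, 0, -0.1]}, {"dp": [0.7, 8, 0.4], "rotation": [0, 0, 0]}]'

```text
t: 9.73
eef_pos: [0.6173, 0.0137, 0.0521]
ee_rot: [-1.573, 0.001, 3.02]
force: [-0.1, -0.3, -1.1]
width: 0.0119
```

```bash
python3 - <<'E'
from station import arm
from h import *
st(arm)
go(arm,[.619,.0145,.0495],down(-97))
E
```

```text
9.73 w 0.0119 p [0.6173 0.0137 0.0521] rot [-9.01e+01  1.00e-01  1.73e+02] F [-0.1 -0.3 -1.1] M [ 0.01 -0.03 -0.  ]
dp [-1.6  2.6 -1. ] rot [ 0.1   0.02 -0.08] norm 3.2
```

It's in the bore with no contact forces. I'll let it settle and open gently.

Request:
move_arm --deltas '[{"dp": [-1, 3, -0.7], "rotation": [0, 0, 0]}, {"dp": [0.3, 1.5, 0.3], "rotation": [0, 0, 0]}]'

```text
t: 9.9
eef_pos: [0.6171, 0.0136, 0.0484]
ee_rot: [-1.571, -0.001, 3.021]
force: [-9.8, 7.0, 34.8]
width: 0.012
```

```bash
python3 - <<'E'
from station import arm
from h import *
st(arm)
E
```

```text
9.9 w 0.012 p [0.6171 0.0136 0.0484] rot [-90.   -0.  173.1] F [-9.8  7.  34.8] M [ 2.38  4.06 -0.04]
```

Request:
move_arm --deltas '[{"dp": [0, -0.5, 0], "rotation": [0, 0, 0]}, {"dp": [0, 0, 0], "rotation": [0, 0, 0]}]'

```text
t: 10.07
eef_pos: [0.6175, 0.0139, 0.0495]
ee_rot: [-1.571, 0.0, 3.022]
force: [0.8, -0.3, 0.3]
width: 0.012
```

Request:
move_arm --deltas '[{"dp": [0.3, 0.3, 0.2], "rotation": [0, 0, 0]}, {"dp": [0.3, 0.3, 0.2], "rotation": [0, 0, 0]}, {"dp": [0.3, -1, 0.2], "rotation": [0, 0, 0]}, {"dp": [0.3, -2, 0.2], "rotation": [0, 0, 0]}]' --jaw 140

```text
t: 10.4
eef_pos: [0.6158, 0.013, 0.0503]
ee_rot: [-1.57, -0.001, 3.021]
force: [0.5, -1.3, 0.1]
width: 0.0331
```

```bash
python3 - <<'E'
from station import arm
from h import *
st(arm)
f=wrist(arm,"w5")
E
```

```text
10.4 w 0.0331 p [0.6158 0.013  0.0503] rot [-9.000e+01 -1.000e-01  1.731e+02] F [ 0.5 -1.3  0.1] M [ 0.01  0.   -0.04]
```

View pics/w5.png

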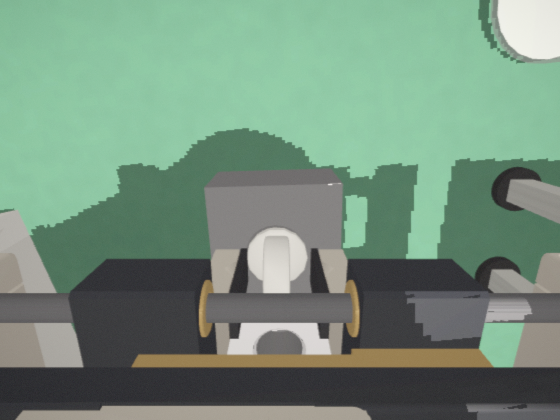

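Stopper 1 is standing in the bore. I'll retreat upward.

Request:
move_arm --deltas '[{"dp": [0, -15, 0], "rotation": [0, 0, 0]}, {"dp": [0, -35, 0], "rotation": [0, 0, 0]}, {"dp": [0, -40, 0], "rotation": [0, 0, 0]}, {"dp": [0, -40, 0], "rotation": [0, 0, 0]}, {"dp": [0, -30, 0], "rotation": [0, 0, 0]}]'

```text
t: 10.87
eef_pos: [0.6108, 0.0113, 0.2071]
ee_rot: [-1.563, -0.019, 3.02]
force: [1.3, 0.1, 0.0]
width: 0.0394
```

```bash
python3 - <<'E'
from station import arm
from h import *
st(arm)
go(arm,[.5882,.2373,.230],down(-78.5))
E
```

```text
10.87 w 0.0394 p [0.6108 0.0113 0.2071] rot [-89.6  -1.1 173. ] F [1.3 0.1 0. ] M [-0.   -0.24  0.02]
dp [  50.3  -23.6 -221.4] rot [ -0.25 -18.49   1.13] norm 228.2
```

Request:
move_arm --deltas '[{"dp": [8, -9, -36], "rotation": [0, -3.7, 0.5]}, {"dp": [6, -7, -38], "rotation": [0, -3.7, 0.3]}, {"dp": [3, -4, -38], "rotation": [0, -3.7, 0.2]}, {"dp": [1, -2, -38], "rotation": [0, -3.7, 0]}, {"dp": [-1, 0, -38], "rotation": [0, -3.7, 0]}]'

```text
t: 11.28
eef_pos: [0.5963, 0.1998, 0.2414]
ee_rot: [-1.567, 0.014, -2.94]
force: [1.1, 0.3, -0.6]
width: 0.039
```

```bash
python3 - <<'E'
from station import arm
from h import *
st(arm)
go(arm,[.5882,.2373,.230],down(-78.5))
E
```

```text
11.28 w 0.039 p [0.5963 0.1998 0.2414] rot [ -89.8    0.8 -168.5] F [ 1.1  0.3 -0.6] M [-0.07 -0.09  0.  ]
dp [  0.6  11.3 -38.4] rot [-0.22  0.04 -0.82] norm 40.1
```

Request:
move_arm --deltas '[{"dp": [0.5, 8, -22], "rotation": [0, 0, -0.4]}, {"dp": [0.5, 10, -10], "rotation": [0, 0, -0.2]}, {"dp": [0.5, 10, 0], "rotation": [0, 0, 0]}, {"dp": [0.5, 2, 0], "rotation": [0, 0, 0]}]'

```text
t: 11.62
eef_pos: [0.5867, 0.2396, 0.2108]
ee_rot: [-1.569, 0.006, -2.929]
force: [-0.9, -0.5, -0.5]
width: 0.0393
```

```bash
python3 - <<'E'
from station import arm
from h import *
st(arm)
go(arm,[.5882,.2373,.139],down(-78.5))
f=wrist(arm,"w6")
E
```

```text
11.62 w 0.0393 p [0.5867 0.2396 0.2108] rot [ -89.9    0.4 -167.8] F [-0.9 -0.5 -0.5] M [-0.15  0.1   0.02]
dp [-0.5 71.8  2.5] rot [-0.11  0.69 -0.36] norm 71.9
```

View pics/w6.png

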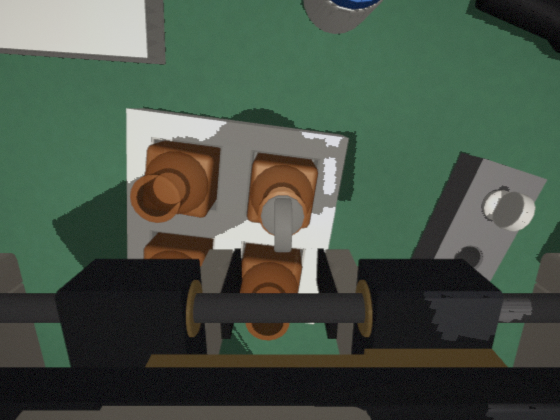

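Request:
move_arm --deltas '[{"dp": [0, 28, 1.5], "rotation": [0, 0.4, -0.3]}, {"dp": [0, 28, 1], "rotation": [0, 0.3, 0]}, {"dp": [0, 14, 0], "rotation": [0, 0, 0]}]'

```text
t: 11.92
eef_pos: [0.591, 0.2345, 0.1439]
ee_rot: [-1.571, 0.009, -2.945]
force: [-1.0, -0.1, -0.3]
width: 0.0394
```

```bash
python3 - <<'E'
from station import arm
from h import *
st(arm)
go(arm,[.5882,.2373,.139],down(-78.5))
E
```

```text
11.92 w 0.0394 p [0.591  0.2345 0.1439] rot [ -90.     0.5 -168.7] F [-1.  -0.1 -0.3] M [-0.16  0.15 -0.  ]
dp [ 2.2  4.9 -3.3] rot [-0.   -0.22 -0.52] norm 6.3
```

Request:
move_arm --deltas '[{"dp": [2, 4, -3], "rotation": [0, -0.2, -0.4]}, {"dp": [1, 2, 0], "rotation": [0, 0, 0]}]'

```text
t: 12.08
eef_pos: [0.5866, 0.2332, 0.1349]
ee_rot: [-1.568, -0.003, -2.945]
force: [-0.6, 0.1, -0.1]
width: 0.039
```

```bash
python3 - <<'E'
from station import arm
from h import *
st(arm)
go(arm,[.5882,.2373,.139],down(-78.5))
E
```

```text
12.08 w 0.039 p [0.5866 0.2332 0.1349] rot [ -89.9   -0.2 -168.7] F [-0.6  0.1 -0.1] M [-0.05 -0.05  0.01]
dp [-2.3 -4.1 -3.7] rot [-0.14 -0.23  0.18] norm 6.0
```

Request:
move_arm --deltas '[{"dp": [-1, -2, -4], "rotation": [-0.1, -0.2, 0.1]}, {"dp": [0, 0, 0], "rotation": [0, 0, 0]}]' --jaw 180

```text
t: 12.25
eef_pos: [0.5874, 0.2362, 0.1379]
ee_rot: [-1.57, -0.001, -2.943]
force: [0.0, 0.5, -0.2]
width: 0.0314
```

```bash
python3 - <<'E'
from station import arm
from h import *
st(arm)
go(arm,[.5882,.2373,.138],down(-78.5))
E
```

```text
12.25 w 0.0314 p [0.5874 0.2362 0.1379] rot [-9.000e+01 -1.000e-01 -1.686e+02] F [ 0.   0.5 -0.2] M [-0.06 -0.11  0.01]
dp [-1.  -0.1 -0.9] rot [-0.05 -0.11  0.07] norm 1.3
```

Request:
move_arm --deltas '[{"dp": [0, 0.5, -0.5], "rotation": [0, 0, 0]}, {"dp": [0.2, 1, -0.2], "rotation": [0, 0, 0]}, {"dp": [0.2, 1, 0], "rotation": [0, 0, 0]}, {"dp": [0, 0.5, 0], "rotation": [0, 0, 0]}]' --jaw 255 --squeeze 40

```text
t: 12.58
eef_pos: [0.5886, 0.2376, 0.1388]
ee_rot: [-1.572, 0.004, -2.943]
force: [-0.2, -0.3, 0.1]
width: 0.0119
```

Request:
move_arm --deltas '[{"dp": [0, 0, 0], "rotation": [0, 0, 0]}, {"dp": [0, 0, 0], "rotation": [0, 0, 0]}]'

```text
t: 12.75
eef_pos: [0.5885, 0.2377, 0.1388]
ee_rot: [-1.572, 0.005, -2.943]
force: [0.8, -0.7, -1.1]
width: 0.0116
```

```bash
python3 - <<'E'
from station import arm
from h import *
s=st(arm); print(s["q"])
E
```

```text
12.75 w 0.0116 p [0.5885 0.2377 0.1388] rot [ -90.1    0.3 -168.6] F [ 0.8 -0.7 -1.1] M [-0.17 -0.26 -0.03]
[ 0.69142384  0.35649967 -0.20251365  0.00108042 -1.00715045  1.07786634]
```

Gripped at an offset of 40.8 mm. Twisting now.

Request:
move_arm --deltas '[{"dp": [0, -0.6, 0], "rotation": [0, 7, 0]}, {"dp": [0, -0.6, 0], "rotation": [0, 7, 0]}, {"dp": [0, -0.6, 0], "rotation": [0, 7, 0]}, {"dp": [0, -0.6, 0], "rotation": [0, 7, 0]}]'

```text
t: 13.08
eef_pos: [0.5878, 0.2369, 0.14]
ee_rot: [-1.572, 0.002, 2.842]
force: [0.0, -0.8, -1.3]
width: 0.012
```

Request:
move_arm --deltas '[{"dp": [0, -0.7, 0], "rotation": [0, -7, 0]}, {"dp": [0, -0.7, 0], "rotation": [0, -7, 0]}, {"dp": [0, -0.7, 0], "rotation": [0, -7, 0]}, {"dp": [0, -0.7, 0], "rotation": [0, -7, 0]}]'

```text
t: 13.42
eef_pos: [0.5878, 0.2372, 0.1417]
ee_rot: [-1.571, 0.002, -2.963]
force: [0.5, 0.8, -0.9]
width: 0.0115
```

Request:
move_arm --deltas '[{"dp": [0, -0.7, 0], "rotation": [0, -7, 0]}, {"dp": [0, -0.7, 0], "rotation": [0, -7, 0]}, {"dp": [0, -0.7, 0], "rotation": [0, -7, 0]}, {"dp": [0, -0.7, 0], "rotation": [0, -7, 0]}]'

```text
t: 13.75
eef_pos: [0.5879, 0.2376, 0.1435]
ee_rot: [-1.571, 0.002, -2.463]
force: [0.2, 0.4, -2.9]
width: 0.0117
```

```bash
python3 - <<'E'
from station import arm
from h import *
s=st(arm)
scene(arm,(345,180,495,360),3.3,"s5")
E
```

```text
13.75 w 0.0117 p [0.5879 0.2376 0.1435] rot [-9.000e+01  1.000e-01 -1.411e+02] F [ 0.2  0.4 -2.9] M [-0.13 -0.3  -0.07]
```

View pics/s5.png

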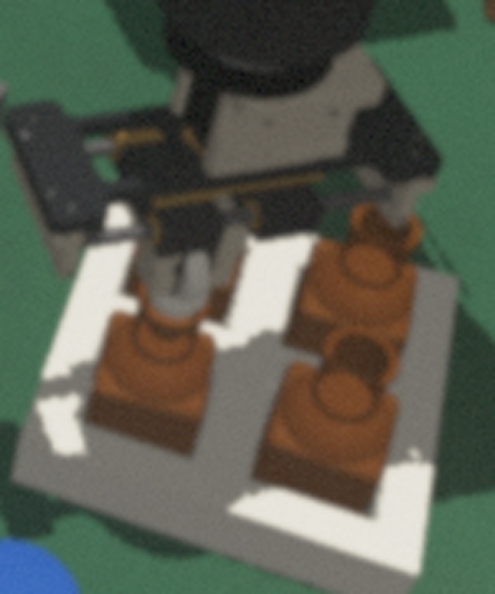

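Request:
move_arm --deltas '[{"dp": [0, -0.7, 0], "rotation": [0, 7, 0]}, {"dp": [0, -0.7, 0], "rotation": [0, 7, 0]}, {"dp": [0, -0.7, 0], "rotation": [0, 7, 0]}, {"dp": [0, -0.7, 0], "rotation": [0, 7, 0]}]'

```text
t: 14.13
eef_pos: [0.5878, 0.2372, 0.1455]
ee_rot: [-1.57, 0.001, -2.956]
force: [0.7, -1.4, -1.6]
width: 0.0114
```

Request:
move_arm --deltas '[{"dp": [0, -0.7, 0], "rotation": [0, 7, 0]}, {"dp": [0, -0.7, 0], "rotation": [0, 7, 0]}, {"dp": [0, -0.7, 0], "rotation": [0, 7, 0]}, {"dp": [0, -0.7, 0], "rotation": [0, 7, 0]}]'

```text
t: 14.47
eef_pos: [0.5884, 0.2371, 0.1479]
ee_rot: [-1.57, 0.002, 2.827]
force: [-0.1, 0.1, 2.7]
width: 0.0118
```

Request:
move_arm --deltas '[{"dp": [0, -0.7, 0], "rotation": [0, -7, 0]}, {"dp": [0, -0.7, 0], "rotation": [0, -7, 0]}, {"dp": [0, -0.7, 0], "rotation": [0, -7, 0]}, {"dp": [0, -0.7, 0], "rotation": [0, -7, 0]}]'

```text
t: 14.8
eef_pos: [0.5887, 0.2373, 0.1512]
ee_rot: [-1.57, 0.002, -2.989]
force: [0.3, 0.2, -0.6]
width: 0.0121
```

Request:
move_arm --deltas '[{"dp": [0, -0.7, 0], "rotation": [0, -7, 0]}, {"dp": [0, -0.7, 0], "rotation": [0, -7, 0]}, {"dp": [0, -0.7, 0], "rotation": [0, -7, 0]}, {"dp": [0, -0.7, 0], "rotation": [0, -7, 0]}]'

```text
t: 15.13
eef_pos: [0.5888, 0.2377, 0.1545]
ee_rot: [-1.569, 0.002, -2.489]
force: [-0.1, 0.6, -0.0]
width: 0.0113
```

```bash
python3 - <<'E'
from station import arm
from h import *
s=st(arm)
scene(arm,(345,180,495,360),3.3,"s6")
E
```

```text
15.13 w 0.0113 p [0.5888 0.2377 0.1545] rot [-8.990e+01  1.000e-01 -1.426e+02] F [-0.1  0.6 -0. ] M [-0.06 -0.01 -0.03]
```

View pics/s6.png

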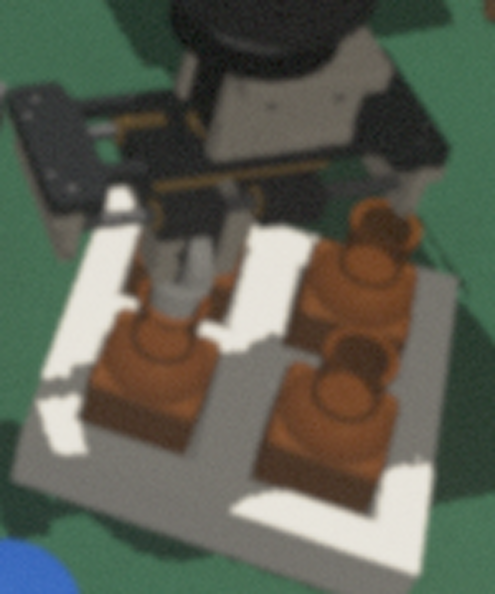

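Request:
move_arm --deltas '[{"dp": [0, -3, 0], "rotation": [0, 7, 0]}, {"dp": [0, -5, 0], "rotation": [0, 7, 0]}, {"dp": [0, -8, 0], "rotation": [0, 7, 0]}, {"dp": [0, -15, 0], "rotation": [0, 7, 0]}, {"dp": [0, -25, 0], "rotation": [0, 7, 0]}]'

```text
t: 15.6
eef_pos: [0.5858, 0.2367, 0.2063]
ee_rot: [-1.566, -0.006, -3.113]
force: [0.2, -1.5, -1.9]
width: 0.0118
```

Request:
move_arm --deltas '[{"dp": [0, -35, 0], "rotation": [0, 7, 0]}, {"dp": [0, -15, 0], "rotation": [0, 2, 0]}]'

```text
t: 15.77
eef_pos: [0.5861, 0.2368, 0.2591]
ee_rot: [-1.565, -0.004, 2.997]
force: [1.1, -0.1, 0.1]
width: 0.0115
```

```bash
python3 - <<'E'
from station import arm
from h import *
s=st(arm)
f=wrist(arm,"w7")
go(arm,[.4866,.12,.25],down(-96))
scene(arm,(345,140,495,360),2.6,"s7")
E
```

```text
15.77 w 0.0115 p [0.5861 0.2368 0.2591] rot [-89.6  -0.3 171.7] F [ 1.1 -0.1  0.1] M [ 0.14 -0.24 -0.01]
dp [ 82.3  11.6 130.2] rot [-0.26 -2.23  0.15] norm 154.4
```

View pics/w7.png

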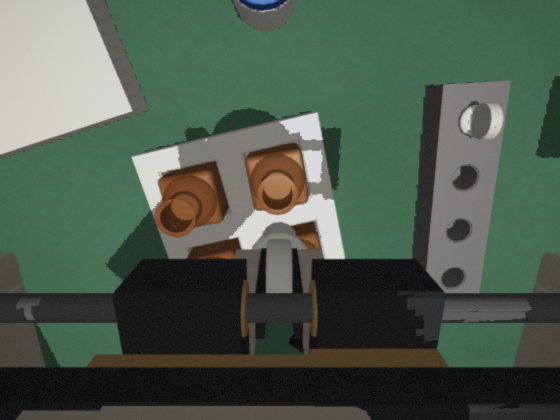

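View pics/s7.png

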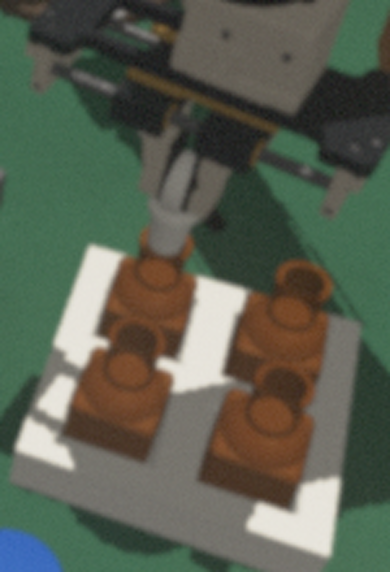

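```bash
python3 - <<'E'
from h import *
f=dict(np.load("w7.npz"));im=f["pixels"][:,:,::-1]
for u,v in [(465,177),(458,230),(452.5,277)]: print(ray(f,u,v,.042))
cv2.imwrite("pics/w7c.png",cv2.resize(im[75:295,415:520],None,fx=2.7,fy=2.7,interpolation=cv2.INTER_CUBIC))
E
```

```text
[0.55404695 0.02042426 0.042     ]
[0.48805307 0.02713988 0.042     ]
[0.42331428 0.03281065 0.042     ]
```

View pics/w7c.png

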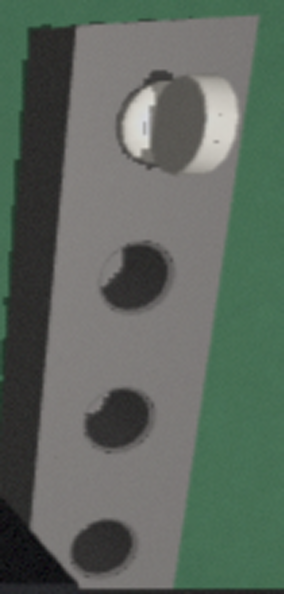

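```bash
python3 - <<'E'
from station import arm
from h import *
st(arm); go(arm,[.4875,.0267,.25],down(-96));
E
```

```text
15.87 w 0.0118 p [0.5861 0.2371 0.2584] rot [-89.7  -0.2 172.1] F [ 0.1  0.2 -0.8] M [ 0.02 -0.09  0.03]
dp [ 68.7   9.7 221.9] rot [-0.27 -1.92  0.24] norm 232.5
```

Request:
move_arm --deltas '[{"dp": [11, 2, 36], "rotation": [-0.2, -0.6, 0.2]}, {"dp": [11, 2, 37], "rotation": [0, -0.6, 0]}, {"dp": [11, 2, 37], "rotation": [0, -0.6, 0]}, {"dp": [11, 2, 37], "rotation": [0, 0, 0]}, {"dp": [11, 2, 37], "rotation": [0, 0, 0]}]'

```text
t: 16.28
eef_pos: [0.5066, 0.0618, 0.2429]
ee_rot: [-1.569, -0.004, 3.025]
force: [0.8, -0.9, -0.8]
width: 0.0116
```

```bash
python3 - <<'E'
from station import arm
from h import *
st(arm); go(arm,[.4875,.0267,.20],down(-96));
E
```

```text
16.28 w 0.0116 p [0.5066 0.0618 0.2429] rot [-89.9  -0.2 173.3] F [ 0.8 -0.9 -0.8] M [-0.13 -0.13 -0.02]
dp [14.7 43.  37. ] rot [-0.13 -0.7   0.23] norm 58.6
```

Request:
move_arm --deltas '[{"dp": [8, 14, 22], "rotation": [-0.1, -0.4, 0.2]}, {"dp": [4, 28, 8], "rotation": [0, -0.2, 0]}, {"dp": [1, 30, 1], "rotation": [0, 0, 0]}, {"dp": [0.5, 30, 0.5], "rotation": [0, 0, 0]}]'

```text
t: 16.62
eef_pos: [0.487, 0.025, 0.1426]
ee_rot: [-1.576, 0.01, 3.017]
force: [0.7, 1.3, -0.5]
width: 0.0116
```

```bash
python3 - <<'E'
from station import arm
from h import *
st(arm); go(arm,[.4875,.0267,.0535],down(-96)); wrist(arm,"w8")
E
```

```text
16.62 w 0.0116 p [0.487  0.025  0.1426] rot [-90.3   0.6 172.8] F [ 0.7  1.3 -0.5] M [-0.01 -0.05 -0.02]
dp [ 0.6 89.1 -1.2] rot [ 0.3  -1.16 -0.56] norm 89.1
```

View pics/w8.png

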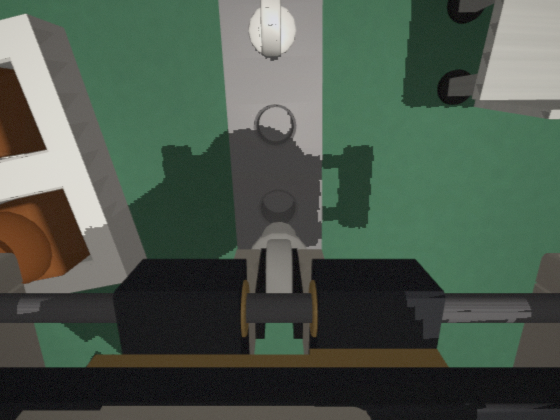

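Request:
move_arm --deltas '[{"dp": [0, 22, -1], "rotation": [0.2, -0.6, -0.4]}, {"dp": [0.5, 20, 0], "rotation": [0, -0.4, 0]}, {"dp": [0.7, 10, 0.5], "rotation": [0, 0, 0]}, {"dp": [0.7, 3, 0.5], "rotation": [0, 0, 0]}]'

```text
t: 17.0
eef_pos: [0.4823, 0.0239, 0.0807]
ee_rot: [-1.567, -0.005, 3.024]
force: [-0.2, -0.3, 36.1]
width: 0.012
```

```bash
python3 - <<'E'
from station import arm
from h import *
st(arm); go(arm,[.4875,.0267,.0535],down(-96))
E
```

```text
17.0 w 0.012 p [0.4823 0.0239 0.0807] rot [-89.8  -0.3 173.3] F [-0.2 -0.3 36.1] M [-0.42  0.77 -0.04]
dp [-5.  27.1 -3.5] rot [-0.21 -0.72  0.3 ] norm 27.8
```

Touched the bore's edge, 5 mm off. I'll raise and correct.

Request:
move_arm --deltas '[{"dp": [0, -6, 0], "rotation": [0, 0, 0]}, {"dp": [-4.5, -2, -3], "rotation": [-0.1, -0.4, 0.2]}, {"dp": [0, 0, 0], "rotation": [0, 0, 0]}]'

```text
t: 17.25
eef_pos: [0.4886, 0.0271, 0.0899]
ee_rot: [-1.568, -0.001, 3.027]
force: [0.3, -0.5, -0.4]
width: 0.0115
```

```bash
python3 - <<'E'
from station import arm
from h import *
st(arm); go(arm,[.4875,.0267,.0535],down(-96)); f=wrist(arm,"w9")
cv2.imwrite("pics/w9c.png",cv2.resize(f["pixels"][150:350,200:360,::-1],None,fx=3,fy=3,interpolation=cv2.INTER_CUBIC))
E
```

```text
17.25 w 0.0115 p [0.4886 0.0271 0.0899] rot [-8.980e+01 -1.000e-01  1.734e+02] F [ 0.3 -0.5 -0.4] M [ 0.04 -0.03  0.01]
dp [ 1.  36.4  0.5] rot [-0.15 -0.57  0.06] norm 36.4
```

View pics/w9.png

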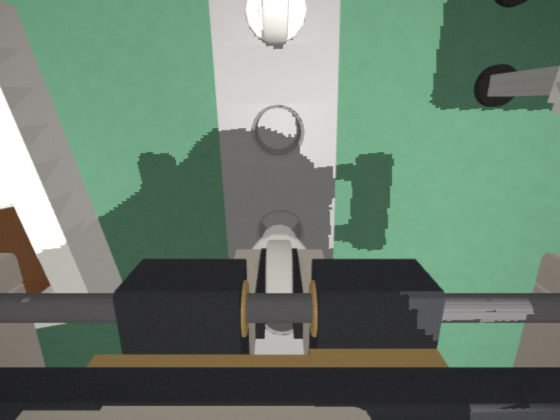

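View pics/w9c.png

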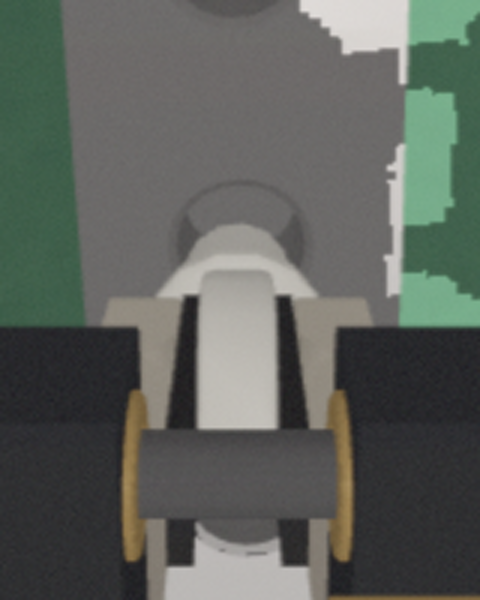

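```bash
python3 - <<'E'
from station import arm
from h import *
f=dict(np.load("w9.npz"));W=pts(f)
print(ray(f,278,131,.042)); 
# mouth of hole2: top edge crop (241,181), left 177@245, right 311@245 
print(ray(f,(241+.5)/3+199.5,(181+.5)/3+149.5,.042),ray(f,(177.5)/3+199.5,(245.5)/3+149.5,.042),ray(f,(311.5)/3+199.5,(245.5)/3+149.5,.042))
P=W[235:300,265:295].reshape(-1,3);T=f["cam_to_world"]@np.linalg.inv(f["mount"]);q=(P-T[:3,3])@T[:3,:3]*1000
k=abs(q[:,2])<5; k&=(q[:,1]>-50); print(np.percentile(q[k][:,1],[0,1,5,50]))
f=dict(np.load("w7.npz"));W=pts(f)
P=W[235:300,265:295].reshape(-1,3);T=f["cam_to_world"]@np.linalg.inv(f["mount"]);q=(P-T[:3,3])@T[:3,:3]*1000
k=abs(q[:,2])<5; k&=(q[:,1]>-50); print(np.percentile(q[k][:,1],[0,1,5,50]))
E
```

```text
[0.55375173 0.01964877 0.042     ]
[0.50315851 0.02416955 0.042     ] [0.48984296 0.04010329 0.042     ] [0.48639241 0.01029886 0.042     ]
[-33.36952576 -32.44139957 -31.90070355 -26.08156393]
[-32.06580822 -31.44492949 -30.78732243 -25.33608765]
```

Request:
move_arm --deltas '[{"dp": [0.7, 6, 0.8], "rotation": [0, -0.2, 0]}, {"dp": [0.3, 5, 0.5], "rotation": [0, 0, 0]}]'

```text
t: 17.47
eef_pos: [0.4873, 0.0262, 0.0787]
ee_rot: [-1.569, -0.0, 3.029]
force: [-0.5, -0.6, -0.9]
width: 0.0116
```

```bash
python3 - <<'E'
from station import arm
from h import *
st(arm); go(arm,[.488,.0258,.0525],down(-96))
E
```

```text
17.47 w 0.0116 p [0.4873 0.0262 0.0787] rot [-89.9  -0.  173.6] F [-0.5 -0.6 -0.9] M [ 0.01 -0.   -0.  ]
dp [-0.8 26.2  0.2] rot [-0.1  -0.43  0.03] norm 26.3
```

Request:
move_arm --deltas '[{"dp": [-0.5, 7, 0.2], "rotation": [0, -0.2, 0]}, {"dp": [0, 7, 0.2], "rotation": [0, 0, 0]}, {"dp": [0, 6, 0.2], "rotation": [0, 0, 0]}]'

```text
t: 17.72
eef_pos: [0.4874, 0.0252, 0.0564]
ee_rot: [-1.569, -0.001, 3.033]
force: [1.6, -0.2, 0.0]
width: 0.0119
```

```bash
python3 - <<'E'
from station import arm
from h import *
st(arm); go(arm,[.488,.0258,.0525],down(-96))
E
```

```text
17.72 w 0.0119 p [0.4874 0.0252 0.0564] rot [-89.9  -0.  173.8] F [ 1.6 -0.2  0. ] M [-0.07 -0.6  -0.02]
dp [-0.6  3.9 -0.6] rot [-0.09 -0.25  0.03] norm 4.0
```

Request:
move_arm --deltas '[{"dp": [-0.3, 3, -0.3], "rotation": [0, 0, 0]}, {"dp": [0, 1.5, 0], "rotation": [0, 0, 0]}]'

```text
t: 17.88
eef_pos: [0.4878, 0.0253, 0.0511]
ee_rot: [-1.568, -0.001, 3.033]
force: [-13.9, 5.2, 44.2]
width: 0.0118
```

```bash
python3 - <<'E'
from station import arm
from h import *
st(arm)
E
```

```text
17.88 w 0.0118 p [0.4878 0.0253 0.0511] rot [-8.980e+01 -1.000e-01  1.738e+02] F [-13.9   5.2  44.2] M [ 1.55  5.2  -0.18]
```

Seated on the collar. I'll relax, open, and rise.

Request:
move_arm --deltas '[{"dp": [0, -1, 0], "rotation": [0, 0, 0]}, {"dp": [0, 0, 0], "rotation": [0, 0, 0]}]'

```text
t: 18.05
eef_pos: [0.4877, 0.0253, 0.052]
ee_rot: [-1.567, -0.002, 3.033]
force: [-0.5, -0.2, 2.4]
width: 0.0118
```

Request:
move_arm --deltas '[{"dp": [0.3, 0, 0.2], "rotation": [0, 0, 0]}, {"dp": [0.3, -0.5, 0.2], "rotation": [0, 0, 0]}, {"dp": [0.3, -1, 0.2], "rotation": [0, 0, 0]}, {"dp": [0.3, -1, 0.2], "rotation": [0, 0, 0]}]' --jaw 120

```text
t: 18.38
eef_pos: [0.4854, 0.0242, 0.0534]
ee_rot: [-1.566, -0.004, 3.033]
force: [0.8, -0.2, -0.3]
width: 0.0329
```

Request:
move_arm --deltas '[{"dp": [0, -15, 0], "rotation": [0, 0, 0]}, {"dp": [0, -35, 0], "rotation": [0, 0, 0]}, {"dp": [0, -40, 0], "rotation": [0, 0, 0]}, {"dp": [0, -40, 0], "rotation": [0, 0, 0]}, {"dp": [0, -30, 0], "rotation": [0, 0, 0]}]'

```text
t: 18.8
eef_pos: [0.4804, 0.0224, 0.2119]
ee_rot: [-1.558, -0.021, 3.031]
force: [0.8, -0.3, 0.0]
width: 0.0464
```

```bash
python3 - <<'E'
from station import arm
from h import *
st(arm);wrist(arm,"w10")
E
```

```text
18.8 w 0.0464 p [0.4804 0.0224 0.2119] rot [-89.2  -1.2 173.7] F [ 0.8 -0.3  0. ] M [ 0.08 -0.28  0.09]
```

View pics/w10.png

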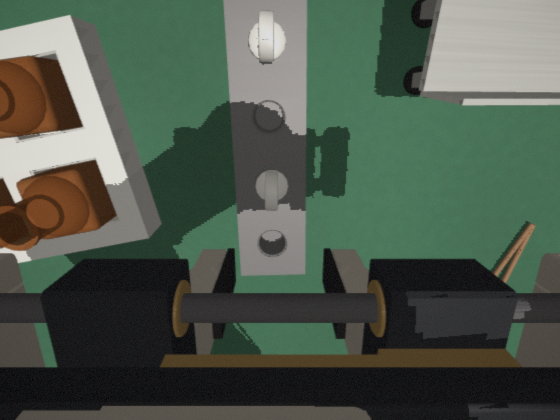

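Both stoppers stand in the rack. Next I'll turn the tool for the bottle grasp (jaw along crate x) while moving to the crate.

Request:
move_arm --deltas '[{"dp": [2, -10, -18], "rotation": [-0.4, 7, 0.6]}, {"dp": [4, -10, -18], "rotation": [-0.2, 7, 0.3]}, {"dp": [6, -5, -17], "rotation": [0, 7, 0]}, {"dp": [8, 0, -16], "rotation": [0, 7, 0]}, {"dp": [10, 0, -15], "rotation": [0, 7, 0]}]' --jaw 80

```text
t: 19.27
eef_pos: [0.4854, 0.1147, 0.2491]
ee_rot: [-1.582, 0.007, 2.408]
force: [-0.3, -0.0, 0.1]
width: 0.0597
```

Request:
move_arm --deltas '[{"dp": [12, 0, -14], "rotation": [0, 7, 0]}, {"dp": [14, 0, -12], "rotation": [0, 7, 0]}, {"dp": [15, 0, -10], "rotation": [0, 7, 0]}, {"dp": [16, 0, -8], "rotation": [0, 7, 0]}, {"dp": [17, 0, -6], "rotation": [0, 7, 0]}]'

```text
t: 19.68
eef_pos: [0.4844, 0.2095, 0.2496]
ee_rot: [-1.584, -0.002, 1.783]
force: [-0.8, 0.8, -0.4]
width: 0.0605
```

```bash
python3 - <<'E'
from station import arm
from h import *
s=st(arm);print(np.round(s["q"],2));wrist(arm,"w11");go(arm,[.491,.2293,.22],down(-175))
E
```

```text
19.68 w 0.0605 p [0.4844 0.2095 0.2496] rot [-9.080e+01 -1.000e-01  1.022e+02] F [-0.8  0.8 -0.4] M [ 0.03 -0.03 -0.02]
[ 0.78  0.09 -0.29  0.01 -1.18 -0.57]
dp [15.7 29.6 -9.1] rot [0.78 6.53 0.17] norm 34.8
```

View pics/w11.png

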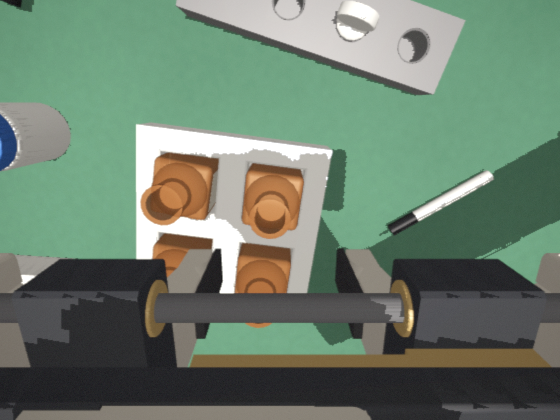

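```bash
cat >> h.py <<'E'
def rims(f,c0s,r=.03):
    W=pts(f);hsv=cv2.cvtColor(f["pixels"][:,:,::-1].copy(),cv2.COLOR_BGR2HSV)
    for nm,c0 in c0s.items():
        m=(np.linalg.norm(W[...,:2]-c0,axis=2)<r)&(W[...,2]>.124)&(W[...,2]<.132)&(hsv[...,1]>90)
        P=(W[m][:,:2]*1000).astype(np.float32)
        if len(P)>50:print(nm,len(P),np.round(cv2.minEnclosingCircle(P)[0],1),round(cv2.minEnclosingCircle(P)[1],1))
B=dict(nearL=(.4827,.3265),nearR=(.491,.229),farL=(.5800,.3346),farR=(.588,.2372))
E
python3 - <<'E'
from h import *
f=dict(np.load("w11.npz"));rims(f,B)
W=pts(f)
# crate orientation: foam top pixels minAreaRect
hsv=cv2.cvtColor(f["pixels"][:,:,::-1].copy(),cv2.COLOR_BGR2HSV)
E
```

```text
nearL 89 [479.  339.4] 12.1
nearR 695 [490.5 228.5] 19.2
farR 703 [587.6 236.2] 18.9
```

Request:
move_arm --deltas '[{"dp": [9, 15, -6], "rotation": [0.5, 4, 0.1]}, {"dp": [7, 25, -2], "rotation": [0.3, 2.5, 0]}, {"dp": [2, 25, 0], "rotation": [0, 0, 0]}, {"dp": [1, 10, 0], "rotation": [0, 0, 0]}]'

```text
t: 20.07
eef_pos: [0.4914, 0.236, 0.1751]
ee_rot: [-1.575, -0.005, 1.655]
force: [-0.2, -0.3, -0.8]
width: 0.0601
```

```bash
python3 - <<'E'
from station import arm
from h import *
s=st(arm);f=wrist(arm,"w12");rims(f,B);go(arm,[.4905,.2285,.093],down(-175))
E
```

```text
20.07 w 0.0601 p [0.4914 0.236  0.1751] rot [-90.3  -0.3  94.8] F [-0.2 -0.3 -0.8] M [-0.04  0.15 -0.05]
nearL 689 [482.2 325. ] 19.1
nearR 1302 [490.3 228.7] 19.4
farR 1371 [587.9 236.6] 19.5
dp [-7.4 81.2  1.4] rot [ 0.18 -0.16  0.23] norm 81.5
```

View pics/w12.png

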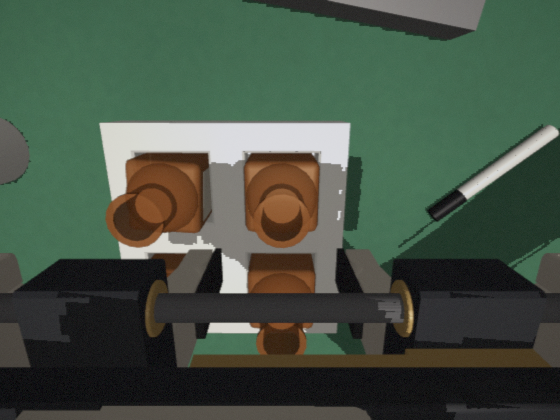

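Request:
move_arm --deltas '[{"dp": [-5, 12, 1], "rotation": [0.1, -0.1, 0.2]}, {"dp": [-3, 20, 0.7], "rotation": [0, 0, 0]}, {"dp": [0, 24, 0.3], "rotation": [0, 0, 0]}, {"dp": [0, 14, 0.3], "rotation": [0, 0, 0]}]'

```text
t: 20.45
eef_pos: [0.4923, 0.2282, 0.1075]
ee_rot: [-1.579, -0.003, 1.662]
force: [-0.9, -0.3, -0.1]
width: 0.0602
```

```bash
python3 - <<'E'
from station import arm
from h import *
s=st(arm);f=wrist(arm,"w13");go(arm,[.4905,.2287,.093],down(-175))
E
```

```text
20.45 w 0.0602 p [0.4923 0.2282 0.1075] rot [-90.5  -0.2  95.2] F [-0.9 -0.3 -0.1] M [-0.    0.08 -0.  ]
dp [ 1.3 12.6  0.9] rot [0.31 0.2  0.09] norm 12.7
```

View pics/w13.png

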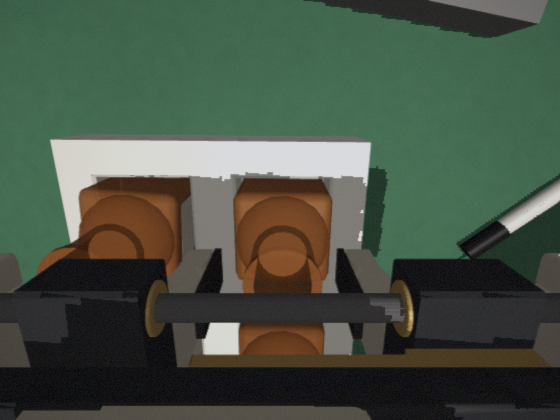

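Neck centred between the fingers. Going down the last of it, then closing.

Request:
move_arm --deltas '[{"dp": [1.2, 11, 1], "rotation": [0.2, 0.1, 0]}, {"dp": [0.3, 3, 0.3], "rotation": [0.1, 0, 0]}, {"dp": [0.3, 1, 0.3], "rotation": [0, 0, 0]}]'

```text
t: 20.75
eef_pos: [0.4907, 0.2292, 0.0918]
ee_rot: [-1.572, -0.002, 1.661]
force: [0.9, 0.2, -0.1]
width: 0.0603
```

```bash
python3 - <<'E'
from station import arm
from h import *
s=st(arm);go(arm,[.4905,.2287,.093],down(-175))
E
```

```text
20.75 w 0.0603 p [0.4907 0.2292 0.0918] rot [-90.1  -0.1  95.2] F [ 0.9  0.2 -0.1] M [ 0.09 -0.11 -0.04]
dp [-0.5 -1.2  0.3] rot [0.08 0.16 0.11] norm 1.4
```

Request:
move_arm --deltas '[{"dp": [0, 0, 0.2], "rotation": [0, 0, 0]}, {"dp": [0, 0.5, 0.2], "rotation": [0, 0, 0]}, {"dp": [0, 0.5, 0.2], "rotation": [0, 0, 0]}, {"dp": [0, 0.5, 0], "rotation": [0, 0, 0]}, {"dp": [0, 0, 0], "rotation": [0, 0, 0]}]' --jaw 255 --squeeze 45

```text
t: 21.17
eef_pos: [0.4914, 0.2304, 0.0931]
ee_rot: [-1.576, -0.004, 1.662]
force: [1.0, 0.0, -6.2]
width: 0.035
```

```bash
python3 - <<'E'
from station import arm
from h import *
s=st(arm)
E
```

```text
21.17 w 0.035 p [0.4914 0.2304 0.0931] rot [-90.3  -0.2  95.2] F [ 1.   0.  -6.2] M [ 0.16  0.06 -0.01]
```

Request:
move_arm --deltas '[{"dp": [0, -6, 0], "rotation": [0, 0, 0]}, {"dp": [0, -10, 0], "rotation": [0, 0, 0]}, {"dp": [0, -15, 0], "rotation": [0, 0, 0]}, {"dp": [0, -20, 0], "rotation": [0, 0, 0]}, {"dp": [0, -30, 0], "rotation": [0, 0, 0]}]'

```text
t: 21.58
eef_pos: [0.4868, 0.2269, 0.1705]
ee_rot: [-1.563, 0.003, 1.659]
force: [-0.2, 0.3, -6.6]
width: 0.0352
```

```bash
python3 - <<'E'
from station import arm
from h import *
s=st(arm);scene(arm,(300,100,500,360),2.2,"s8")
E
```

```text
21.58 w 0.0352 p [0.4868 0.2269 0.1705] rot [-89.5   0.2  95.1] F [-0.2  0.3 -6.6] M [ 0.25 -0.1  -0.06]
```

View pics/s8.png

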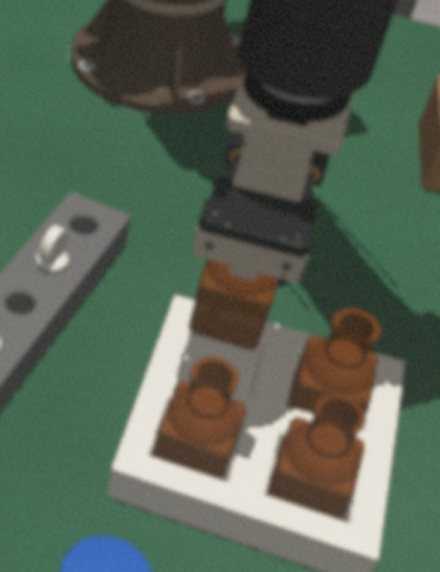

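```bash
cat >> h.py <<'E'
LO=np.array([.5235,-.3872,.040]);PSI=-96.4
def lane_pose(x,y,gap,off=.085):
    L=lane_R(PSI);Rt=np.stack([-L[:,0],-L[:,2],-L[:,1]],1)
    return LO+L@np.array([x,y,off+gap]),Rt
E
python3 - <<'E'
from station import arm
from h import *
p,Rt=lane_pose(-.056,.034,.06);print(p);go(arm,p,Rt)
go(arm,[p[0],p[1],.31],Rt)
E
```

```text
[ 0.54184492 -0.36786655  0.19686517]
dp [-598.7  -19.2    2.2] rot [ -8.21  12.31 -12.18] norm 599.0
dp [-598.6 -132.3    2.1] rot [ -8.21  12.31 -12.18] norm 613.1
```

Request:
move_arm --deltas '[{"dp": [0, -30, 0], "rotation": [0, 0, 0]}, {"dp": [-10, -34, 0], "rotation": [0, 0, 0]}, {"dp": [-20, -32, 0], "rotation": [0, 0, 0]}, {"dp": [-28, -25, 0], "rotation": [0, 0, 0]}, {"dp": [-34, -12, 0], "rotation": [0, 0, 0]}]'

```text
t: 22.05
eef_pos: [0.4954, 0.1373, 0.3175]
ee_rot: [-1.568, -0.001, 1.666]
force: [1.8, -1.1, -5.8]
width: 0.0348
```

Request:
move_arm --deltas '[{"dp": [-36, 0, 0], "rotation": [0, 1.5, 0]}, {"dp": [-36, 0, 0], "rotation": [0, 1.5, 0]}, {"dp": [-36, 0, 0], "rotation": [0, 1.5, 0]}, {"dp": [-36, 0, 0], "rotation": [0, 1.5, 0]}, {"dp": [-36, 0, 0], "rotation": [0, 1.5, 0]}]'

```text
t: 22.47
eef_pos: [0.5013, -0.0486, 0.3243]
ee_rot: [-1.575, -0.007, 1.535]
force: [1.2, -0.1, -7.3]
width: 0.0347
```

```bash
python3 - <<'E'
from station import arm
from h import *
st(arm)
p,Rt=lane_pose(-.056,.034,.06)
go(arm,[p[0],p[1],.31],Rt)
f=wrist(arm,"w14");f=arm.grab_frame("top");np.savez("top2.npz",**f);cv2.imwrite("pics/top2.png",f["pixels"][:,:,::-1])
E
```

```text
22.47 w 0.0347 p [ 0.5013 -0.0486  0.3243] rot [-90.3  -0.4  88. ] F [ 1.2 -0.1 -7.3] M [ 0.12 -0.23 -0.  ]
dp [-317.7   12.3  -51.8] rot [ -7.21   5.13 -12.3 ] norm 322.1
```

View pics/w14.png

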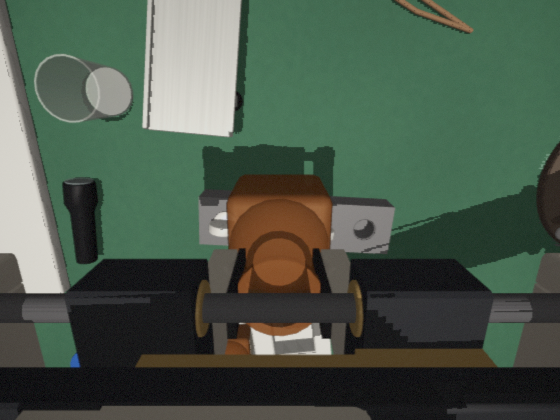

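View pics/top2.png

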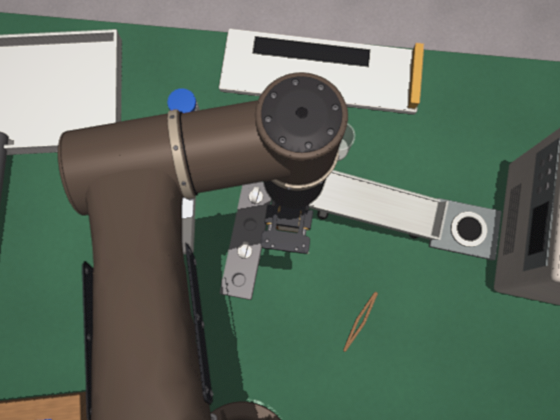

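The rack has been knocked about 3 cm toward the robot; both stoppers still stand in it. I'll continue to the lane.

Request:
move_arm --deltas '[{"dp": [-36, 0, -6], "rotation": [-0.5, 1, -1]}, {"dp": [-36, 0, -6], "rotation": [-0.5, 1, -1]}, {"dp": [-36, 2, -6], "rotation": [-1, 0.5, -1.5]}, {"dp": [-36, 2, -6], "rotation": [-1, 0.5, -1.5]}, {"dp": [-36, 2, -6], "rotation": [-1, 0.5, -1.5]}]'

```text
t: 22.98
eef_pos: [0.5177, -0.231, 0.3116]
ee_rot: [-1.645, -0.128, 1.484]
force: [0.5, 1.0, -7.1]
width: 0.0348
```

```bash
python3 - <<'E'
from station import arm
from h import *
st(arm)
p,Rt=lane_pose(-.056,.034,.06)
go(arm,[p[0],p[1],.28],Rt)
f=wrist(arm,"w15")
E
```

```text
22.98 w 0.0348 p [ 0.5177 -0.231   0.3116] rot [-94.2  -7.3  85. ] F [ 0.5  1.  -7.1] M [-0.43  0.25 -0.02]
dp [-137.2   16.9  -34.8] rot [-3.    1.95 -5.52] norm 142.6
```

View pics/w15.png

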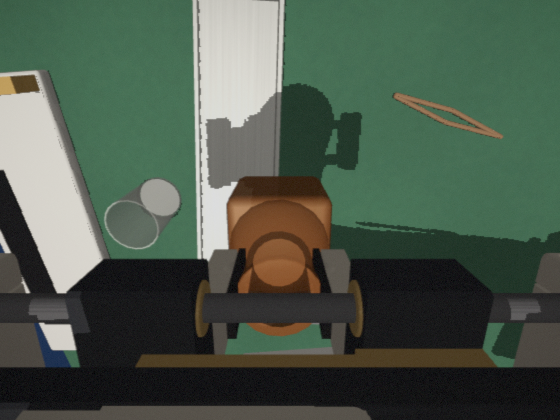

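```bash
cat >> h.py <<'E'
def lane_overlay(f,name,box=None,s=2):
    L=lane_R(PSI);im=cv2.resize(f["pixels"][:,:,::-1].copy(),None,fx=s,fy=s,interpolation=cv2.INTER_CUBIC)
    def ln(a,b,c):
        ps=np.array([LO+L@(np.array(a)+(np.array(b)-np.array(a))*t) for t in np.linspace(0,1,40)])
        q=(proj(f,ps)+.5)*s-.5
        for i in range(39): cv2.line(im,tuple(np.round(q[i]).astype(int).tolist()),tuple(np.round(q[i+1]).astype(int).tolist()),c,1)
    for a,b in [([-.3,0,0],[0,0,0]),([-.3,.086,0],[0,.086,0]),([0,0,0],[0,.086,0])]: ln(a,b,(0,0,255))
    for a,b in [([-.3,0,.042],[0,0,.042]),([-.3,.086,.009],[0,.086,.009]),([0,0,.042],[0,.086,.042])]: ln(a,b,(255,0,0))
    if box: x0,y0,x1,y1=[v*s for v in box];im=im[y0:y1,x0:x1]
    cv2.imwrite(f"pics/{name}.png",im)
E
python3 - <<'E'
from h import *
f=dict(np.load("w15.npz"));lane_overlay(f,"w15o",(150,0,330,280),2)
E
```

```text
(no output)
```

View pics/w15o.png

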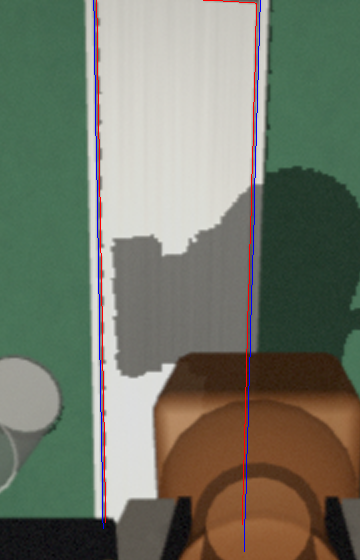

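Request:
move_arm --deltas '[{"dp": [-34, 4, -9], "rotation": [-0.7, 0.5, -1.4]}, {"dp": [-34, 4, -9], "rotation": [-0.7, 0.5, -1.4]}, {"dp": [-32, 4, -8], "rotation": [-0.7, 0.5, -1.2]}, {"dp": [-20, 6, -5], "rotation": [-0.5, 0.3, -0.8]}]'

```text
t: 23.37
eef_pos: [0.5359, -0.3585, 0.2769]
ee_rot: [-1.687, -0.218, 1.455]
force: [1.0, 1.0, -7.3]
width: 0.0351
```

```bash
python3 - <<'E'
from station import arm
from h import *
st(arm)
p,Rt=lane_pose(-.056,.034,.04)
go(arm,p,Rt)
E
```

```text
23.37 w 0.0351 p [ 0.5359 -0.3585  0.2769] rot [-96.7 -12.5  83.4] F [ 1.   1.  -7.3] M [-0.82  0.63  0.03]
dp [-25.5  96.6   1.8] rot [-0.28 -0.14 -0.56] norm 99.9
```

Request:
move_arm --deltas '[{"dp": [-12, 22, 0.5], "rotation": [-0.2, -0.1, -0.4]}, {"dp": [-9, 25, 0.5], "rotation": [-0.1, 0, -0.2]}, {"dp": [-3, 25, 0.3], "rotation": [0, 0, 0]}, {"dp": [0, 18, 0.3], "rotation": [0, 0, 0]}]'

```text
t: 23.7
eef_pos: [0.5432, -0.3716, 0.1811]
ee_rot: [-1.692, -0.227, 1.45]
force: [-0.9, 0.4, -7.4]
width: 0.0348
```

```bash
python3 - <<'E'
from station import arm
from h import *
st(arm)
p,Rt=lane_pose(-.056,.034,.0)
go(arm,p,Rt)
E
```

```text
23.7 w 0.0348 p [ 0.5432 -0.3716  0.1811] rot [-97.  -13.   83.1] F [-0.9  0.4 -7.4] M [-1.11  0.93 -0.  ]
dp [ 7.1 45.3  0. ] rot [ 0.07 -0.48 -0.08] norm 45.9
```

Request:
move_arm --deltas '[{"dp": [4, 14, 0], "rotation": [0, -0.3, 0]}, {"dp": [3, 12, 0], "rotation": [0, -0.2, 0]}]'

```text
t: 23.87
eef_pos: [0.5459, -0.3589, 0.1529]
ee_rot: [-1.688, -0.228, 1.457]
force: [2.7, -0.3, -6.6]
width: 0.035
```

```bash
python3 - <<'E'
from station import arm
from h import *
st(arm)
p,Rt=lane_pose(-.056,.034,.0)
go(arm,p,Rt)
scene(arm,(80,100,280,270),3.5,"s9");wrist(arm,"w16")
E
```

```text
23.87 w 0.035 p [ 0.5459 -0.3589  0.1529] rot [-96.7 -13.   83.5] F [ 2.7 -0.3 -6.6] M [-1.37 -0.38 -0.25]
dp [ 0.7 15.  -2.6] rot [-0.26 -0.14  0.03] norm 15.2
```

View pics/s9.png

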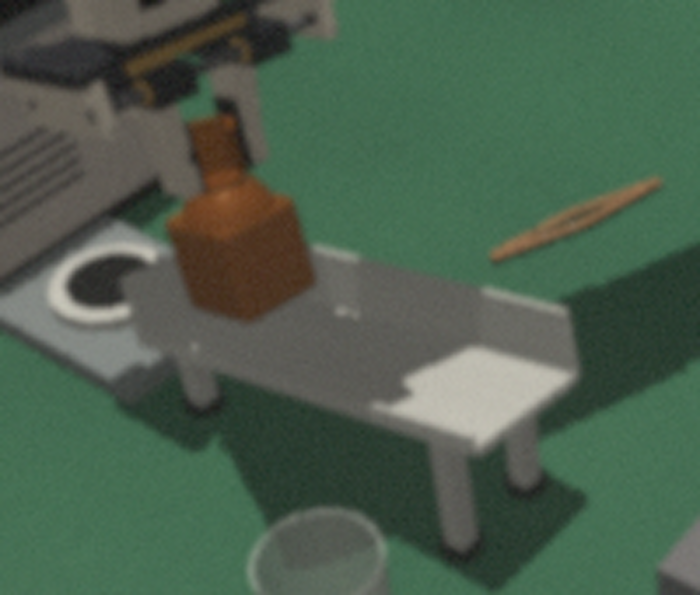

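View pics/w16.png

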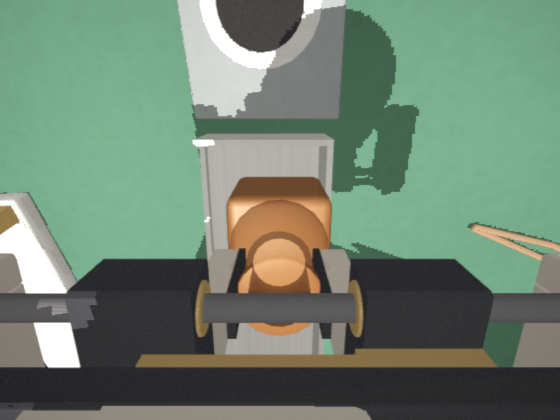

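Request:
move_arm --deltas '[{"dp": [0.5, 3, -3], "rotation": [-0.2, -0.1, 0]}, {"dp": [0.5, 5, -0.5], "rotation": [0, 0, 0]}]'

```text
t: 24.13
eef_pos: [0.5518, -0.3558, 0.1466]
ee_rot: [-1.693, -0.227, 1.461]
force: [-1.2, -0.1, -6.6]
width: 0.0347
```

```bash
python3 - <<'E'
from station import arm
from h import *
st(arm)
p,Rt=lane_pose(-.056,.034,.0)
go(arm,p,Rt)
E
```

```text
24.13 w 0.0347 p [ 0.5518 -0.3558  0.1466] rot [-97.  -13.   83.7] F [-1.2 -0.1 -6.6] M [-1.23  0.77 -0.06]
dp [-1.5  7.4  2.2] rot [-0.05  0.11  0.01] norm 7.9
```

Request:
move_arm --deltas '[{"dp": [0, 4, 1], "rotation": [0, 0, 0]}, {"dp": [0, 3, 0.5], "rotation": [0, 0, 0]}]'

```text
t: 24.3
eef_pos: [0.5519, -0.3539, 0.1402]
ee_rot: [-1.694, -0.226, 1.462]
force: [-7.0, 0.3, 13.0]
width: 0.0347
```

```bash
python3 - <<'E'
from station import arm
from h import *
st(arm)
p,Rt=lane_pose(-.056,.034,.0)
go(arm,p,Rt)
E
```

```text
24.3 w 0.0347 p [ 0.5519 -0.3539  0.1402] rot [-97.  -13.   83.8] F [-7.   0.3 13. ] M [-0.27  2.15  0.42]
dp [-1.9  0.8  1.3] rot [-0.    0.18 -0.02] norm 2.4
```

On the sheet. Release.

Request:
move_arm --deltas '[{"dp": [0, -0.5, 0], "rotation": [0, 0, 0]}, {"dp": [0, 0, 0], "rotation": [0, 0, 0]}]'

```text
t: 24.47
eef_pos: [0.5519, -0.3542, 0.1413]
ee_rot: [-1.694, -0.225, 1.463]
force: [0.9, 0.2, -6.6]
width: 0.0344
```

Request:
move_arm --deltas '[{"dp": [0, 0.5, 0], "rotation": [0, 0, 0]}, {"dp": [0, 0.5, 0], "rotation": [0, 0, 0]}, {"dp": [0, 0.5, 0], "rotation": [0, 0, 0]}, {"dp": [0, 0, 0], "rotation": [0, 0, 0]}, {"dp": [0, 0, 0], "rotation": [0, 0, 0]}]' --jaw 85

```text
t: 24.88
eef_pos: [0.5546, -0.3559, 0.1449]
ee_rot: [-1.703, -0.222, 1.465]
force: [-0.1, 0.2, -0.8]
width: 0.0573
```

```bash
python3 - <<'E'
from station import arm
from h import *
st(arm)
scene(arm,(80,100,280,270),3.5,"s10");wrist(arm,"w17")
E
```

```text
24.88 w 0.0573 p [ 0.5546 -0.3559  0.1449] rot [-97.6 -12.7  83.9] F [-0.1  0.2 -0.8] M [-0.63  0.42 -0.  ]
```

View pics/s10.png

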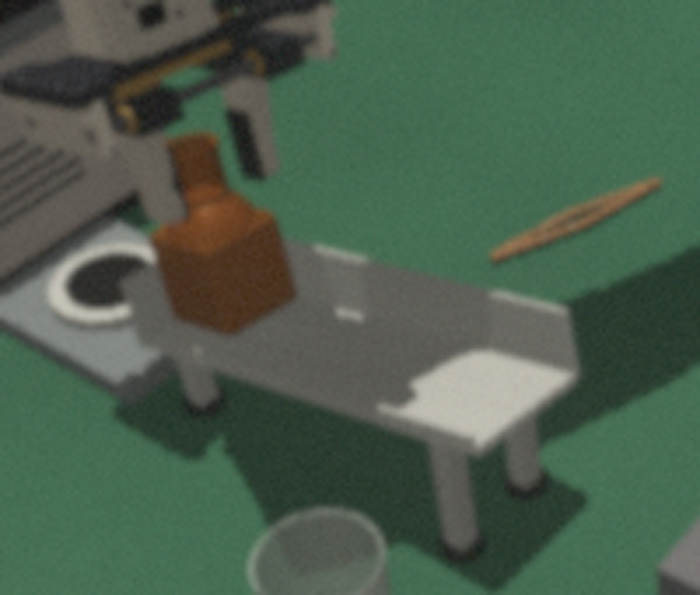

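View pics/w17.png

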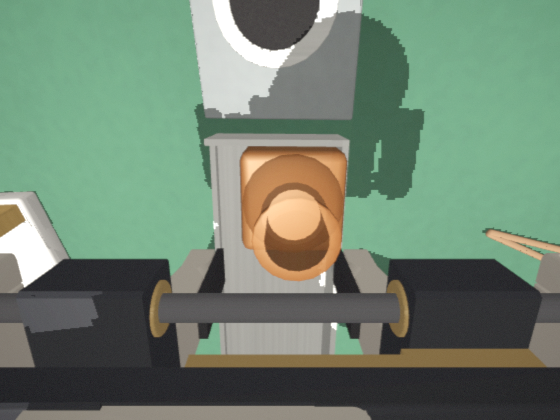

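It slid to the stop and fence. Retreat and fetch the next one.

Request:
move_arm --deltas '[{"dp": [1, -20, 0], "rotation": [0, 0, 0]}, {"dp": [1, -30, 0], "rotation": [0, 0, 0]}, {"dp": [2, -35, 0], "rotation": [0, 0, 0]}, {"dp": [15, -35, 0], "rotation": [0.5, 0, 0.5]}, {"dp": [30, -20, 0], "rotation": [1.5, -0.5, 2]}]'

```text
t: 25.4
eef_pos: [0.5341, -0.3384, 0.2868]
ee_rot: [-1.653, -0.184, 1.46]
force: [1.7, 0.3, 0.3]
width: 0.0583
```

```bash
python3 - <<'E'
from station import arm
from h import *
st(arm);go(arm,[.588,.2366,.25],down(-175))
E
```

```text
25.4 w 0.0583 p [ 0.5341 -0.3384  0.2868] rot [-94.7 -10.5  83.6] F [1.7 0.3 0.3] M [-0.43 -0.03 -0.01]
dp [561.1 140.3  21.7] rot [  5.72 -11.75  10.01] norm 578.7
```

Request:
move_arm --deltas '[{"dp": [39, 4, 2], "rotation": [1.5, -1.5, 2.5]}, {"dp": [39, 4, 2], "rotation": [1.5, -1.5, 2.5]}, {"dp": [39, 2, 2], "rotation": [1.2, -1.5, 2.5]}, {"dp": [39, 2, 2], "rotation": [1, -1.5, 2]}, {"dp": [39, 1, 0], "rotation": [0.5, -1.5, 0.5]}]'

```text
t: 25.82
eef_pos: [0.542, -0.1433, 0.3012]
ee_rot: [-1.575, 0.012, 1.58]
force: [1.5, 0.1, -0.0]
width: 0.0585
```

```bash
python3 - <<'E'
from station import arm
from h import *
st(arm);go(arm,[.588,.2366,.25],down(-175))
E
```

```text
25.82 w 0.0585 p [ 0.542  -0.1433  0.3012] rot [-90.3   0.7  90.5] F [ 1.5  0.1 -0. ] M [ 0.16 -0.16  0.  ]
dp [380.   46.8 -49.3] rot [ 0.22 -4.46 -0.7 ] norm 386.1
```

Request:
move_arm --deltas '[{"dp": [39, 4, -5], "rotation": [0, -1, 0]}, {"dp": [39, 4, -5], "rotation": [0, -1, 0]}, {"dp": [39, 4, -4], "rotation": [0, -1, 0]}, {"dp": [39, 4, -3], "rotation": [0, -1, 0]}, {"dp": [39, 4, -2], "rotation": [0, -0.5, 0]}]'

```text
t: 26.23
eef_pos: [0.551, 0.0631, 0.2812]
ee_rot: [-1.58, 0.013, 1.667]
force: [0.6, -0.6, -0.1]
width: 0.0582
```

Request:
move_arm --deltas '[{"dp": [38, 4, -2], "rotation": [0, 0, 0]}, {"dp": [36, 5, -2], "rotation": [0, 0, 0]}, {"dp": [30, 6, -1], "rotation": [0, 0, 0]}, {"dp": [20, 10, 0], "rotation": [0, 0, 0]}, {"dp": [8, 10, 0], "rotation": [0, 0, 0]}]'

```text
t: 26.65
eef_pos: [0.5423, 0.208, 0.2458]
ee_rot: [-1.586, 0.01, 1.674]
force: [0.2, -0.7, -1.1]
width: 0.0586
```

```bash
python3 - <<'E'
from station import arm
from h import *
st(arm);f=wrist(arm,"w18");rims(f,B);go(arm,[.588,.2366,.093],down(-175))
f=arm.grab_frame("top");cv2.imwrite("pics/top3.png",f["pixels"][:,:,::-1])
E
```

```text
26.65 w 0.0586 p [0.5423 0.208  0.2458] rot [-90.9   0.6  95.9] F [ 0.2 -0.7 -1.1] M [ 0.05 -0.    0.04]
nearL 301 [482.6 330.1] 18.3
farL 276 [579.4 336.9] 18.5
farR 686 [587.8 236.3] 18.9
dp [ 25.3 150.7 -47.3] rot [ 0.71  0.91 -0.59] norm 160.0
```

View pics/w18.png

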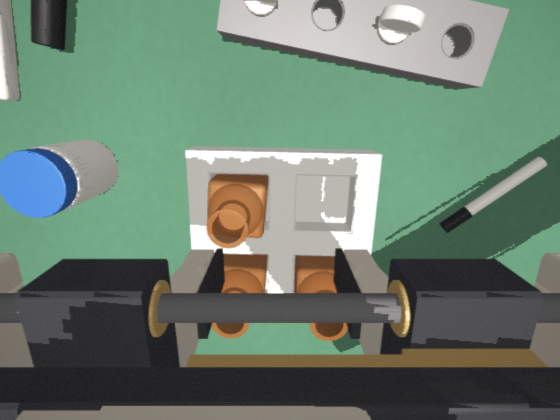

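View pics/top3.png

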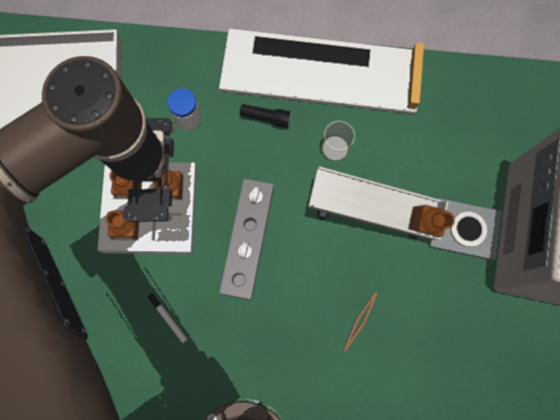

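```bash
python3 - <<'E'
from h import *
f=dict(np.load("top0.npz"));W=pts(f);m=np.zeros(W.shape[:2],bool);m[85:132,165:202]=1;m&=W[...,2]>.02
print(W[m].min(0),W[m].max(0))
m[:]=0;m[150:290,300:500]=0
f=dict(np.load("w18.npz"));W=pts(f);P=W[130:225,0:115].reshape(-1,3);P=P[(P[:,2]>.03)&(P[:,2]<.2)];print(P.min(0),P.max(0))
E
```

```text
[ 0.27732405 -0.05188894  0.02003319] [0.80949313 0.25664081 1.29181408]
[0.74371273 0.18789652 0.03003298] [0.80859497 0.25440522 0.10855119]
```

Request:
move_arm --deltas '[{"dp": [12, 10, -22], "rotation": [0.4, 0.5, -0.3]}, {"dp": [9, 25, -18], "rotation": [0.3, 0.4, -0.3]}, {"dp": [3, 28, -6], "rotation": [0, 0, 0]}, {"dp": [0.5, 22, 0], "rotation": [0, 0, 0]}, {"dp": [0.5, 8, 0], "rotation": [0, 0, 0]}]'

```text
t: 27.17
eef_pos: [0.5903, 0.2337, 0.1541]
ee_rot: [-1.579, -0.003, 1.657]
force: [-0.5, -0.9, -0.7]
width: 0.0582
```

```bash
python3 - <<'E'
from station import arm
from h import *
st(arm);f=wrist(arm,"w19");rims(f,B);go(arm,[.5878,.2363,.093],down(-175))
E
```

```text
27.17 w 0.0582 p [0.5903 0.2337 0.1541] rot [-90.5  -0.2  94.9] F [-0.5 -0.9 -0.7] M [ 0.01  0.1  -0.08]
farL 53 [580.8 317. ] 8.4
farR 1541 [587.8 236.6] 19.5
dp [ 2.9 60.5  2.3] rot [ 0.39 -0.1   0.15] norm 60.6
```

Request:
move_arm --deltas '[{"dp": [1.5, 18, 1.2], "rotation": [0.3, 0, 0.1]}, {"dp": [1, 22, 1], "rotation": [0, 0, 0]}, {"dp": [0.5, 14, 0.3], "rotation": [0, 0, 0]}, {"dp": [0.5, 5, 0.3], "rotation": [0, 0, 0]}]'

```text
t: 27.55
eef_pos: [0.5904, 0.2346, 0.0994]
ee_rot: [-1.579, -0.003, 1.654]
force: [-0.5, -1.1, 0.8]
width: 0.0586
```

```bash
python3 - <<'E'
from station import arm
from h import *
st(arm);go(arm,[.5878,.2365,.093],down(-175))
E
```

```text
27.55 w 0.0586 p [0.5904 0.2346 0.0994] rot [-90.5  -0.2  94.8] F [-0.5 -1.1  0.8] M [0.07 0.08 0.04]
dp [2.1 6.3 2.5] rot [ 0.49 -0.21  0.16] norm 7.1
```

Request:
move_arm --deltas '[{"dp": [2, 6, 2.3], "rotation": [0.4, -0.1, 0]}, {"dp": [0.5, 1.5, 0.5], "rotation": [0, 0, 0]}]'

```text
t: 27.72
eef_pos: [0.588, 0.2362, 0.0934]
ee_rot: [-1.573, -0.003, 1.656]
force: [-1.0, 0.7, -0.9]
width: 0.0586
```

```bash
python3 - <<'E'
from station import arm
from h import *
st(arm);go(arm,[.5878,.2365,.093],down(-175))
E
```

```text
27.72 w 0.0586 p [0.588  0.2362 0.0934] rot [-90.1  -0.2  94.9] F [-1.   0.7 -0.9] M [ 0.08 -0.03  0.  ]
dp [0.3 0.4 0.2] rot [ 0.13 -0.14  0.18] norm 0.5
```

Request:
move_arm --deltas '[{"dp": [0.2, 0.8, 0.3], "rotation": [0, 0, 0]}, {"dp": [0.2, 1, 0.3], "rotation": [0, 0, 0]}, {"dp": [0, 0.8, 0.2], "rotation": [0, 0, 0]}, {"dp": [0, 0.3, 0], "rotation": [0, 0, 0]}, {"dp": [0, 0, 0], "rotation": [0, 0, 0]}]' --jaw 255 --squeeze 45

```text
t: 28.13
eef_pos: [0.5885, 0.2373, 0.0943]
ee_rot: [-1.577, -0.006, 1.656]
force: [-0.7, -0.9, -5.9]
width: 0.0353
```

```bash
python3 - <<'E'
from station import arm
from h import *
st(arm)
E
```

```text
28.13 w 0.0353 p [0.5885 0.2373 0.0943] rot [-90.4  -0.3  94.9] F [-0.7 -0.9 -5.9] M [ 0.05 -0.1   0.04]
```

Request:
move_arm --deltas '[{"dp": [0, -6, 0], "rotation": [0, 0, 0]}, {"dp": [0, -10, 0], "rotation": [0, 0, 0]}, {"dp": [0, -15, 0], "rotation": [0, 0, 0]}, {"dp": [0, -20, 0], "rotation": [0, 0, 0]}, {"dp": [0, -30, 0], "rotation": [0, 0, 0]}]'

```text
t: 28.55
eef_pos: [0.5847, 0.2354, 0.1705]
ee_rot: [-1.566, -0.001, 1.655]
force: [0.3, -0.4, -7.9]
width: 0.0353
```

Request:
move_arm --deltas '[{"dp": [0, -30, 0], "rotation": [0, 0, 0]}, {"dp": [-10, -34, 0], "rotation": [0, 0, 0]}, {"dp": [-20, -32, 0], "rotation": [0, 0, 0]}, {"dp": [-28, -25, 0], "rotation": [0, 0, 0]}, {"dp": [-34, -14, 0], "rotation": [0, 0, 0]}]'

```text
t: 28.97
eef_pos: [0.5892, 0.1451, 0.3136]
ee_rot: [-1.559, -0.0, 1.661]
force: [1.1, -1.2, -6.5]
width: 0.0352
```

```bash
python3 - <<'E'
from station import arm
from h import *
st(arm)
p,Rt=lane_pose(-.115,.035,.06,.0865);print(p)
go(arm,[p[0],p[1],.33],Rt)
scene(arm,(80,60,500,360),1.7,"s11")
E
```

```text
28.97 w 0.0352 p [0.5892 0.1451 0.3136] rot [-89.3  -0.   95.2] F [ 1.1 -1.2 -6.5] M [ 0.13 -0.45  0.06]
[ 0.54901734 -0.31118731  0.21170669]
dp [-450.8  -15.7   81.3] rot [ -8.91  12.23 -12.28] norm 458.4
```

View pics/s11.png

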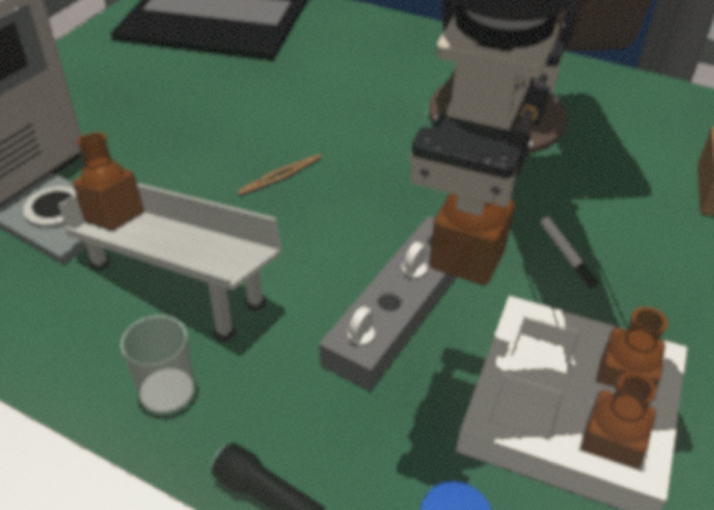

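Request:
move_arm --deltas '[{"dp": [-38, -3, 3], "rotation": [0, 1.2, 0]}, {"dp": [-38, -3, 4], "rotation": [0, 1.2, 0]}, {"dp": [-38, -3, 4], "rotation": [0, 1.2, 0]}, {"dp": [-38, -2, 5], "rotation": [-0.5, 1.2, -1]}, {"dp": [-38, -2, 5], "rotation": [-1, 1.2, -1]}]'

```text
t: 29.43
eef_pos: [0.5739, -0.0505, 0.3303]
ee_rot: [-1.583, -0.037, 1.556]
force: [2.0, -0.9, -7.2]
width: 0.0347
```

```bash
python3 - <<'E'
from station import arm
from h import *
st(arm)
p,Rt=lane_pose(-.115,.035,.06,.0865)
go(arm,[p[0],p[1],.32],Rt)
E
```

```text
29.43 w 0.0347 p [ 0.5739 -0.0505  0.3303] rot [-90.7  -2.1  89.1] F [ 2.  -0.9 -7.2] M [-0.32 -0.29 -0.03]
dp [-261.3    0.5   20.9] rot [ -6.98   6.22 -10.51] norm 262.1
```

Request:
move_arm --deltas '[{"dp": [-38, 0, 3], "rotation": [-1, 1, -1.7]}, {"dp": [-38, 0, 3], "rotation": [-1, 1, -1.7]}, {"dp": [-38, 0, 3], "rotation": [-1, 1, -1.7]}, {"dp": [-38, 0, 3], "rotation": [-1, 1, -1.7]}, {"dp": [-36, 0, 3], "rotation": [-1, 0.8, -1.5]}]'

```text
t: 29.85
eef_pos: [0.5426, -0.2431, 0.313]
ee_rot: [-1.663, -0.193, 1.478]
force: [2.1, -0.3, -6.0]
width: 0.0346
```

```bash
python3 - <<'E'
from station import arm
from h import *
st(arm)
p,Rt=lane_pose(-.115,.035,.05,.0865)
go(arm,p,Rt)
E
```

```text
29.85 w 0.0346 p [ 0.5426 -0.2431  0.313 ] rot [-95.3 -11.   84.7] F [ 2.1 -0.3 -6. ] M [-0.96  0.39  0.02]
dp [-85.   97.3  -4.9] rot [-1.93  1.27 -1.83] norm 129.3
```

Request:
move_arm --deltas '[{"dp": [-32, 8, -1], "rotation": [-0.8, 0.6, -0.8]}, {"dp": [-26, 18, -1], "rotation": [-0.6, 0.4, -0.6]}, {"dp": [-14, 26, -1], "rotation": [-0.4, 0.2, -0.3]}, {"dp": [-3, 26, -1], "rotation": [0, 0, 0]}, {"dp": [0, 12, 0], "rotation": [0, 0, 0]}]'

```text
t: 30.27
eef_pos: [0.5435, -0.3117, 0.2096]
ee_rot: [-1.69, -0.226, 1.446]
force: [-0.6, 0.8, -7.2]
width: 0.0346
```

```bash
python3 - <<'E'
from station import arm
from h import *
st(arm)
p,Rt=lane_pose(-.115,.035,0,.0865)
go(arm,p,Rt)
wrist(arm,"w20")
E
```

```text
30.27 w 0.0346 p [ 0.5435 -0.3117  0.2096] rot [-96.8 -12.9  82.9] F [-0.6  0.8 -7.2] M [-1.03  1.07  0.08]
dp [ 1.8 58.9 -5.6] rot [-0.   -0.7  -0.14] norm 59.2
```

View pics/w20.png

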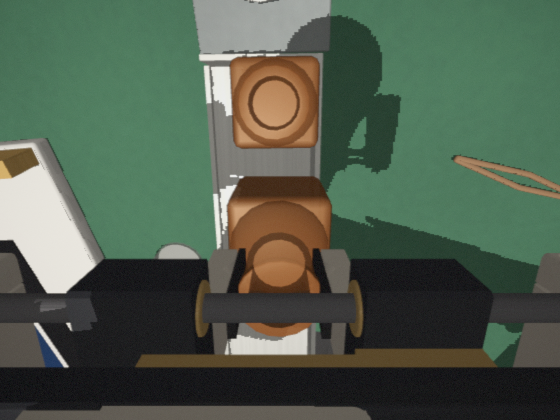

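Request:
move_arm --deltas '[{"dp": [1, 14, -4], "rotation": [0, -0.4, -0.1]}, {"dp": [1, 16, -2], "rotation": [0, -0.2, 0]}, {"dp": [1, 12, -0.5], "rotation": [0, 0, 0]}]'

```text
t: 30.57
eef_pos: [0.5575, -0.2994, 0.1711]
ee_rot: [-1.693, -0.225, 1.461]
force: [1.1, 0.4, -6.7]
width: 0.0348
```

```bash
python3 - <<'E'
from station import arm
from h import *
st(arm)
p,Rt=lane_pose(-.115,.035,0,.0865)
go(arm,p,Rt)
E
```

```text
30.57 w 0.0348 p [ 0.5575 -0.2994  0.1711] rot [-97.  -12.9  83.7] F [ 1.1  0.4 -6.7] M [-1.11  0.86 -0.02]
dp [-3.2 17.   1.9] rot [-0.01  0.14 -0.08] norm 17.4
```

Request:
move_arm --deltas '[{"dp": [-2, 7, 1], "rotation": [0, 0.1, -0.1]}, {"dp": [-0.5, 5, 0.5], "rotation": [0, 0, 0]}]'

```text
t: 30.73
eef_pos: [0.5586, -0.2965, 0.1577]
ee_rot: [-1.692, -0.228, 1.463]
force: [0.4, -0.6, -7.6]
width: 0.0346
```

```bash
python3 - <<'E'
from station import arm
from h import *
st(arm)
p,Rt=lane_pose(-.115,.035,0,.0865)
go(arm,p,Rt)
E
```

```text
30.73 w 0.0346 p [ 0.5586 -0.2965  0.1577] rot [-97.  -13.1  83.8] F [ 0.4 -0.6 -7.6] M [-1.19  0.89  0.07]
dp [-3.1  3.3  1. ] rot [-0.08  0.23  0.09] norm 4.6
```

Request:
move_arm --deltas '[{"dp": [-0.5, 3, 0.5], "rotation": [0, 0.1, 0]}, {"dp": [0, 2.5, 0.3], "rotation": [0, 0, 0]}]'

```text
t: 30.9
eef_pos: [0.56, -0.2964, 0.1544]
ee_rot: [-1.695, -0.225, 1.465]
force: [-5.5, -3.6, 15.8]
width: 0.0346
```

```bash
python3 - <<'E'
from station import arm
from h import *
st(arm)
p,Rt=lane_pose(-.115,.035,0,.0865)
go(arm,p,Rt)
E
```

```text
30.9 w 0.0346 p [ 0.56   -0.2964  0.1544] rot [-97.1 -12.9  83.9] F [-5.5 -3.6 15.8] M [-0.67  1.41  0.15]
dp [-2.7 -0.1  1.9] rot [ 0.07  0.32 -0.05] norm 3.3
```

Contact. Relax and release.

Request:
move_arm --deltas '[{"dp": [0, -0.5, 0], "rotation": [0, 0, 0]}, {"dp": [0, 0, 0], "rotation": [0, 0, 0]}]'

```text
t: 31.07
eef_pos: [0.5609, -0.2971, 0.1572]
ee_rot: [-1.699, -0.224, 1.466]
force: [0.1, -0.2, -7.3]
width: 0.0349
```

Request:
move_arm --deltas '[{"dp": [0, 0.5, 0], "rotation": [0, 0, 0]}, {"dp": [0, 0.5, 0], "rotation": [0, 0, 0]}, {"dp": [0, 0.5, 0], "rotation": [0, 0, 0]}, {"dp": [0, 0, 0], "rotation": [0, 0, 0]}, {"dp": [0, 0, 0], "rotation": [0, 0, 0]}]' --jaw 85

```text
t: 31.48
eef_pos: [0.5641, -0.2982, 0.1608]
ee_rot: [-1.708, -0.221, 1.468]
force: [0.1, 0.1, -0.2]
width: 0.0573
```

```bash
python3 - <<'E'
from station import arm
from h import *
st(arm)
scene(arm,(80,100,280,270),3.5,"s12");wrist(arm,"w21")
E
```

```text
31.48 w 0.0573 p [ 0.5641 -0.2982  0.1608] rot [-97.9 -12.6  84.1] F [ 0.1  0.1 -0.2] M [-0.62  0.46  0.02]
```

View pics/w21.png

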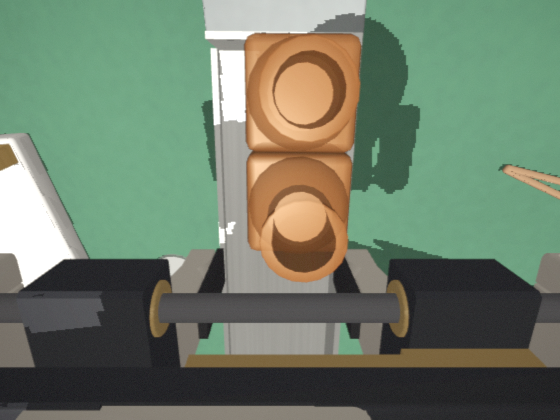

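View pics/s12.png

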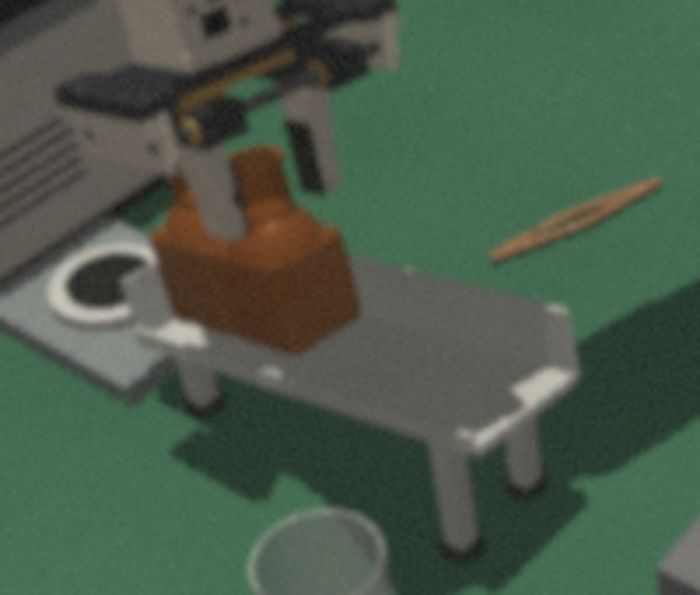

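```bash
cat >> h.py <<'E'
def lanexy(p): return lane_R(PSI).T@(np.array(p)-LO)*1000
E
python3 - <<'E'
from station import arm
from h import *
print(lanexy(st(arm)["eef_pos"]))
E
```

```text
31.58 w 0.058 p [ 0.5639 -0.2982  0.1606] rot [-97.9 -12.6  84.1] F [ 0.1 -0.4 -0.2] M [-0.61  0.44  0.01]
[-117.68154735   41.81651257   92.20667285]
```

Request:
move_arm --deltas '[{"dp": [5, -1, 5], "rotation": [0, 0, 0]}, {"dp": [3, -15, 3], "rotation": [0, 0, 0]}, {"dp": [2, -30, 0.5], "rotation": [0, 0, 0]}, {"dp": [4, -35, 0], "rotation": [0.5, 0, 0]}, {"dp": [20, -30, 0], "rotation": [1, 0, 1]}]'

```text
t: 32.0
eef_pos: [0.536, -0.2844, 0.268]
ee_rot: [-1.664, -0.21, 1.46]
force: [1.9, 0.4, 0.6]
width: 0.0586
```

```bash
python3 - <<'E'
from station import arm
from h import *
s=st(arm);print(lanexy(s["eef_pos"]));go(arm,[.5797,.336,.25],down(-175))
E
```

```text
32.0 w 0.0586 p [ 0.536  -0.2844  0.268 ] rot [-95.3 -12.   83.6] F [1.9 0.4 0.6] M [-0.56  0.09  0.  ]
[-152.23174568   25.18607284  197.25831987]
dp [604. 144.  39.] rot [  6.49 -11.88  11.45] norm 622.2
```

Request:
move_arm --deltas '[{"dp": [38, -4, 2], "rotation": [1.5, -1.5, 2.5]}, {"dp": [39, 0, 2], "rotation": [1.5, -1.5, 2.5]}, {"dp": [39, 2, 2], "rotation": [1.5, -1.5, 2.5]}, {"dp": [39, 2, 2], "rotation": [1, -1.5, 2.5]}, {"dp": [39, 2, 0], "rotation": [0.7, -1.5, 1]}]'

```text
t: 32.42
eef_pos: [0.5412, -0.0939, 0.2991]
ee_rot: [-1.581, 0.002, 1.574]
force: [1.7, -0.8, -0.7]
width: 0.0586
```

Request:
move_arm --deltas '[{"dp": [39, 1, -2], "rotation": [0, -1, 0]}, {"dp": [39, 1, -2], "rotation": [0, -1, 0]}, {"dp": [39, 1, -2], "rotation": [0, -1, 0]}, {"dp": [39, 1, -2], "rotation": [0, -1, 0]}, {"dp": [39, 1, -2], "rotation": [0, 0, 0]}]'

```text
t: 32.83
eef_pos: [0.5389, 0.1128, 0.2951]
ee_rot: [-1.584, 0.003, 1.653]
force: [0.5, -0.2, -0.4]
width: 0.0582
```

```bash
python3 - <<'E'
from station import arm
from h import *
s=st(arm);go(arm,[.5797,.336,.23],down(-175))
E
```

```text
32.83 w 0.0582 p [0.5389 0.1128 0.2951] rot [-90.7   0.2  94.7] F [ 0.5 -0.2 -0.4] M [ 0.04 -0.2  -0.04]
dp [219.3  65.1 -58.1] rot [ 0.73 -0.28 -0.2 ] norm 236.1
```

Request:
move_arm --deltas '[{"dp": [38, 6, -9], "rotation": [0.3, -0.2, -0.1]}, {"dp": [38, 6, -10], "rotation": [0.2, 0, 0]}, {"dp": [38, 10, -10], "rotation": [0, 0, 0]}, {"dp": [38, 15, -11], "rotation": [0, 0, 0]}, {"dp": [34, 18, -10], "rotation": [0, 0, 0]}]'

```text
t: 33.25
eef_pos: [0.5697, 0.3115, 0.2468]
ee_rot: [-1.585, -0.005, 1.661]
force: [1.1, 0.7, -0.0]
width: 0.0585
```

```bash
python3 - <<'E'
from station import arm
from h import *
s=st(arm);f=wrist(arm,"w22");rims(f,B);go(arm,[.5797,.336,.093],down(-175))
E
```

```text
33.25 w 0.0585 p [0.5697 0.3115 0.2468] rot [-90.8  -0.3  95.2] F [ 1.1  0.7 -0. ] M [ 0.06 -0.19 -0.01]
nearL 702 [482.6 325.9] 19.0
farL 709 [579.4 334. ] 19.4
dp [ 18.4 148.1 -10.8] rot [0.53 0.27 0.18] norm 149.6
```

View pics/w22.png

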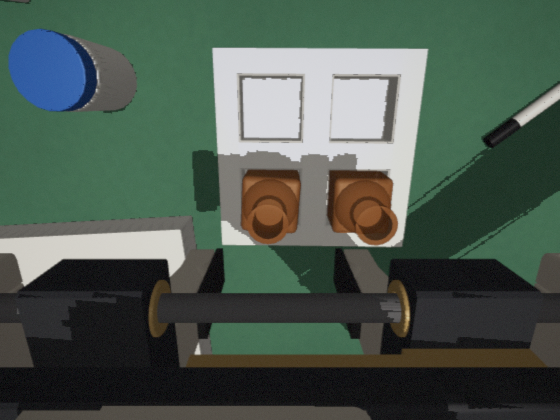

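Request:
move_arm --deltas '[{"dp": [10, 15, -6], "rotation": [0.3, 0.2, 0.1]}, {"dp": [5, 30, -3], "rotation": [0.2, 0.1, 0.1]}, {"dp": [1.5, 30, -0.5], "rotation": [0, 0, 0]}, {"dp": [0.5, 20, 0], "rotation": [0, 0, 0]}, {"dp": [0.5, 6, 0.3], "rotation": [0, 0, 0]}]'

```text
t: 33.72
eef_pos: [0.5753, 0.3407, 0.1352]
ee_rot: [-1.571, 0.0, 1.664]
force: [-0.3, -0.2, -0.7]
width: 0.0586
```

```bash
python3 - <<'E'
from station import arm
from h import *
s=st(arm);f=wrist(arm,"w23");rims(f,B);go(arm,[.5795,.3342,.093],down(-175))
E
```

```text
33.72 w 0.0586 p [0.5753 0.3407 0.1352] rot [-90.    0.   95.3] F [-0.3 -0.2 -0.7] M [-0.02  0.07 -0.01]
nearL 1361 [482.3 325.3] 19.3
farL 1922 [579.4 334.2] 19.5
dp [-6.7 42.1 -3.8] rot [-0.01  0.31 -0.03] norm 42.8
```

Request:
move_arm --deltas '[{"dp": [-5, 4, -3], "rotation": [0, 0.2, 0]}, {"dp": [-2, 15, -1], "rotation": [0, 0.1, 0]}, {"dp": [0.5, 16, 0], "rotation": [0, 0, 0]}, {"dp": [0.5, 6, 0.3], "rotation": [0, 0, 0]}]'

```text
t: 34.1
eef_pos: [0.5825, 0.3355, 0.0997]
ee_rot: [-1.578, -0.004, 1.659]
force: [-0.1, -0.1, -0.6]
width: 0.0582
```

```bash
python3 - <<'E'
from station import arm
from h import *
s=st(arm);go(arm,[.5795,.3342,.093],down(-175))
E
```

```text
34.1 w 0.0582 p [0.5825 0.3355 0.0997] rot [-90.4  -0.2  95. ] F [-0.1 -0.1 -0.6] M [-0.01  0.1  -0.02]
dp [-1.   6.7  3.2] rot [0.44 0.02 0.23] norm 7.5
```

Request:
move_arm --deltas '[{"dp": [-0.7, 6.5, 3], "rotation": [0.3, 0, 0.2]}, {"dp": [0.2, 1.5, 0.5], "rotation": [0, 0, 0]}]'

```text
t: 34.27
eef_pos: [0.5798, 0.3342, 0.093]
ee_rot: [-1.575, -0.001, 1.658]
force: [-0.0, -0.4, -0.7]
width: 0.059
```

```bash
python3 - <<'E'
from station import arm
from h import *
s=st(arm);go(arm,[.5795,.3342,.093],down(-175))
E
```

```text
34.27 w 0.059 p [0.5798 0.3342 0.093 ] rot [-90.2  -0.1  95. ] F [-0.  -0.4 -0.7] M [-0.   -0.   -0.03]
dp [ 0.  -0.   0.3] rot [ 0.21 -0.02  0.07] norm 0.3
```

Request:
move_arm --deltas '[{"dp": [0.2, 0.8, 0.3], "rotation": [0.1, 0, 0]}, {"dp": [0.2, 1, 0.3], "rotation": [0.1, 0, 0]}, {"dp": [0, 0.8, 0.2], "rotation": [0, 0, 0]}, {"dp": [0, 0.5, 0], "rotation": [0, 0, 0]}, {"dp": [0, 0, 0], "rotation": [0, 0, 0]}]' --jaw 255 --squeeze 45

```text
t: 34.68
eef_pos: [0.5801, 0.3354, 0.0933]
ee_rot: [-1.574, -0.004, 1.658]
force: [0.4, -0.2, -4.5]
width: 0.0349
```

Request:
move_arm --deltas '[{"dp": [0, -6, 0], "rotation": [0, 0, 0]}, {"dp": [0, -10, 0], "rotation": [0, 0, 0]}, {"dp": [0, -15, 0], "rotation": [0, 0, 0]}, {"dp": [0, -20, 0], "rotation": [0, 0, 0]}, {"dp": [0, -30, 0], "rotation": [0, 0, 0]}]'

```text
t: 35.1
eef_pos: [0.5767, 0.3332, 0.1687]
ee_rot: [-1.563, 0.003, 1.657]
force: [0.6, -0.1, -8.3]
width: 0.0352
```

Request:
move_arm --deltas '[{"dp": [0, -32, 0], "rotation": [0, 0, 0]}, {"dp": [-5, -36, 0], "rotation": [0, 0, 0]}, {"dp": [-20, -34, 0], "rotation": [0, 0, 0]}, {"dp": [-28, -25, 0], "rotation": [0, 0, 0]}, {"dp": [-36, -14, 0], "rotation": [0, 0, 0]}]'

```text
t: 35.52
eef_pos: [0.5817, 0.2467, 0.3177]
ee_rot: [-1.556, 0.004, 1.663]
force: [1.8, -0.4, -5.9]
width: 0.035
```

```bash
python3 - <<'E'
from station import arm
from h import *
st(arm)
p,Rt=lane_pose(-.175,.035,.06,.0865);print(p)
go(arm,[p[0],p[1],.33],Rt)
scene(arm,(80,60,500,360),1.7,"s13")
E
```

```text
35.52 w 0.035 p [0.5817 0.2467 0.3177] rot [-89.2   0.2  95.3] F [ 1.8 -0.4 -5.9] M [ 0.21 -0.47 -0.02]
[ 0.55553406 -0.25308945  0.22520375]
dp [-495.3   -9.1   72.1] rot [ -9.07  12.33 -12.57] norm 500.6
```

View pics/s13.png

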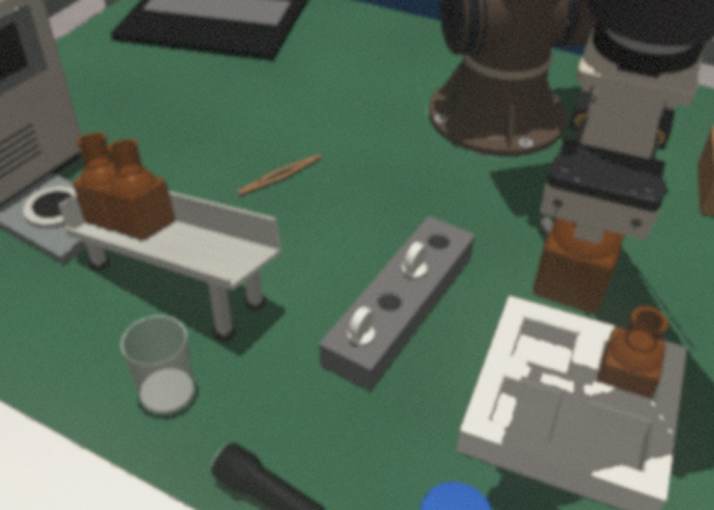

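Request:
move_arm --deltas '[{"dp": [-38, -3, 2], "rotation": [0, 1, 0]}, {"dp": [-38, -3, 3], "rotation": [0, 1, 0]}, {"dp": [-38, -3, 3], "rotation": [0, 1, 0]}, {"dp": [-38, -2, 4], "rotation": [0, 1, 0]}, {"dp": [-38, -2, 4], "rotation": [-0.5, 1, -0.5]}]'

```text
t: 35.98
eef_pos: [0.5728, 0.0497, 0.3368]
ee_rot: [-1.564, -0.005, 1.574]
force: [0.6, -1.2, -6.5]
width: 0.0347
```

Request:
move_arm --deltas '[{"dp": [-38, 0, 4], "rotation": [-1, 1, -1.2]}, {"dp": [-38, 0, 4], "rotation": [-1, 1, -1.2]}, {"dp": [-38, 0, 4], "rotation": [-1, 1, -1.5]}, {"dp": [-38, 0, 4], "rotation": [-1, 1, -1.5]}, {"dp": [-36, 0, 4], "rotation": [-1, 1, -1.5]}]'

```text
t: 36.4
eef_pos: [0.5397, -0.1446, 0.3279]
ee_rot: [-1.645, -0.133, 1.489]
force: [0.3, -0.3, -7.4]
width: 0.0347
```

```bash
python3 - <<'E'
from station import arm
from h import *
st(arm)
p,Rt=lane_pose(-.175,.035,.05,.0865)
go(arm,p,Rt)
E
```

```text
36.4 w 0.0347 p [ 0.5397 -0.1446  0.3279] rot [-94.3  -7.6  85.3] F [ 0.3 -0.3 -7.4] M [-0.69  0.32 -0.02]
dp [-118.6   99.2  -18.5] rot [-3.04  2.23 -5.21] norm 155.7
```

Request:
move_arm --deltas '[{"dp": [-36, 4, -5], "rotation": [-0.9, 0.7, -1.6]}, {"dp": [-36, 6, -5], "rotation": [-0.9, 0.7, -1.6]}, {"dp": [-26, 14, -5], "rotation": [-0.8, 0.6, -1.4]}, {"dp": [-12, 24, -3], "rotation": [-0.4, 0.2, -0.6]}, {"dp": [-2, 22, -1], "rotation": [0, 0, 0]}]'

```text
t: 36.82
eef_pos: [0.5507, -0.2567, 0.2472]
ee_rot: [-1.7, -0.229, 1.452]
force: [0.4, 1.5, -7.0]
width: 0.0347
```

```bash
python3 - <<'E'
from station import arm
from h import *
st(arm)
p,Rt=lane_pose(-.175,.035,0,.0865)
go(arm,p,Rt)
wrist(arm,"w24")
E
```

```text
36.82 w 0.0347 p [ 0.5507 -0.2567  0.2472] rot [-97.4 -13.1  83.2] F [ 0.4  1.5 -7. ] M [-0.86  0.85  0.01]
dp [-1.1 82.7 -1. ] rot [ 0.51 -0.44  0.09] norm 82.7
```

View pics/w24.png

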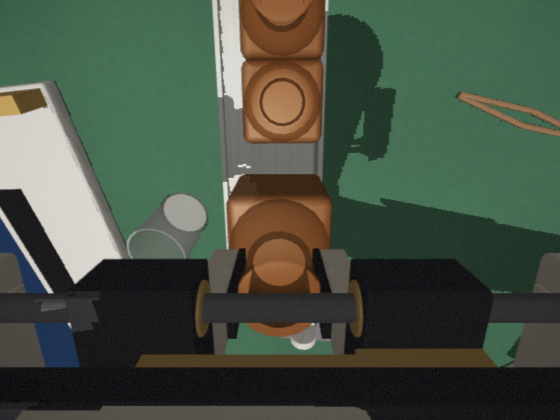

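```bash
python3 - <<'E'
from h import *
for n in ("top0","scene0"):
    f=dict(np.load(n+".npz"));W=pts(f);b=(slice(120,162),slice(318,358)) if n=="top0" else (slice(240,306),slice(148,198))
    P=W[b].reshape(-1,3);P=P[(P[:,2]>.015)&(P[:,2]<.3)];print(n,np.percentile(P,[1,50,99],axis=0).round(3).tolist())
E
```

```text
top0 [[0.698, -0.184, 0.017], [0.747, -0.152, 0.063], [0.768, -0.117, 0.098]]
scene0 [[0.7, -0.185, 0.017], [0.736, -0.15, 0.064], [0.77, -0.116, 0.096]]
```

Request:
move_arm --deltas '[{"dp": [0, 18, 0], "rotation": [0.3, -0.3, 0]}, {"dp": [0.5, 22, 0], "rotation": [0.1, -0.1, 0]}, {"dp": [0.5, 18, 0], "rotation": [0, 0, 0]}, {"dp": [0.5, 8, 0.3], "rotation": [0, 0, 0]}]'

```text
t: 37.2
eef_pos: [0.5676, -0.251, 0.1991]
ee_rot: [-1.717, -0.209, 1.467]
force: [-1.6, 0.6, -8.1]
width: 0.0347
```

```bash
python3 - <<'E'
from station import arm
from h import *
st(arm)
p,Rt=lane_pose(-.175,.035,0,.0855)
go(arm,p,Rt)
E
```

```text
37.2 w 0.0347 p [ 0.5676 -0.251   0.1991] rot [-98.4 -12.   84.1] F [-1.6  0.6 -8.1] M [-1.01  1.31  0.11]
dp [ 3.2 33.3  9.2] rot [ 1.27  0.6  -0.96] norm 34.7
```

Request:
move_arm --deltas '[{"dp": [2, 8, 6], "rotation": [0.9, 0.4, -0.7]}, {"dp": [1, 8, 3], "rotation": [0.4, 0.2, -0.3]}]'

```text
t: 37.37
eef_pos: [0.5634, -0.2439, 0.1888]
ee_rot: [-1.699, -0.225, 1.463]
force: [0.5, 0.5, -6.8]
width: 0.035
```

```bash
python3 - <<'E'
from station import arm
from h import *
st(arm)
p,Rt=lane_pose(-.175,.035,0,.0855)
go(arm,p,Rt)
E
```

```text
37.37 w 0.035 p [ 0.5634 -0.2439  0.1888] rot [-97.4 -12.9  83.8] F [ 0.5  0.5 -6.8] M [-1.04  0.96  0.06]
dp [-1.5 22.7  2.3] rot [ 0.32  0.22 -0.05] norm 22.9
```

Request:
move_arm --deltas '[{"dp": [-1, 9, 2], "rotation": [0.3, 0.1, 0]}, {"dp": [0, 7, 0.7], "rotation": [0, 0, 0]}]'

```text
t: 37.53
eef_pos: [0.5613, -0.2392, 0.1713]
ee_rot: [-1.689, -0.228, 1.461]
force: [0.1, 0.2, -6.6]
width: 0.0347
```

```bash
python3 - <<'E'
from station import arm
from h import *
st(arm)
p,Rt=lane_pose(-.175,.035,0,.0855)
go(arm,p,Rt)
E
```

```text
37.53 w 0.0347 p [ 0.5613 -0.2392  0.1713] rot [-96.8 -13.1  83.7] F [ 0.1  0.2 -6.6] M [-1.15  0.85  0.05]
dp [-2.   5.1 -2.7] rot [-0.22  0.09  0.08] norm 6.1
```

Request:
move_arm --deltas '[{"dp": [0, 3, -2.5], "rotation": [-0.2, 0, 0]}, {"dp": [0, 3, 0], "rotation": [0, 0, 0]}]'

```text
t: 37.7
eef_pos: [0.5644, -0.2391, 0.1656]
ee_rot: [-1.692, -0.225, 1.462]
force: [-9.9, -8.0, 38.6]
width: 0.0347
```

```bash
python3 - <<'E'
from station import arm
from h import *
st(arm)
p,Rt=lane_pose(-.175,.035,0,.0855)
go(arm,p,Rt)
E
```

```text
37.7 w 0.0347 p [ 0.5644 -0.2391  0.1656] rot [-96.9 -12.9  83.8] F [-9.9 -8.  38.6] M [0.09 1.6  0.36]
dp [-1.1 -0.8 -0.3] rot [-0.1   0.19 -0.06] norm 1.4
```

Contact at the right height. Relax and release.

Request:
move_arm --deltas '[{"dp": [0, -0.5, 0], "rotation": [0, 0, 0]}, {"dp": [0, 0, 0.3], "rotation": [0, 0, 0]}]'

```text
t: 37.87
eef_pos: [0.5647, -0.2397, 0.1664]
ee_rot: [-1.693, -0.224, 1.463]
force: [0.3, 0.4, -7.0]
width: 0.0347
```

Request:
move_arm --deltas '[{"dp": [0, 0.7, 0.5], "rotation": [0, 0, 0]}, {"dp": [0, 0.7, 0.7], "rotation": [0, 0, 0]}, {"dp": [0, 0.7, 0.7], "rotation": [0, 0, 0]}, {"dp": [0, 0, 0.7], "rotation": [0, 0, 0]}, {"dp": [0, 0, 0.7], "rotation": [0, 0, 0]}]' --jaw 80

```text
t: 38.28
eef_pos: [0.5629, -0.2384, 0.164]
ee_rot: [-1.695, -0.224, 1.464]
force: [-0.3, -0.3, -0.5]
width: 0.0587
```

```bash
python3 - <<'E'
from station import arm
from h import *
s=st(arm);print(lanexy(s["eef_pos"]));wrist(arm,"w25")
E
```

```text
38.28 w 0.0587 p [ 0.5629 -0.2384  0.164 ] rot [-97.1 -12.8  83.9] F [-0.3 -0.3 -0.5] M [-0.65  0.41 -0.03]
[-176.24900317   32.94928899   83.21910064]
```

View pics/w25.png

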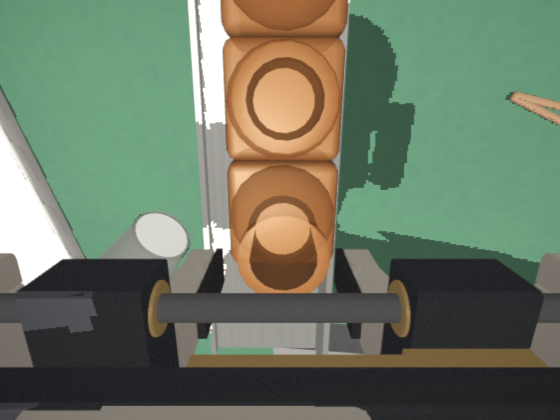

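Three are closed up. Retreat and fetch the last bottle (nearL).

Request:
move_arm --deltas '[{"dp": [3, -8, 0.5], "rotation": [0, 0, 0]}, {"dp": [2, -22, 0.5], "rotation": [0, 0, 0]}, {"dp": [2, -32, 0.5], "rotation": [0, 0, 0]}, {"dp": [10, -35, 0], "rotation": [0.5, 0, 0.5]}, {"dp": [30, -20, 0], "rotation": [1, -0.5, 1.5]}]'

```text
t: 38.75
eef_pos: [0.5451, -0.2183, 0.2862]
ee_rot: [-1.655, -0.191, 1.461]
force: [1.9, 0.9, 0.9]
width: 0.0604
```

```bash
python3 - <<'E'
from station import arm
from h import *
s=st(arm);go(arm,[.4824,.3255,.25],down(-175))
E
```

```text
38.75 w 0.0604 p [ 0.5451 -0.2183  0.2862] rot [-94.9 -10.9  83.7] F [1.9 0.9 0.9] M [-0.42 -0.02 -0.06]
dp [517.2 125.8 132.8] rot [  5.89 -11.69  10.4 ] norm 548.6
```

Request:
move_arm --deltas '[{"dp": [38, 0, 9], "rotation": [1.5, -1.5, 2.5]}, {"dp": [38, 2, 8], "rotation": [1.5, -1.5, 2.5]}, {"dp": [38, 2, 8], "rotation": [1.2, -1.5, 2.5]}, {"dp": [38, 2, 7], "rotation": [0.8, -1.5, 2]}, {"dp": [38, 2, 6], "rotation": [0.5, -1.5, 0.5]}]'

```text
t: 39.17
eef_pos: [0.5222, -0.0263, 0.3091]
ee_rot: [-1.587, 0.002, 1.579]
force: [1.5, -0.0, -0.2]
width: 0.0604
```

Request:
move_arm --deltas '[{"dp": [39, 1, 5], "rotation": [0, -1.2, 0]}, {"dp": [39, 1, 3], "rotation": [0, -1, 0]}, {"dp": [39, 1, 2], "rotation": [0, -1, 0]}, {"dp": [39, 1, 1], "rotation": [0, -0.6, 0]}, {"dp": [38, 2, 0], "rotation": [0, 0, 0]}]'

```text
t: 39.58
eef_pos: [0.4982, 0.1773, 0.3085]
ee_rot: [-1.595, 0.001, 1.653]
force: [0.8, -0.7, 0.4]
width: 0.0602
```

```bash
python3 - <<'E'
from station import arm
from h import *
s=st(arm);go(arm,[.4824,.3255,.22],down(-175))
E
```

```text
39.58 w 0.0602 p [0.4982 0.1773 0.3085] rot [-91.4   0.1  94.7] F [ 0.8 -0.7  0.4] M [ 0.03 -0.15  0.03]
dp [149.1  88.1   5.7] rot [ 1.4  -0.29 -0.08] norm 173.3
```

Request:
move_arm --deltas '[{"dp": [36, 12, 1], "rotation": [0.5, -0.2, 0]}, {"dp": [34, 16, 1.5], "rotation": [0.5, 0, 0]}, {"dp": [30, 20, 1.5], "rotation": [0.3, 0, 0]}, {"dp": [20, 24, 1], "rotation": [0.1, 0, 0]}, {"dp": [6, 20, 1], "rotation": [0, 0, 0]}]'

```text
t: 40.0
eef_pos: [0.4819, 0.317, 0.2238]
ee_rot: [-1.585, -0.009, 1.663]
force: [0.6, -1.1, 0.1]
width: 0.0602
```

```bash
python3 - <<'E'
from station import arm
from h import *
s=st(arm);f=wrist(arm,"w26");rims(f,B);go(arm,[.4824,.3255,.093],down(-175))
E
```

```text
40.0 w 0.0602 p [0.4819 0.317  0.2238] rot [-90.8  -0.5  95.3] F [ 0.6 -1.1  0.1] M [-0.   -0.07 -0.05]
nearL 852 [482.2 326.3] 19.3
dp [  8.5 126.7  -1.9] rot [0.53 0.24 0.34] norm 127.0
```

View pics/w26.png

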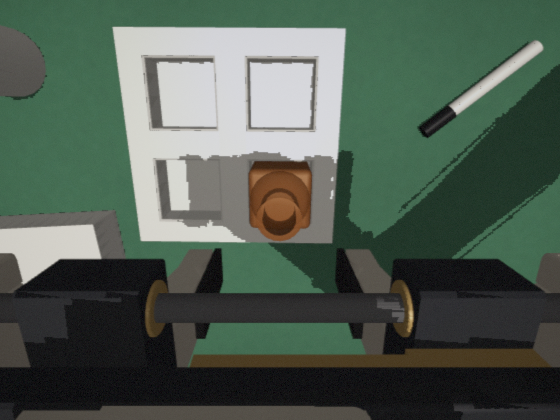

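Request:
move_arm --deltas '[{"dp": [5, 20, -1], "rotation": [0.3, 0.1, 0.2]}, {"dp": [2.5, 28, 0], "rotation": [0.2, 0.1, 0.1]}, {"dp": [1, 26, 0.3], "rotation": [0, 0, 0]}, {"dp": [0.5, 15, 0.3], "rotation": [0, 0, 0]}]'

```text
t: 40.38
eef_pos: [0.4816, 0.3282, 0.1338]
ee_rot: [-1.578, -0.005, 1.661]
force: [-0.4, -0.7, -0.1]
width: 0.0603
```

```bash
python3 - <<'E'
from station import arm
from h import *
s=st(arm);f=wrist(arm,"w27");rims(f,B);go(arm,[.4824,.3262,.093],down(-175))
E
```

```text
40.38 w 0.0603 p [0.4816 0.3282 0.1338] rot [-90.4  -0.3  95.2] F [-0.4 -0.7 -0.1] M [0.   0.12 0.05]
nearL 1919 [482.2 326. ] 19.3
dp [-1.4 38.6 -1.4] rot [0.25 0.16 0.17] norm 38.6
```

Request:
move_arm --deltas '[{"dp": [-1, 12, -0.5], "rotation": [0.2, 0.1, 0.1]}, {"dp": [0, 15, 0.3], "rotation": [0, 0, 0]}, {"dp": [0.3, 10, 0.3], "rotation": [0, 0, 0]}, {"dp": [0.3, 4, 0.3], "rotation": [0, 0, 0]}]'

```text
t: 40.77
eef_pos: [0.4826, 0.3275, 0.0928]
ee_rot: [-1.575, -0.004, 1.658]
force: [-0.0, 0.1, 0.5]
width: 0.06
```

```bash
python3 - <<'E'
from station import arm
from h import *
s=st(arm);go(arm,[.4823,.3261,.093],down(-175))
E
```

```text
40.77 w 0.06 p [0.4826 0.3275 0.0928] rot [-90.3  -0.2  95. ] F [-0.   0.1  0.5] M [0.05 0.02 0.04]
dp [-1.3 -0.3  0.4] rot [0.26 0.02 0.22] norm 1.4
```

Request:
move_arm --deltas '[{"dp": [-0.7, 0.5, 0.4], "rotation": [0.2, 0, 0.2]}, {"dp": [0, 0.8, 0.3], "rotation": [0.1, 0, 0]}, {"dp": [0, 0.8, 0.2], "rotation": [0, 0, 0]}, {"dp": [0, 0.5, 0], "rotation": [0, 0, 0]}, {"dp": [0, 0, 0], "rotation": [0, 0, 0]}]' --jaw 255 --squeeze 45

```text
t: 41.18
eef_pos: [0.4829, 0.3271, 0.0923]
ee_rot: [-1.572, -0.002, 1.658]
force: [0.1, 0.1, -8.2]
width: 0.0349
```

Request:
move_arm --deltas '[{"dp": [0, -6, 0], "rotation": [0, 0, 0]}, {"dp": [0, -10, 0], "rotation": [0, 0, 0]}, {"dp": [0, -15, 0], "rotation": [0, 0, 0]}, {"dp": [0, -20, 0], "rotation": [0, 0, 0]}, {"dp": [0, -30, 0], "rotation": [0, 0, 0]}]'

```text
t: 41.6
eef_pos: [0.4792, 0.3236, 0.1695]
ee_rot: [-1.56, 0.007, 1.656]
force: [0.2, -0.3, -7.7]
width: 0.0345
```

Request:
move_arm --deltas '[{"dp": [0, -32, 0], "rotation": [0, 0, 0]}, {"dp": [-5, -36, 0], "rotation": [0, 0, 0]}, {"dp": [-20, -34, 0], "rotation": [0, 0, 0]}, {"dp": [-28, -25, 0], "rotation": [0, 0, 0]}, {"dp": [-36, -14, 0], "rotation": [0, 0, 0]}]'

```text
t: 42.02
eef_pos: [0.4859, 0.2371, 0.3209]
ee_rot: [-1.558, 0.006, 1.661]
force: [2.5, -0.9, -7.6]
width: 0.0344
```

```bash
python3 - <<'E'
from station import arm
from h import *
st(arm)
p,Rt=lane_pose(-.235,.035,.06,.0855);print(p)
go(arm,[p[0],p[1],.33],Rt)
scene(arm,(80,60,500,360),1.7,"s14")
E
```

```text
42.02 w 0.0344 p [0.4859 0.2371 0.3209] rot [-89.3   0.4  95.2] F [ 2.5 -0.9 -7.6] M [-0.12 -0.63  0.05]
[ 0.56219677 -0.19478329  0.23773371]
dp [-437.    -6.8  -36.9] rot [ -8.93  12.26 -12.68] norm 438.7
```

View pics/s14.png

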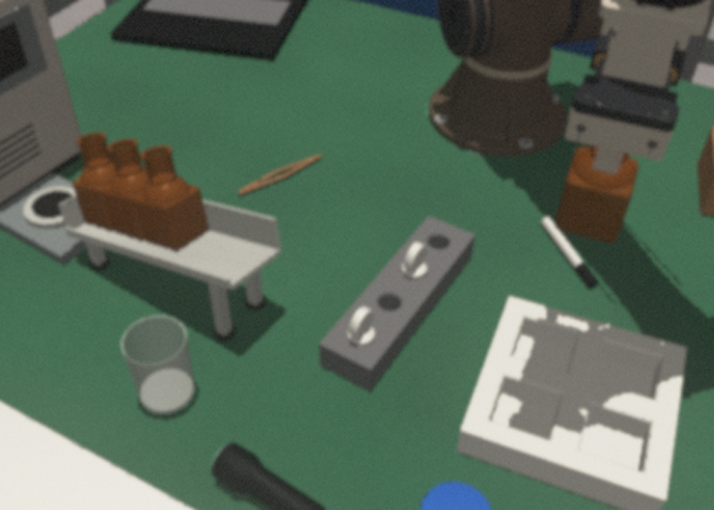

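Request:
move_arm --deltas '[{"dp": [-38, -3, -6], "rotation": [0, 1, 0]}, {"dp": [-38, -3, -6], "rotation": [0, 1, 0]}, {"dp": [-38, -3, -5], "rotation": [0, 1, 0]}, {"dp": [-38, -2, -5], "rotation": [-0.5, 1.2, -1]}, {"dp": [-38, -1, -4], "rotation": [-1, 1.2, -1.5]}]'

```text
t: 42.48
eef_pos: [0.5189, 0.043, 0.3399]
ee_rot: [-1.588, -0.041, 1.569]
force: [1.4, -0.5, -6.8]
width: 0.0345
```

Request:
move_arm --deltas '[{"dp": [-38, 0, -3], "rotation": [-1, 1.2, -1.5]}, {"dp": [-38, 0, -3], "rotation": [-1, 1.2, -1.7]}, {"dp": [-38, 0, -2], "rotation": [-1, 1.2, -1.7]}, {"dp": [-34, 0, -2], "rotation": [-1, 1, -1.7]}]'

```text
t: 42.82
eef_pos: [0.5206, -0.1115, 0.3298]
ee_rot: [-1.654, -0.165, 1.494]
force: [1.2, -0.2, -7.2]
width: 0.0347
```

```bash
python3 - <<'E'
from station import arm
from h import *
st(arm)
p,Rt=lane_pose(-.235,.035,.05,.0855)
go(arm,p,Rt)
E
```

```text
42.82 w 0.0347 p [ 0.5206 -0.1115  0.3298] rot [-94.8  -9.5  85.6] F [ 1.2 -0.2 -7.2] M [-0.76  0.33 -0.  ]
dp [-93.3  91.4 -41.7] rot [-2.59  2.29 -3.32] norm 137.1
```

Request:
move_arm --deltas '[{"dp": [-32, 5, -14], "rotation": [-0.8, 0.8, -1]}, {"dp": [-28, 12, -12], "rotation": [-0.8, 0.8, -1]}, {"dp": [-16, 20, -9], "rotation": [-0.6, 0.5, -0.8]}, {"dp": [-5, 24, -4], "rotation": [-0.2, 0.1, -0.3]}, {"dp": [0, 14, -1], "rotation": [0, 0, 0]}]'

```text
t: 43.23
eef_pos: [0.5585, -0.1947, 0.2481]
ee_rot: [-1.696, -0.225, 1.449]
force: [-0.3, 1.0, -7.1]
width: 0.0348
```

```bash
python3 - <<'E'
from station import arm
from h import *
st(arm)
p,Rt=lane_pose(-.235,.035,0,.0855)
go(arm,p,Rt)
wrist(arm,"w28")
E
```

```text
43.23 w 0.0348 p [ 0.5585 -0.1947  0.2481] rot [-97.2 -12.9  83. ] F [-0.3  1.  -7.1] M [-1.04  1.05  0.14]
dp [-1.7 70.5 -2.1] rot [ 0.29 -0.55 -0.18] norm 70.6
```

View pics/w28.png

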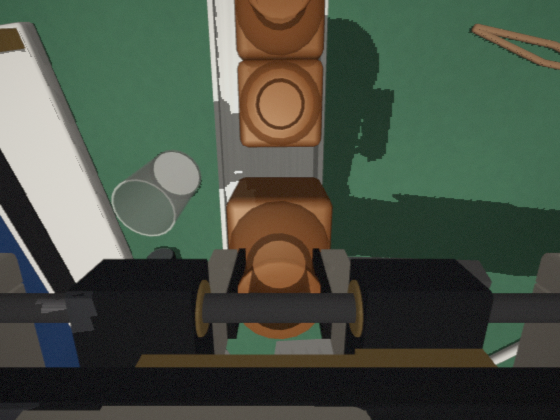

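Request:
move_arm --deltas '[{"dp": [-0.5, 18, -1], "rotation": [0.3, -0.4, -0.1]}, {"dp": [0, 18, 0], "rotation": [0.1, -0.1, 0]}, {"dp": [0, 12, 1], "rotation": [0.1, 0, 0]}]'

```text
t: 43.53
eef_pos: [0.5647, -0.1853, 0.2008]
ee_rot: [-1.687, -0.225, 1.458]
force: [4.5, -0.8, -6.2]
width: 0.0345
```

```bash
python3 - <<'E'
from station import arm
from h import *
st(arm)
p,Rt=lane_pose(-.235,.035,0,.0855)
go(arm,p,Rt)
E
```

```text
43.53 w 0.0345 p [ 0.5647 -0.1853  0.2008] rot [-96.7 -12.9  83.5] F [ 4.5 -0.8 -6.2] M [-1.45 -1.48 -0.55]
dp [-1.1 21.9 -3.3] rot [-0.31 -0.06 -0.13] norm 22.2
```

Request:
move_arm --deltas '[{"dp": [-0.5, 1, -4], "rotation": [-0.3, 0, -0.1]}, {"dp": [0, 7, -0.5], "rotation": [0, 0, 0]}]'

```text
t: 43.7
eef_pos: [0.57, -0.184, 0.1934]
ee_rot: [-1.691, -0.226, 1.459]
force: [1.2, 0.1, -5.8]
width: 0.0346
```

```bash
python3 - <<'E'
from station import arm
from h import *
st(arm)
p,Rt=lane_pose(-.235,.035,0,.0855)
go(arm,p,Rt)
wrist(arm,"w29")
E
```

```text
43.7 w 0.0346 p [ 0.57   -0.184   0.1934] rot [-96.9 -13.   83.6] F [ 1.2  0.1 -5.8] M [-1.2   0.6  -0.04]
dp [-1.3 13.7  0.9] rot [-0.1   0.02 -0.02] norm 13.8
```

View pics/w29.png

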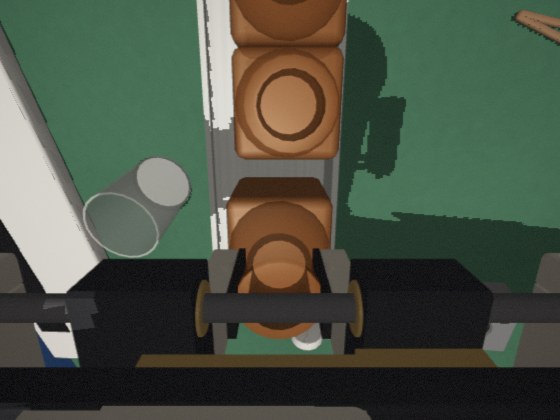

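Request:
move_arm --deltas '[{"dp": [-0.5, 6, 0.7], "rotation": [-0.1, 0, 0]}, {"dp": [0, 4, 0.5], "rotation": [0, 0, 0]}]'

```text
t: 43.92
eef_pos: [0.569, -0.1809, 0.1818]
ee_rot: [-1.69, -0.228, 1.459]
force: [0.1, -0.4, -7.9]
width: 0.035
```

```bash
python3 - <<'E'
from station import arm
from h import *
st(arm)
p,Rt=lane_pose(-.235,.035,0,.0855)
go(arm,p,Rt)
E
```

```text
43.92 w 0.035 p [ 0.569  -0.1809  0.1818] rot [-96.8 -13.   83.6] F [ 0.1 -0.4 -7.9] M [-1.23  0.91  0.01]
dp [-1.6  2.  -1.9] rot [-0.17  0.01  0.05] norm 3.2
```

Request:
move_arm --deltas '[{"dp": [0, 1.5, -1.5], "rotation": [-0.1, 0, 0]}, {"dp": [0, 1.5, 0], "rotation": [0, 0, 0]}]'

```text
t: 44.08
eef_pos: [0.5705, -0.1802, 0.179]
ee_rot: [-1.692, -0.228, 1.46]
force: [-3.0, 1.1, 1.9]
width: 0.0347
```

```bash
python3 - <<'E'
from station import arm
from h import *
st(arm)
p,Rt=lane_pose(-.235,.035,0,.0855)
go(arm,p,Rt)
E
```

```text
44.08 w 0.0347 p [ 0.5705 -0.1802  0.179 ] rot [-96.9 -13.   83.6] F [-3.   1.1  1.9] M [-0.34  1.    0.19]
dp [-1.8 -1.1 -0.8] rot [-0.09  0.03  0.05] norm 2.3
```

Light contact. Release.

Request:
move_arm --deltas '[{"dp": [0, 0.7, 0.5], "rotation": [0, 0, 0]}, {"dp": [0, 0.7, 0.7], "rotation": [0, 0, 0]}, {"dp": [0, 0.7, 0.7], "rotation": [0, 0, 0]}, {"dp": [0, 0, 0.5], "rotation": [0, 0, 0]}, {"dp": [0, 0, 0.5], "rotation": [0, 0, 0]}]' --jaw 80

```text
t: 44.5
eef_pos: [0.5716, -0.1806, 0.1821]
ee_rot: [-1.703, -0.226, 1.463]
force: [-0.6, 0.8, 0.1]
width: 0.0591
```

```bash
python3 - <<'E'
from station import arm
from h import *
s=st(arm);print(lanexy(s["eef_pos"]));wrist(arm,"w30")
E
```

```text
44.5 w 0.0591 p [ 0.5716 -0.1806  0.1821] rot [-97.6 -12.9  83.8] F [-0.6  0.8  0.1] M [-0.66  0.46  0.02]
[-237.22456479   35.73523523   87.38291032]
```

View pics/w30.png

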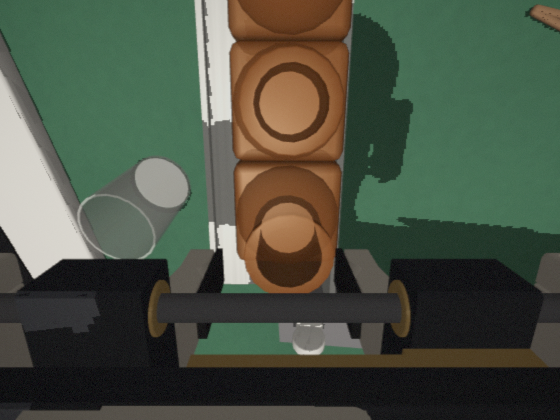

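Request:
move_arm --deltas '[{"dp": [3, -6, 1.5], "rotation": [0, 0, 0]}, {"dp": [2, -22, 1], "rotation": [0, 0, 0]}, {"dp": [2, -32, 0.5], "rotation": [0, 0, 0]}, {"dp": [5, -36, 0], "rotation": [0.5, 0, 0.5]}, {"dp": [20, -25, 0], "rotation": [1, 0, 1.5]}]'

```text
t: 44.97
eef_pos: [0.549, -0.1748, 0.3045]
ee_rot: [-1.663, -0.192, 1.453]
force: [1.8, 0.2, 0.6]
width: 0.0603
```

Request:
move_arm --deltas '[{"dp": [38, -5, 5], "rotation": [1.5, 0, 2.5]}, {"dp": [38, -2, 5], "rotation": [1.5, 0, 2.5]}, {"dp": [38, 0, 5], "rotation": [1.2, 0, 2.5]}, {"dp": [38, 0, 5], "rotation": [1, 0, 2]}, {"dp": [20, 0, 3], "rotation": [0, 0, 0]}]'

```text
t: 45.38
eef_pos: [0.5487, -0.0029, 0.3443]
ee_rot: [-1.588, -0.016, 1.434]
force: [0.3, -0.1, -0.1]
width: 0.0603
```

```bash
python3 - <<'E'
from station import arm
from h import *
s=st(arm)
f=arm.grab_frame("top");np.savez("top9.npz",**f);cv2.imwrite("pics/top9.png",f["pixels"][:,:,::-1]);lane_overlay(f,"top9o",(300,150,500,270),4)
f=arm.grab_frame("scene");np.savez("scene9.npz",**f);cv2.imwrite("pics/scene9.png",f["pixels"][:,:,::-1])
cv2.imwrite("pics/scene9l.png",cv2.resize(f["pixels"][100:270,80:280,::-1],None,fx=3.5,fy=3.5,interpolation=cv2.INTER_CUBIC))
E
```

```text
45.38 w 0.0603 p [ 0.5487 -0.0029  0.3443] rot [-91.   -0.9  82.2] F [ 0.3 -0.1 -0.1] M [ 0.02 -0.11  0.02]
```

View pics/top9.png

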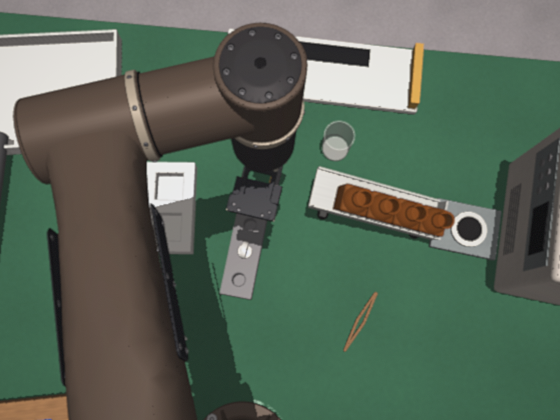

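View pics/scene9l.png

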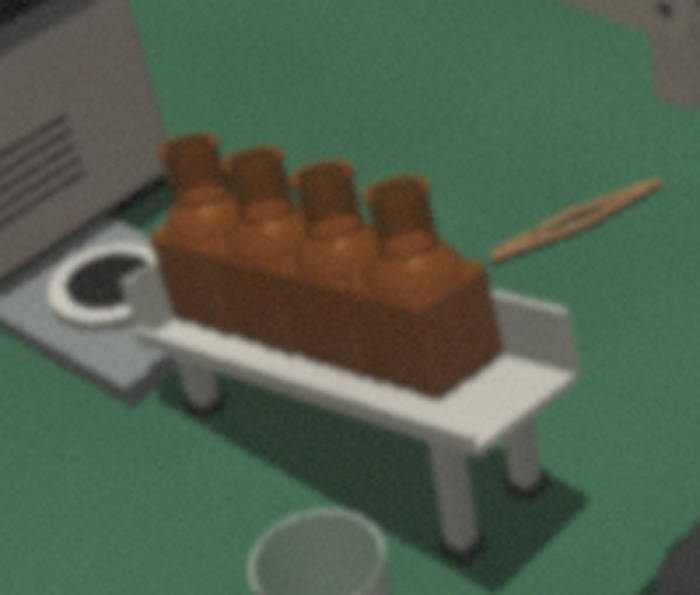

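View pics/scene9.png

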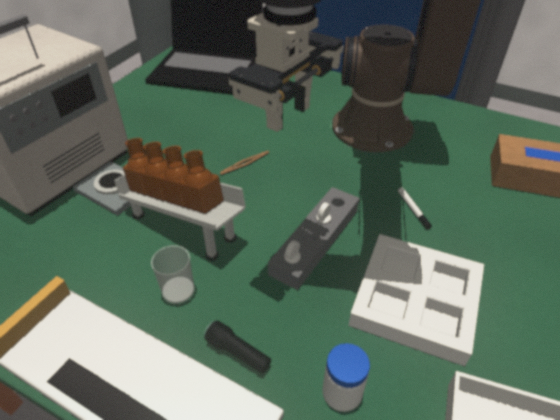

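```bash
python3 - <<'E'
from h import *
for n in ("top9","scene9"):
    f=dict(np.load(n+".npz"));W=pts(f);q=(W-LO)@lane_R(PSI)*1000
    print(n)
    for x0 in (-31,-93,-155,-217):
        m=(np.hypot(q[...,0]-x0,q[...,1]-31)<27)&(abs(q[...,2]-120)<5)
        P=q[m]
        if len(P)>20:
            c,r=cv2.minEnclosingCircle(P[:,:2].astype(np.float32));print(x0,len(P),np.round(c,1),round(r,1),np.percentile(P[:,2],95).round(1))
    # shoulder/body extents at z 45..64 side
    m=(q[...,2]>44)&(q[...,2]<64)&(q[...,0]>-330)&(q[...,0]<20)&(q[...,1]>-5)&(q[...,1]<90);P=q[m];print("body",np.percentile(P,[0.5,99.5],axis=0).round(1).tolist())
E
```

```text
top9
-31 128 [-32.8  29.7] 20.2 122.7
-93 132 [-95.   30.2] 19.5 122.4
-155 137 [-156.7   30.5] 19.7 122.3
-217 141 [-218.9   31.1] 19.8 122.4
body [[-273.9, -4.0, 44.1], [-2.4, 63.8, 64.0]]
scene9
-31 89 [-33.9  32.3] 19.9 119.9
-93 97 [-96.   32.4] 20.6 120.0
-155 107 [-157.2   33.8] 20.7 120.0
-217 114 [-220.2   34.2] 20.5 119.9
body [[-251.4, 5.5, 44.1], [-7.3, 64.7, 63.9]]
```

```bash
python3 - <<'E'
from station import arm
from h import *
wrist(arm,"w31")
f=dict(np.load("scene9.npz"))
cv2.imwrite("pics/scene9r.png",cv2.resize(f["pixels"][180:295,260:370,::-1],None,fx=5,fy=5,interpolation=cv2.INTER_CUBIC))
E
```

```text
(no output)
```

View pics/scene9r.png

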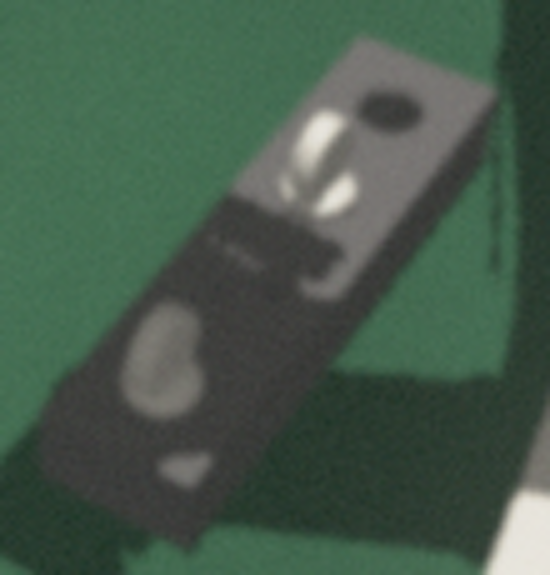

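View pics/w31.png

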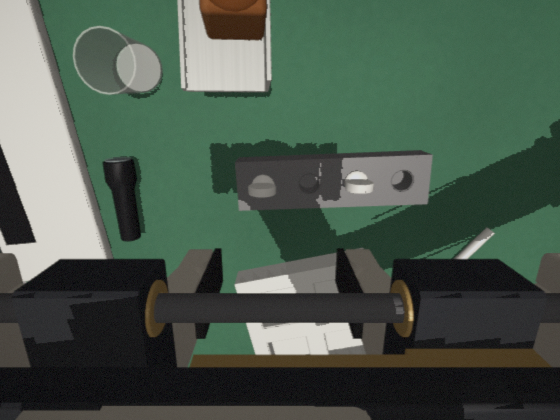

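Both stoppers stand upright with their collars on the rack top, at (262,186) and (358,182). The four bottles are closed up and the gripper is clear of everything, so I'm handing in.

```bash
python3 - <<'E'
from station import arm
print(arm.job_done(), arm.get_state()["t"])
E
```

```text
the job is handed in; nothing more can be done
the job is handed in; nothing more can be done
```

I handed the job in at about 45 s, with all four bottles on the lane and both stoppers in the rack.

- **Stoppers:** Only two bottles were stoppered. I twisted each stopper to and fro while easing it up, and its bottle stayed seated in its pocket. Both stoppers stand upright in rack bores. While lowering the second, I touched the bore's edge once (about 36 N at the wrist), then raised, corrected and seated it.
- **Bottles:** I set each bottle square on the lane about 20 mm above its resting place and let it slide down.
- **Last checks:** The measured neck spacing is 62 mm (62.2, 61.7 and 62.2), so the row is closed up. Seen along the lane from both cameras, the row fits being against the end stop and fence, to within the 2–3 mm the cameras differ by. No bottle had tipped, and the gripper was clear of everything.
- **Deviations:** The rack was knocked about 3 cm partway through, while the arm was away from it, and both stoppers stayed standing. Two bottles brushed the fence lightly (3–5 N) before I shifted them off and set them down. Seating the stoppers briefly reached about 44 N at the wrist, pressing through the held stopper.

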